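Turn two sensor modules over between two foam-lined trays

TASK

Turn the two sensor modules face up without touching them: cap the blue tray they lie in with the empty yellow tray, rim to rim and handle on handle, then turn the closed pair over together, gently and without letting it topple or come apart (you may stand it on end to change grip), and set it flat with the yellow tray underneath. Lift the blue tray off and lay it flat on the bench clear of the yellow one, which is left flat on the bench with a face-up module in each pocket. Leave the tape, carton and meter where they are.

Things in the scene. Friction and masses are not known exactly. Their poses are not given: they have to be found in the camera images.
- full_tray_center (a point): centre, half-way up, of the blue loaded tray, handle left out: 60 mm wide (x), 150 long (y), 28 high, 0.13 kg, open side up; z axis: base to open side. 5 mm walls, floor 14 thick, inside 14 deep; a 5 mm rib level with the rim makes two pockets 50 x 67, centred at y = -36 and +36. Black rubber handle at +y: 36 wide, 16 thick, top level with the rim, from y = 75 to 113.
- empty_tray_center (a point): centre of the yellow empty tray: as the blue one, handle also at +y, but open side down; z axis: open side to base (up at the start, down once turned). Capped with handle on handle, the pair is 56 mm high, seam at 28, 0.36 kg, not latched: a firm grip across both handles (36 wide, 32 thick together) holds both. It stands stably on its plain end, handles up.
- module0_center (a point): centre of sensor module 0: block 42 (x) x 60 (y) x 22 mm (z), 50 g, loose in the blue tray's pocket at its -y end, 8 mm proud of the rim. z axis points out of its plain aluminium back with four screws (up at the start); the opposite side is the face, orange with a round lens, to end on top.
- module1_center (a point): centre of sensor module 1: like module 0, in the blue tray's pocket at its +y end. Either module may end in either pocket of the yellow tray.
- tape: bystander: white roll of tape, 96 mm across, 45 mm high, on its flat side; origin at the centre of its underside. Not to be moved.
- carton: bystander: small green carton 60 x 80 x 55 mm high; origin at the centre of its underside. Not to be moved.
- meter: bystander: black hand-held meter 140 mm (x) x 75 mm (y) x 30 mm high lying on its back; origin at the centre of its underside. Not to be moved.
Things that resemble listed ones, but are neither listed nor needed, are in the scene too. Of the things that look like the part that bears empty_tray_center, the smallest one is meant.

How it is judged (in metres and radians):
On the way, in this order (a step that is already met when the one before it is completed fails the run):
1. the yellow tray caps the blue one, rim to rim within 10 mm, blue below (z of full_tray_center in the frame of empty_tray_center between -0.034 and -0.024 m and x of full_tray_center in the frame of empty_tray_center between -0.01 and 0.01 m and y of full_tray_center in the frame of empty_tray_center between -0.01 and 0.01 m and angle between full_tray_center's own z axis and vertical below 0.15 rad and height (world z) of full_tray_center below 0.02 m), for 0.2 s.
2. both trays, still closed together, are turned up on edge or on end (z of full_tray_center in the frame of empty_tray_center between -0.034 and -0.024 m and x of full_tray_center in the frame of empty_tray_center between -0.01 and 0.01 m and y of full_tray_center in the frame of empty_tray_center between -0.01 and 0.01 m and angle between full_tray_center's own z axis and vertical between 1.25 and 1.9 rad), for 0.1 s.
3. the closed pair lies flat on the bench, turned over, yellow below (z of full_tray_center in the frame of empty_tray_center between -0.034 and -0.024 m and x of full_tray_center in the frame of empty_tray_center between -0.01 and 0.01 m and y of full_tray_center in the frame of empty_tray_center between -0.01 and 0.01 m and angle between full_tray_center's own z axis and vertical above 2.99 rad and height (world z) of empty_tray_center below 0.02 m), for 0.2 s.
At the end, for the whole second after the job is handed in: Yellow tray flat on the bench, open side up (0.1 rad), one module in each pocket, face up (0.15 rad) and down on the floor; blue tray flat on the bench, either way up, centre over 65 mm from the yellow tray's; all at rest (angle between empty_tray_center's own z axis and vertical above 3.04 rad and height (world z) of each of empty_tray_center, full_tray_center below 0.018 m and (angle between full_tray_center's own z axis and vertical below 0.1 rad or angle between full_tray_center's own z axis and vertical above 3.04 rad) and horizontal distance between full_tray_center and empty_tray_center above 0.065 m and angle between each of module0_center, module1_center's own z axis and vertical above 2.99 rad and x of module0_center in the frame of empty_tray_center between -0.012 and 0.012 m and z of module0_center in the frame of empty_tray_center between -0.017 and -0.006 m and (y of module0_center in the frame of empty_tray_center between 0.02 and 0.055 m or y of module0_center in the frame of empty_tray_center between -0.055 and -0.02 m) and x of module1_center in the frame of empty_tray_center between -0.012 and 0.012 m and z of module1_center in the frame of empty_tray_center between -0.017 and -0.006 m and (y of module1_center in the frame of empty_tray_center between 0.02 and 0.055 m or y of module1_center in the frame of empty_tray_center between -0.055 and -0.02 m) and linear speed of each of full_tray, empty_tray, module0, module1 below 0.03 m/s); the robot touches nothing.
It fails at once if the gripper touches a module (contact force between the fingers and module0 above 1 N or contact force between the fingers and module1 above 1 N).
It fails at once if a tray topples or is flung (turns faster than 8 rad/s) (angular speed of any of full_tray, empty_tray above 8 rad/s).
It fails at once if the trays come apart while on edge, part-way through the turn (angle between full_tray_center's own z axis and vertical between 0.5 and 2.6 rad and distance between full_tray_center and empty_tray_center above 0.045 m).
It fails at once if a bystander is moved more than 30 mm (distance of any of tape, carton, meter from where it was at the start of the episode above 0.03 m).
It also fails if it takes over 72 s, if anything falls off the work surface, if the arm or the gripper's body presses on something with over 40 N, if the wrist force passes 120 N, or if a joint passes its speed limit or range.

ROBOT

A 6-joint arm with a two-finger parallel gripper is mounted at the origin on the work surface. World frame = base frame: x ahead of the robot, y to its left, z up, the work surface at z = 0. Lengths are in mm, angles in rad, forces in N, time in s.
With the tool pointing down it reaches from about 250 to 800 mm from the base axis. Payload 3.9 kg.
Tool frame: the origin (TCP) lies midway between the tips of the shut fingers; the grasp point (between the pads) lies r.tcp_to_grasp behind it (r.tcp_to_grasp is the distance from the TCP to the grasp point, in mm); x points along the fingers, z is the direction in which the jaws open and shut, and the axes are right-handed (so a half turn about x gives the same grasp; the last joint's range is limited). The gripper opens to 85 mm and grips with 20 to 120 N. Pads are 22 mm wide; open, the fingers measure 114 mm over their backs; the gripper's body (76 mm by 85 mm) begins 54 mm behind the grasp point. The pads swing forward as they close: fully open they stand 13 mm farther back than shut.
Start: joints at [-1.182, 0.26, -0.138, 1.173, 0, 1.571], TCP at [199.011, -485.808, 196.604] pointing down, gripper open.
Joint ranges: [-2.78, 2.78], [-0.83, 1.72], [-1.28, 1.37], [-1.9, 2.12], [-1.57, 1.48], [-3.14, 3.14]. Speed limits (rad/s): [2.57, 2.57, 3.14, 3.14, 3.14, 3.14].

INTERFACE

Orientations are given as a 3x3 rotation matrix whose columns are the frame's x, y, z axes.
In Python, from workcell import monitor, vision, workorder, r gives the robot as it stands.
- The arm moves only by the shell command python3 -m handwheel 'ROWS'. ROWS is JSON, a list of rows, each a list of 3 entries, a list of its own where there are three numbers: the shift along the tool's x, y, z in m, then the turn, a rotation vector about the tool's x, y, z in rad, then the opening, from 0 (shut) to 1 (fully open). A call has 1 to 10 rows; each row shifts and turns the commanded pose from where the row before left it, along the tool's axes as they then stand; what a row does not reach is not made up. A row lasts 1/12 s, in which the tool goes at most 41.7 mm and 7.16 degrees, less where a joint would pass 70% of its speed; a pose out of reach is approached as far as the arm can. A call is refused whole if a number of a shift passes 0.0417 or a number of a turn 0.125, either way. A call with a gripper value outside its range is refused whole. The fingers move at their own pace and stop on an object; the grip force is fixed at half the most. Time passes only in rows, so rows that do not move let the fingers close. It gives the time, the measured TCP pose, the force and the opening at its end, in the units of the state.
- monitor.get_state(): the state, without advancing time (a new reading comes with each control period).
- vision.capture(name): name is "scene" or "side" or "wrist"; returns a dict with "pixels" (480x640x3 uint8, red, green, blue), "fx", "fy", "cx", "cy" (pixels), "extrinsics" (4x4, takes a point from world to camera coordinates); the wrist camera has in their place "tool_from_camera" (4x4, takes a point from camera to tool coordinates, whose origin is the TCP and whose axes are the tool frame's). Camera axes: x right, y down, z forward; pixel columns grow to the right and rows downward; lengths in mm; the calibration is good to about 2 mm. A picture is of the moment at which its call begins: read the wrist's pose just before it. There is no depth.
- workorder.sign_off(): hands the job in, once; it reports no verdict.
The state is a dict: "time_s": time; "joints": joint angles; "joint_velocities": joint speeds; "joint_efforts": joint torques, N m; "position": TCP position; "eef_rot": TCP orientation; "wrist_force": force on the tool from outside, world axes, zero at the start; "wrist_torque": the same for the moment, N m; "finger_gap": finger opening in mm.
Only numpy, scipy, OpenCV 4.12 (cv2) and the standard library are available. Lean on these libraries where they do the work, as an engineer would, in place of code of your own. Each camera call takes 0.05 s, during which the arm holds its last target.

## Working session

There is one attempt and no reset: what is moved stays moved. The work goes in short steps, Python scripts to look and compute and a shell command to move; the robot and the scene stay as the last step left them, time stands still between calls to the robot, and variables do not carry over. Pictures are saved under pics/ and viewed, and the job is handed in when it is done.

```bash
ls; mkdir -p pics; python3 - <<'E'
from workcell import monitor, vision, r
import cv2, numpy as np
s=monitor.get_state(); print(s); print(r, r.tcp_to_grasp)
for n in("scene","side","wrist"):
    c=vision.capture(n); cv2.imwrite(f"pics/{n}0.png",c["pixels"][:,:,::-1]); print(n,{k:np.round(v,4).tolist() if k!="pixels" else 0 for k,v in c.items()})
E
```

```text
pics
{'time_s': 0.0, 'joints': array([-1.18201465e+00,  2.60699162e-01, -1.39403145e-01,  1.17271260e+00,
       -1.09396879e-05,  1.57079443e+00]), 'joint_velocities': array([ 7.60242351e-05,  3.13919077e-04,  8.42131075e-04, -1.11490964e-03,
       -1.38575520e-03,  2.12504194e-04]), 'joint_efforts': array([ 1.22003403e-03, -4.05677319e+01,  2.53923851e+01,  1.88007572e-02,
        2.55987825e-04,  2.29641373e-06]), 'position': array([ 198.71019902, -485.10532487,  195.74416077]), 'eef_rot': array([[-7.75287187e-04,  9.25370839e-01,  3.79062276e-01],
       [ 1.86378572e-03,  3.79063069e-01, -9.25368962e-01],
       [-9.99997963e-01, -1.09358406e-05, -2.01857570e-03]]), 'wrist_force': array([ 0.63765741,  0.3855252 , -0.00893431]), 'wrist_torque': array([0.00523002, 0.02745065, 0.01400002]), 'finger_gap': 85.2530956200996}
<Robot object at 0x7fea809c3a10> 18.700000000000003
scene {'pixels': 0, 'fx': 473.9269, 'fy': 473.9269, 'cx': 312.7478, 'cy': 242.1315, 'extrinsics': [[-0.3387, 0.9408, -0.0096, 287.1637], [0.8, 0.2826, -0.5293, -338.0417], [-0.4952, -0.187, -0.8484, 1210.857], [0.0, 0.0, 0.0, 1.0]]}
side {'pixels': 0, 'fx': 524.91, 'fy': 524.91, 'cx': 316.699, 'cy': 238.3598, 'extrinsics': [[-0.9376, -0.3474, 0.0151, 421.5395], [-0.2031, 0.5116, -0.8349, 194.2701], [0.2823, -0.7858, -0.5502, 805.2129], [0.0, 0.0, 0.0, 1.0]]}
wrist {'pixels': 0, 'fx': 334.0003, 'fy': 334.0003, 'cx': 321.2231, 'cy': 242.9926, 'tool_from_camera': [[-0.0013, -0.3286, 0.9445, -178.2033], [-0.0016, -0.9445, -0.3286, 83.4072], [1.0, -0.0019, 0.0007, 0.2461], [0.0, 0.0, 0.0, 1.0]]}
```

View pics/scene0.png

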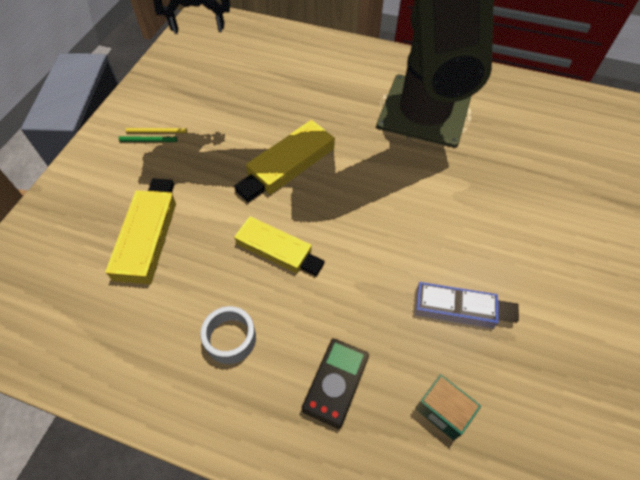

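View pics/side0.png

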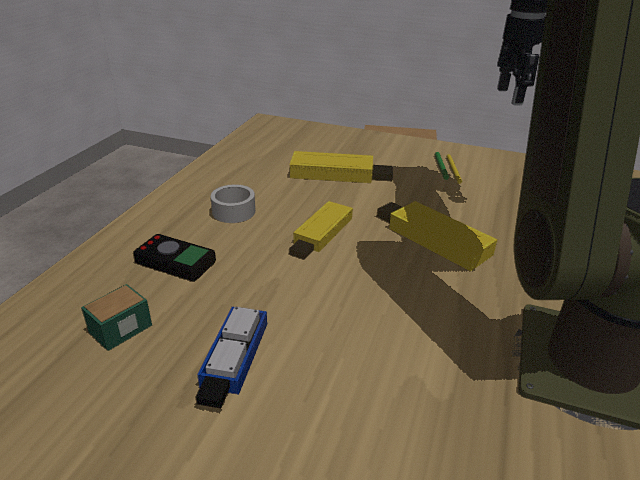

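View pics/wrist0.png

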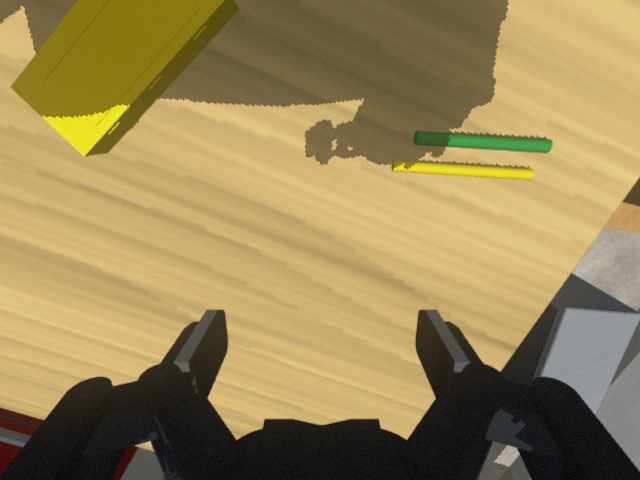

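Three yellow trays could be taken for the empty one: at scene pixels (142,235), (287,160) and (277,246). The one at (277,246) looks smallest. The blue tray is at (460,305). I'll check both with enlarged crops.

```bash
python3 - <<'E'
import cv2
a=cv2.imread("pics/scene0.png"); b=cv2.imread("pics/side0.png")
def crop(im,x,y,w,h,f,n): cv2.imwrite(n,cv2.resize(im[y:y+h,x:x+w],None,fx=f,fy=f,interpolation=cv2.INTER_CUBIC))
crop(a,225,210,110,75,7,"pics/c1.png"); crop(a,405,275,125,60,6,"pics/c2.png")
crop(b,280,195,80,70,8,"pics/c3.png"); crop(b,190,300,85,115,5,"pics/c4.png")
E
```

```text
(no output)
```

View pics/c1.png

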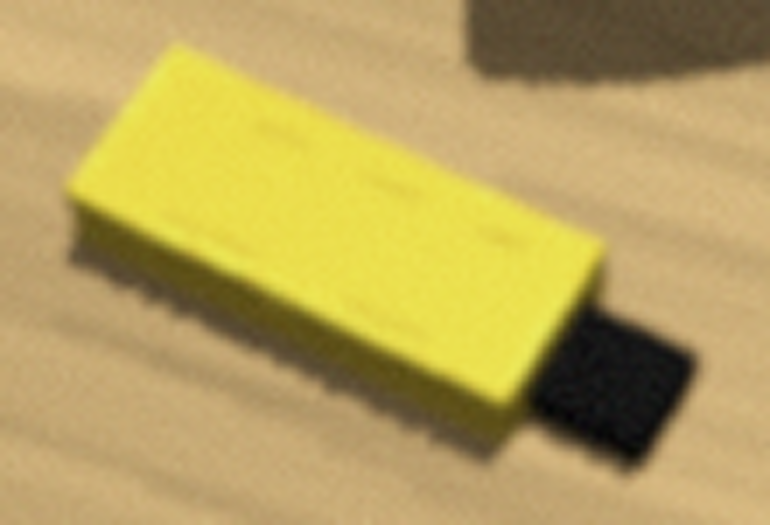

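View pics/c2.png

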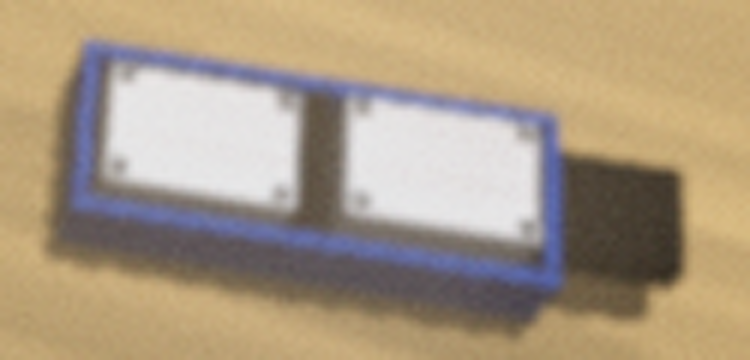

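View pics/c3.png

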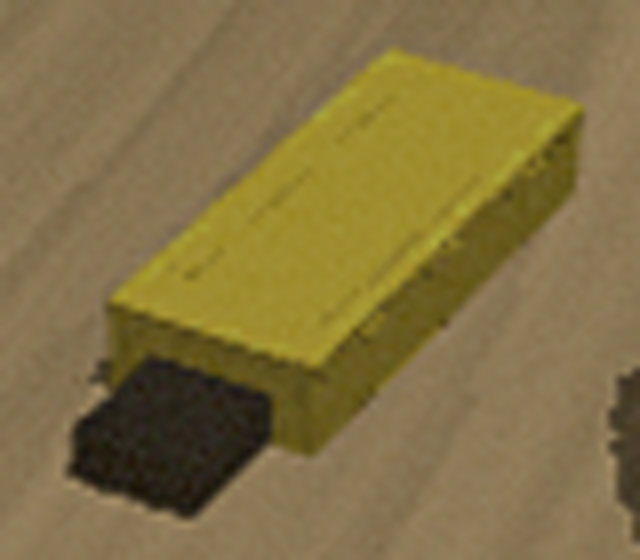

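View pics/c4.png

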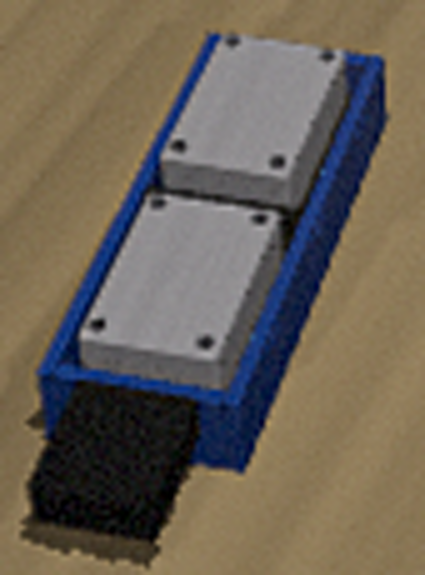

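```bash
cat > h.py <<'E'
import numpy as np, cv2
from workcell import monitor, vision, r
def ray(c,p,z):
    E=np.array(c["extrinsics"]);R=E[:3,:3];t=E[:3,3];o=-R.T@t
    d=R.T@np.array([(p[0]-c["cx"])/c["fx"],(p[1]-c["cy"])/c["fy"],1]); return o+d*(z-o[2])/d[2]
def uncrop(pts,x,y,f): return [(x+(a+.5)/f-.5,y+(b+.5)/f-.5) for a,b in pts]
def crop(im,x,y,w,h,f,n): cv2.imwrite("pics/"+n,cv2.resize(im[y:y+h,x:x+w],None,fx=f,fy=f,interpolation=cv2.INTER_CUBIC))
E
python3 - <<'E'
from h import *
S=vision.capture("scene");D=vision.capture("side")
data={"yel":[(S,[(178,43),(68,188),(505,403),(603,243)],(225,210,7)),(D,[(392,50),(583,105),(318,367),(108,302)],(280,195,8))],
"blu":[(S,[(90,43),(72,207),(550,287),(555,118)],(405,275,6)),(D,[(383,60),(210,35),(42,375),(240,405)],(190,300,5))]}
for k,v in data.items():
    for c,p,o in v:
        P=np.array([ray(c,q,28) for q in uncrop(p,*o)])[:,:2]
        print(k,P.round(1).tolist(),"c",P.mean(0).round(1),"sides",[round(np.linalg.norm(P[i]-P[i-1]),1) for i in range(4)])
for nm,p in {"big":[(133,190),(174,192),(150,278),(108,268)],"big2":[(313,122),(333,140),(270,192),(248,175)]}.items():
    P=np.array([ray(S,q,35) for q in p]);print(nm,P[:,:2].round(0).tolist(),[round(np.linalg.norm(P[i]-P[i-1])) for i in range(4)])
for nm,p in {"tape":(228,335),"meter":(336,383),"carton":(450,405)}.items(): print(nm,ray(S,p,30).round(0))
E
```

```text
yel [[469.1, -277.7], [527.8, -287.2], [552.5, -139.8], [493.1, -131.8]] c [ 510.6 -209.1] sides [np.float64(147.9), np.float64(59.5), np.float64(149.5), np.float64(59.9)]
yel [[528.4, -287.1], [470.1, -277.7], [492.9, -130.4], [552.1, -138.6]] c [ 510.9 -208.5] sides [np.float64(150.4), np.float64(59.0), np.float64(149.1), np.float64(59.8)]
blu [[503.1, 96.6], [561.3, 104.3], [538.3, 248.6], [480.0, 241.7]] c [520.7 172.8] sides [np.float64(146.9), np.float64(58.8), np.float64(146.1), np.float64(58.8)]
blu [[501.4, 98.0], [559.5, 107.4], [534.6, 254.1], [477.5, 243.8]] c [518.3 175.8] sides [np.float64(147.7), np.float64(58.9), np.float64(148.8), np.float64(58.0)]
big [[496.0, -545.0], [471.0, -457.0], [674.0, -399.0], [682.0, -488.0]] [195, 91, 211, 90]
big2 [[170.0, -243.0], [210.0, -179.0], [401.0, -259.0], [373.0, -324.0]] [219, 76, 208, 70]
tape [ 727. -207.   30.]
meter [744.   5.  30.]
carton [714. 197.  30.]
```

Scene pixel (277,246) measures 60 x 150 mm, so it is the right tray; the others are about 200 mm long. I have both tray poses. The plan:
1. Grip the yellow tray across its body and cap the blue tray.
2. Grip both handles with the tool tilted about 45°, and turn the pair onto its plain end.
3. Regrip from the other side and lay it over.

First I'll move to hover above the yellow tray.

```bash
cat >> h.py <<'E'
from scipy.spatial.transform import Rotation as Ro
def frame(xdir,zdir):
    x=np.array(xdir,float);x/=np.linalg.norm(x);z=np.array(zdir,float);z-=x*(z@x);z/=np.linalg.norm(z)
    return np.c_[x,np.cross(z,x),z]
def down(deg): return frame([0,0,-1],[np.cos(np.radians(deg)),np.sin(np.radians(deg)),0])
def delta(P,R):
    s=monitor.get_state();p=s["position"];A=s["eef_rot"]
    rv=Ro.from_matrix(A.T@R).as_rotvec();
    print("t",s["time_s"],"pos",p.round(1),"F",s["wrist_force"].round(1),"gap",round(s["finger_gap"],1))
    print("shift in present tool axes m",(A.T@(np.array(P)-p)/1000).round(4),"in target axes",(R.T@(np.array(P)-p)/1000).round(4),"rotvec",rv.round(3),"world d",(np.array(P)-p).round(1))
def state():
    s=monitor.get_state(); print("t",round(s["time_s"],2),s["position"].round(1),s["eef_rot"].round(3).tolist(),"F",s["wrist_force"].round(1),"T",s["wrist_torque"].round(2),"gap",round(s["finger_gap"],1),"j",s["joints"].round(2))
E
python3 - <<'E'
from h import *
delta([510.7,-208.8,150],down(-9.2))
E
```

```text
t 0.25 pos [ 198.9 -485.5  196.2] F [-0.4 -0.6 -0.5] gap 85.4
shift in present tool axes m [ 0.0463  0.3934 -0.1378] in target axes [0.0462 0.323  0.2636] rotvec [-1.021e+00 -1.000e-03 -0.000e+00] world d [311.8 276.7 -46.2]
```

```bash
python3 -m handwheel '[[[0.004,0.039,-0.0137],[0,0,0],1],[[0.004,0.039,-0.0137],[0,0,0],1],[[0.004,0.039,-0.0137],[0,0,0],1],[[0.004,0.039,-0.0137],[0,0,0],1],[[0.004,0.039,-0.0137],[0,0,0],1],[[0.004,0.039,-0.0137],[0,0,0],1],[[0.004,0.039,-0.0137],[0,0,0],1],[[0.004,0.039,-0.0137],[0,0,0],1],[[0.004,0.039,-0.0137],[0,0,0],1],[[0.004,0.039,-0.0137],[0,0,0],1]]'
python3 -m handwheel '[[[0,0,0],[-0.113,0,0],1],[[0,0,0],[-0.113,0,0],1],[[0,0,0],[-0.113,0,0],1],[[0,0,0],[-0.113,0,0],1],[[0,0,0],[-0.113,0,0],1],[[0,0,0],[-0.113,0,0],1],[[0,0,0],[-0.113,0,0],1],[[0,0,0],[-0.113,0,0],1],[[0,0,0],[-0.113,0,0],1]]'
python3 - <<'E'
from h import *
delta([510.7,-208.8,150],down(-9.2))
E
```

```text
time_s: 1.08
position: [509.2, -209.5, 156.4]
eef_rot: [[0.0, 0.925, 0.379], [-0.0, 0.379, -0.925], [-1.0, -0.0, 0.0]]
wrist_force: [0.8, -0.3, -0.2]
finger_gap: 85.4
time_s: 1.83
position: [507.9, -211.1, 156.4]
eef_rot: [[-0.0, 0.159, 0.987], [0.0, 0.987, -0.159], [-1.0, 0.0, -0.0]]
wrist_force: [-0.3, -0.8, 0.4]
finger_gap: 85.3
t 1.8333 pos [ 507.9 -211.1  156.4] F [-0.3 -0.8  0.4] gap 85.3
shift in present tool axes m [0.0064 0.0027 0.0024] in target axes [0.0064 0.0027 0.0024] rotvec [ 0.001 -0.    -0.   ] world d [ 2.8  2.3 -6.4]
```

```bash
python3 -m handwheel '[[[0.0064,0.0027,0.0024],[0,0,0],1],[[0,0,0],[0,0,0],1],[[0,0,0],[0,0,0],1]]'
python3 - <<'E'
from h import *
state(); c=vision.capture("wrist"); cv2.imwrite("pics/w1.png",c["pixels"][:,:,::-1])
E
```

```text
time_s: 2.08
position: [510.4, -208.6, 149.5]
eef_rot: [[-0.001, 0.166, 0.986], [0.001, 0.986, -0.166], [-1.0, 0.0, -0.001]]
wrist_force: [-1.0, -0.2, 0.0]
finger_gap: 85.2
t 2.08 [ 510.4 -208.6  149.5] [[-0.001, 0.166, 0.986], [0.001, 0.986, -0.166], [-1.0, 0.0, -0.001]] F [-1.  -0.2  0. ] T [-0.02  0.   -0.05] gap 85.2 j [-0.39  0.33 -0.16  1.08  0.    1.35]
```

View pics/w1.png

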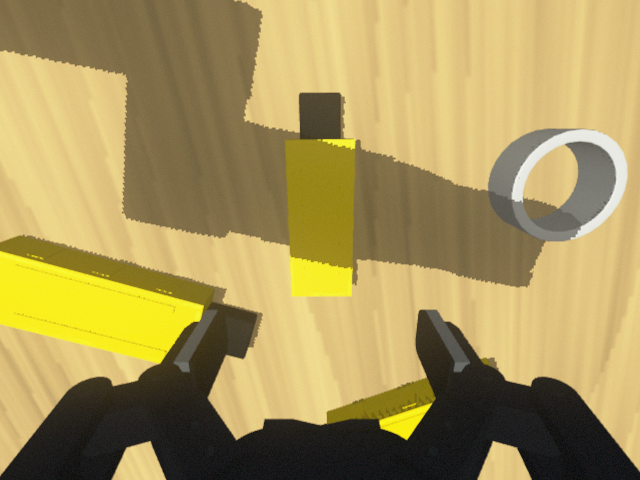

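The yellow tray's base corners are at about (286,140), (355,140), (352,296) and (292,296), centred on column 321. I'll convert them and compare with the scene and side fix.

```bash
cat >> h.py <<'E'
def wray(c,p,z,P,R):
    T=np.array(c["tool_from_camera"]);d=R@(T[:3,:3]@np.array([(p[0]-c["cx"])/c["fx"],(p[1]-c["cy"])/c["fy"],1]))
    o=P+R@T[:3,3]; return o+d*(z-o[2])/d[2]
def wrect(pts,z,state=None):
    s=state or monitor.get_state();c=vision.capture("wrist")
    Q=np.array([wray(c,p,z,s["position"],s["eef_rot"]) for p in pts])[:,:2]
    print(Q.round(1).tolist(),"c",Q.mean(0).round(1),"sides",[round(float(np.linalg.norm(Q[i]-Q[i-1])),1) for i in range(4)])
    y=(Q[0]+Q[1]-Q[2]-Q[3]);print("y axis deg",round(float(np.degrees(np.arctan2(y[1],y[0]))),2))
    return Q
E
python3 - <<'E'
from h import *
im=cv2.imread("pics/w1.png"); crop(im,270,80,100,230,2.5,"w1c.png")
wrect([(286,140),(355,140),(352,296),(292,296)],28)
E
```

```text
[[491.7, -131.6], [550.2, -141.5], [527.0, -289.9], [467.4, -279.8]] c [ 509.1 -210.7] sides [150.2, 59.3, 150.2, 60.4]
y axis deg 80.9
```

View pics/w1c.png

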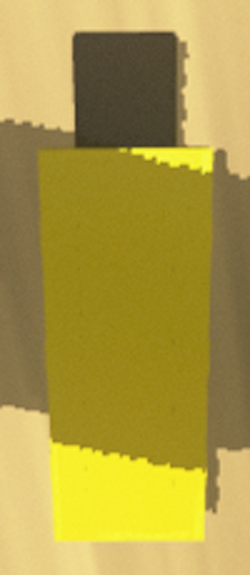

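The wrist fix agrees to 2 mm, the size checks out and the axis is at 80.9°. I'll descend and grip.

```bash
python3 -m handwheel '[[[0.036,0,0],[0,0,0],1],[[0.036,0,0],[0,0,0],1],[[0.036,-0.001,0],[0,0,0],1],[[0.025,0,0],[0,0,0],1],[[0.010,0,0],[0,0,0],1],[[0,0,0],[0,0,0],1]]'
python3 -m handwheel '[[[0,0,0],[0,0,0],0],[[0,0,0],[0,0,0],0],[[0,0,0],[0,0,0],0],[[0,0,0],[0,0,0],0],[[0,0,0],[0,0,0],0],[[0,0,0],[0,0,0],0],[[0,0,0],[0,0,0],0]]'
python3 - <<'E'
from h import *
state();c=vision.capture("wrist"); cv2.imwrite("pics/w2.png",c["pixels"][:,:,::-1])
E
```

```text
time_s: 2.68
position: [508.3, -208.9, 4.8]
eef_rot: [[-0.005, 0.165, 0.986], [0.002, 0.986, -0.165], [-1.0, 0.001, -0.005]]
wrist_force: [0.1, -0.2, -0.0]
finger_gap: 85.4
time_s: 3.27
position: [510.9, -210.0, 7.7]
eef_rot: [[0.001, 0.164, 0.986], [-0.0, 0.986, -0.164], [-1.0, -0.0, 0.001]]
wrist_force: [-0.2, -0.4, -0.2]
finger_gap: 0.7
t 3.27 [ 510.9 -210.     7.7] [[0.001, 0.164, 0.986], [-0.0, 0.986, -0.164], [-1.0, -0.0, 0.001]] F [-0.2 -0.4 -0.2] T [-0.02  0.01 -0.01] gap 0.7 j [-0.39  0.45 -0.38  0.74 -0.    1.35]
```

View pics/w2.png

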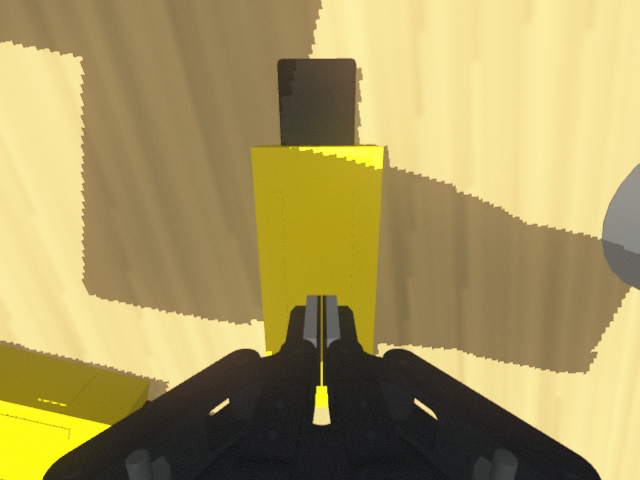

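```bash
python3 - <<'E'
from h import *
s=monitor.get_state();c=vision.capture("wrist");T=np.array(c["tool_from_camera"]);I=np.linalg.inv(T)
def proj(q): 
    v=I@np.r_[q,1];return (c["fx"]*v[0]/v[2]+c["cx"],c["fy"]*v[1]/v[2]+c["cy"],v[2])
print(proj([0,0,0]),proj([-18.7,0,0]))
R=s["eef_rot"];p=s["position"]
for w in [[522.6,-135.2,28],[498.8,-282.4,28]]: print(proj(R.T@(np.array(w)-p)))
S=vision.capture("scene");D=vision.capture("side")
cv2.imwrite("pics/s2.png",S["pixels"][:,:,::-1]);crop(D["pixels"][:,:,::-1],240,130,160,150,5,"d2.png")
crop(S["pixels"][:,:,::-1],200,170,160,120,5,"s2c.png")
E
```

```text
(np.float64(323.0391858484163), np.float64(277.8236321249182), np.float64(195.85968928339298)) (np.float64(323.2223361017181), np.float64(292.8188354727322), np.float64(178.20314853734283))
(np.float64(322.04477653771323), np.float64(145.33831448309107), np.float64(151.55566027782152))
(np.float64(323.4161642937287), np.float64(403.54861266736805), np.float64(200.6854976903168))
```

View pics/d2.png

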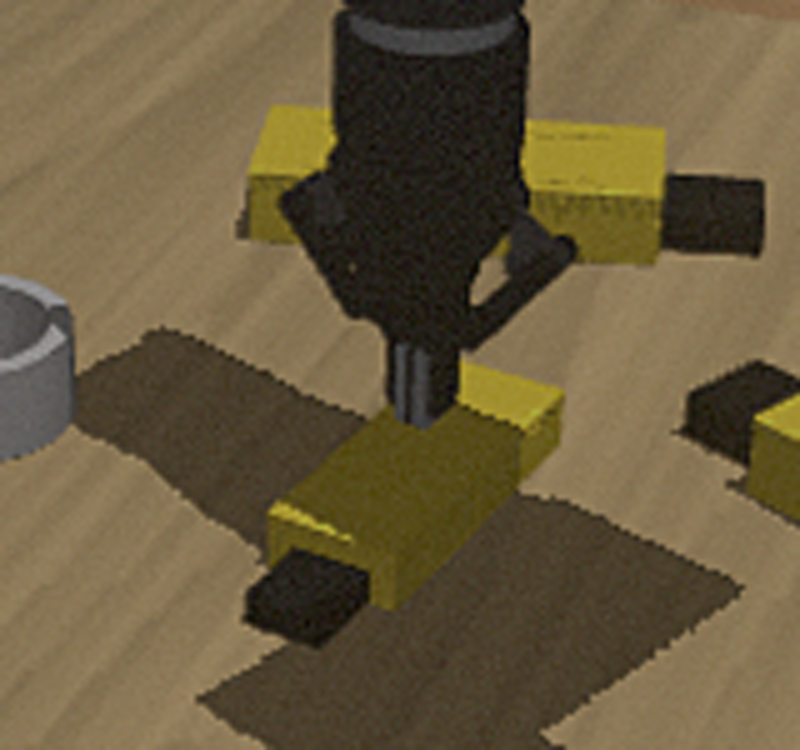

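View pics/s2c.png

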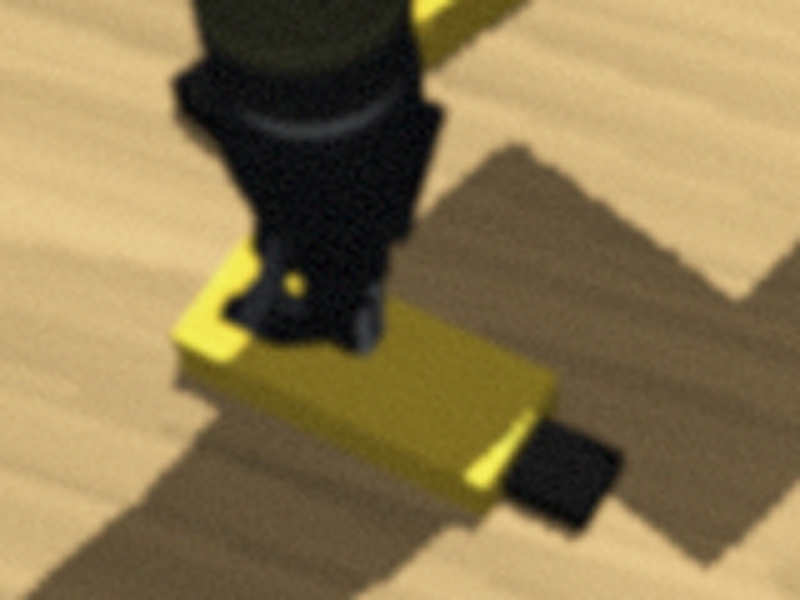

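```bash
python3 - <<'E'
from h import *
S=vision.capture("scene");D=vision.capture("side");c=vision.capture("wrist");I=np.linalg.inv(np.array(c["tool_from_camera"]))
def proj(q): 
    v=I@np.r_[q,1];return np.round((c["fx"]*v[0]/v[2]+c["cx"],c["fy"]*v[1]/v[2]+c["cy"]),1)
for x in (0,-15,-20,-25,-30,-35): print(x,proj([x,0,0]),proj([x,11,0]),proj([x,-11,0]))
def pw(c,q):
    E=np.array(c["extrinsics"]);v=E[:3,:3]@q+E[:3,3];return np.round((c["fx"]*v[0]/v[2]+c["cx"],c["fy"]*v[1]/v[2]+c["cy"]),1)
p=monitor.get_state()["position"];yt=np.array([.164,.986,0])
for z in (7.7,20,28,35,40): 
  for o in (11,-11): print(z,o,pw(S,np.r_[p[:2],z]+o*yt),pw(D,np.r_[p[:2],z]+o*yt))
E
```

```text
0 [323.  277.8] [323.  260.4] [323.  294.6]
-15 [323.2 289.6] [323.2 271.1] [323.2 307.4]
-20 [323.2 294. ] [323.2 275. ] [323.2 312.2]
-25 [323.3 298.6] [323.3 279.2] [323.3 317.1]
-30 [323.4 303.4] [323.4 283.6] [323.3 322.4]
-35 [323.4 308.5] [323.4 288.2] [323.4 328. ]
7.7 11 [277.4 247.6] [321.7 229.8]
7.7 -11 [268.4 243.3] [326.7 225. ]
20 11 [276.9 244.5] [321.8 224.8]
20 -11 [267.9 240.2] [326.9 220.1]
28 11 [276.7 242.5] [321.9 221.5]
28 -11 [267.6 238.1] [327.  216.9]
35 11 [276.4 240.7] [321.9 218.6]
35 -11 [267.3 236.3] [327.1 214. ]
40 11 [276.2 239.4] [322.  216.6]
40 -11 [267. 235.] [327.1 212. ]
```

All three cameras put the shut fingertips about 32 mm short of the reported TCP, at z ≈ 38. The fingers shut just above the tray without touching it (force ≈ 0). I'll allow for that measured offset: reopen, go lower while watching the force, and grip again.

```bash
python3 -m handwheel '[[[0,0,0],[0,0,0],1],[[0,0,0],[0,0,0],1],[[0,0,0],[0,0,0],1],[[0,0,0],[0,0,0],1],[[0,0,0],[0,0,0],1],[[0,0,0],[0,0,0],1],[[0,0,0],[0,0,0],1],[[0.008,0,0],[0,0,0],1],[[0.007,0,0],[0,0,0],1],[[0,0,0],[0,0,0],1]]'
python3 - <<'E'
from h import *
state();c=vision.capture("wrist"); cv2.imwrite("pics/w3.png",c["pixels"][:,:,::-1])
D=vision.capture("side");crop(D["pixels"][:,:,::-1],240,130,160,150,5,"d3.png")
E
```

```text
time_s: 4.45
position: [509.2, -209.3, -9.6]
eef_rot: [[-0.003, 0.164, 0.986], [0.001, 0.986, -0.164], [-1.0, 0.001, -0.003]]
wrist_force: [0.2, -0.2, -0.4]
finger_gap: 85.7
t 4.45 [ 509.2 -209.3   -9.6] [[-0.003, 0.164, 0.986], [0.001, 0.986, -0.164], [-1.0, 0.001, -0.003]] F [ 0.2 -0.2 -0.4] T [ 0.02  0.04 -0.04] gap 85.7 j [-0.39  0.47 -0.4   0.7   0.    1.35]
```

View pics/w3.png

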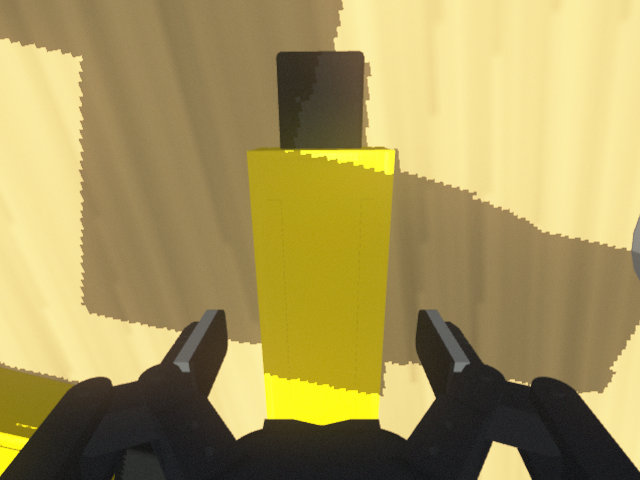

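View pics/d3.png

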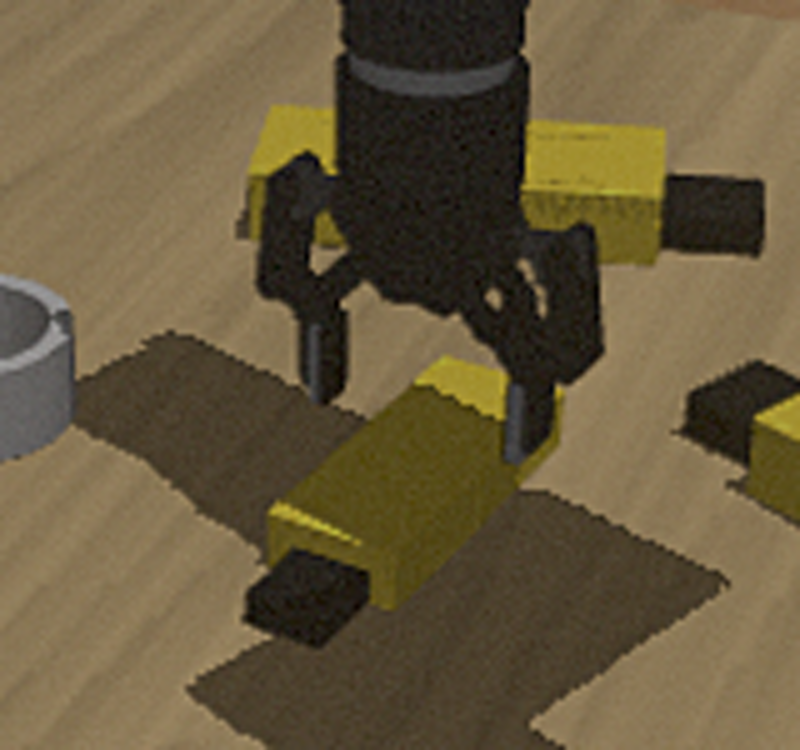

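```bash
python3 -m handwheel '[[[0.010,0,0.001],[0,0,0],1],[[0.010,0,0],[0,0,0],1],[[0,0,0],[0,0,0],1],[[0,0,0],[0,0,0],1]]'
python3 - <<'E'
from h import *
state();c=vision.capture("wrist"); cv2.imwrite("pics/w4.png",c["pixels"][:,:,::-1])
D=vision.capture("side");crop(D["pixels"][:,:,::-1],240,130,160,150,5,"d4.png")
E
```

```text
time_s: 4.88
position: [510.5, -209.6, -28.9]
eef_rot: [[-0.002, 0.164, 0.986], [0.001, 0.986, -0.164], [-1.0, 0.001, -0.002]]
wrist_force: [0.5, 0.2, -0.2]
finger_gap: 85.5
t 4.88 [ 510.5 -209.6  -28.9] [[-0.002, 0.164, 0.986], [0.001, 0.986, -0.164], [-1.0, 0.001, -0.002]] F [ 0.5  0.2 -0.2] T [ 0.04  0.   -0.06] gap 85.5 j [-0.39  0.5  -0.42  0.66  0.    1.35]
```

View pics/d4.png

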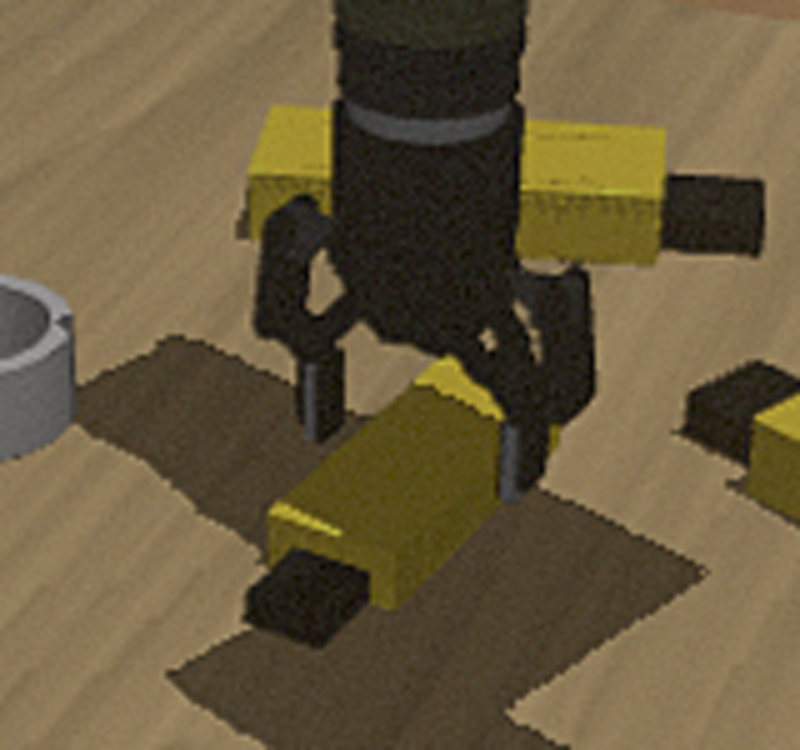

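View pics/w4.png

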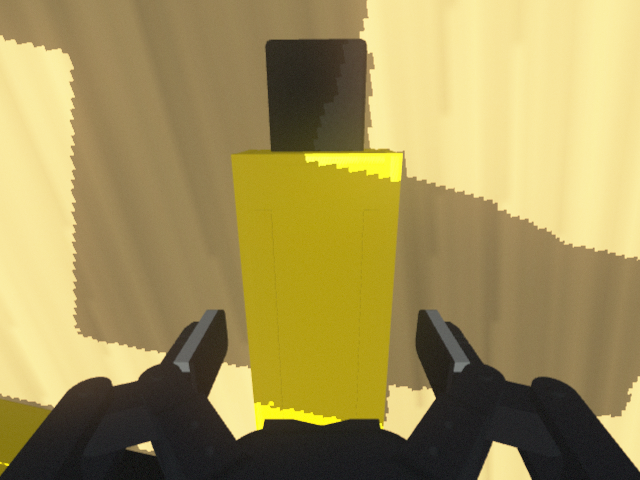

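```bash
python3 -m handwheel '[[[0.008,0,0],[0,0,0],1],[[0,0,0],[0,0,0],1],[[0,0,0],[0,0,0],0],[[0,0,0],[0,0,0],0],[[0,0,0],[0,0,0],0],[[0,0,0],[0,0,0],0],[[0,0,0],[0,0,0],0],[[0,0,0],[0,0,0],0]]'
python3 - <<'E'
from h import *
state();c=vision.capture("wrist"); cv2.imwrite("pics/w5.png",c["pixels"][:,:,::-1])
D=vision.capture("side");crop(D["pixels"][:,:,::-1],240,130,160,150,5,"d5.png")
E
```

```text
time_s: 5.65
position: [512.0, -210.3, -35.4]
eef_rot: [[0.001, 0.164, 0.986], [-0.0, 0.986, -0.164], [-1.0, -0.0, 0.001]]
wrist_force: [-0.5, 0.1, 3.2]
finger_gap: 58.9
t 5.65 [ 512.  -210.3  -35.4] [[0.001, 0.164, 0.986], [-0.0, 0.986, -0.164], [-1.0, -0.0, 0.001]] F [-0.5  0.1  3.2] T [0.07 0.17 0.06] gap 58.9 j [-0.39  0.51 -0.43  0.64 -0.    1.35]
```

View pics/d5.png

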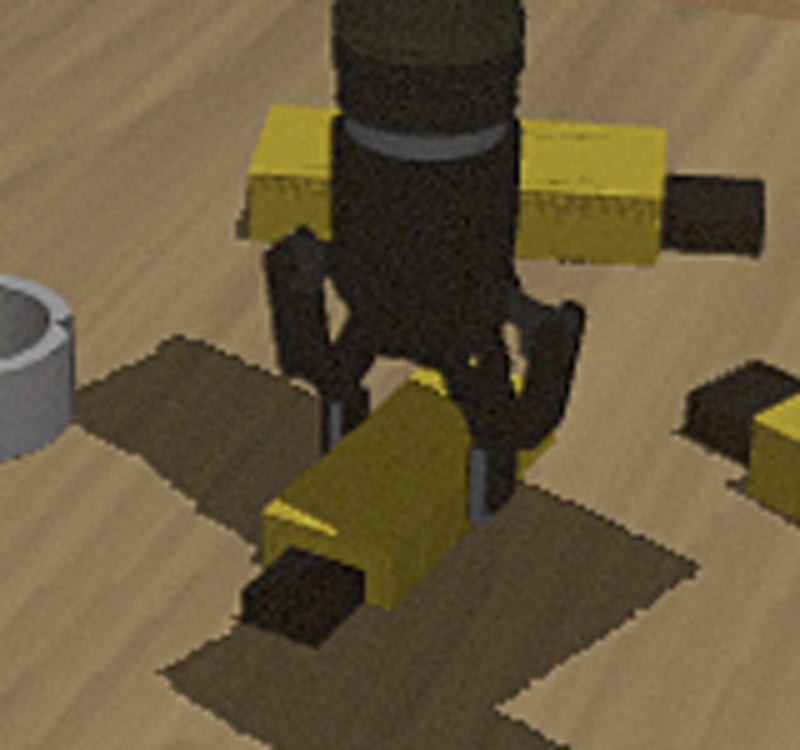

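View pics/w5.png

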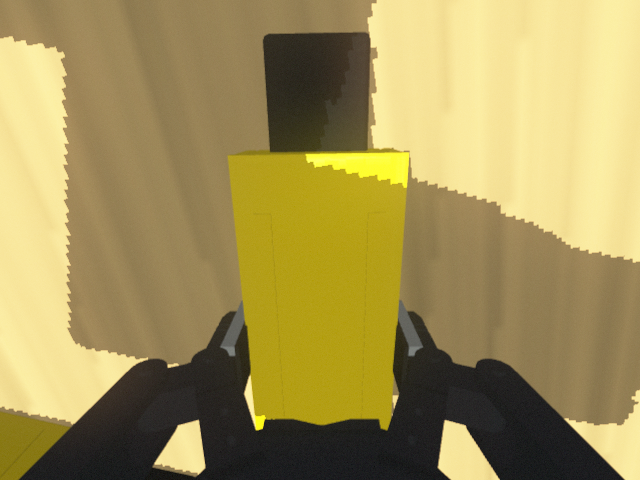

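Gripped: gap 58.9 mm, and the force is small. The tray's handle-end corners are at (230,155) and (410,153). I'll lift, turn, and move to hover inboard of the blue tray so the wrist camera can see past the held tray.

```bash
python3 -m handwheel '[[[-0.010,0,0],[0,0,0],0],[[-0.025,0,0],[0,0,0],0],[[-0.035,0,0],[0,0,0],0],[[-0.035,0,0],[0,0,0],0],[[-0.035,0,0],[0,0,0],0],[[-0.035,0,0],[0,0,0],0],[[-0.015,0,0],[0,0,0],0],[[0,0,0],[0,0,0],0]]'
python3 - <<'E'
from h import *
delta([391,153,150],down(9.2))
c=vision.capture("wrist"); cv2.imwrite("pics/w6.png",c["pixels"][:,:,::-1])
s=monitor.get_state()
E
```

```text
time_s: 6.42
position: [514.4, -211.2, 159.1]
eef_rot: [[0.008, 0.164, 0.986], [-0.003, 0.986, -0.164], [-1.0, -0.002, 0.008]]
wrist_force: [1.0, 0.5, -1.3]
finger_gap: 58.7
t 6.4167 pos [ 514.4 -211.2  159.1] F [ 1.   0.5 -1.3] gap 58.7
shift in present tool axes m [ 0.007   0.339  -0.1816] in target axes [ 0.0091  0.3792 -0.0635] rotvec [-0.326  0.008  0.003] world d [-123.4  364.2   -9.1]
```

View pics/w6.png

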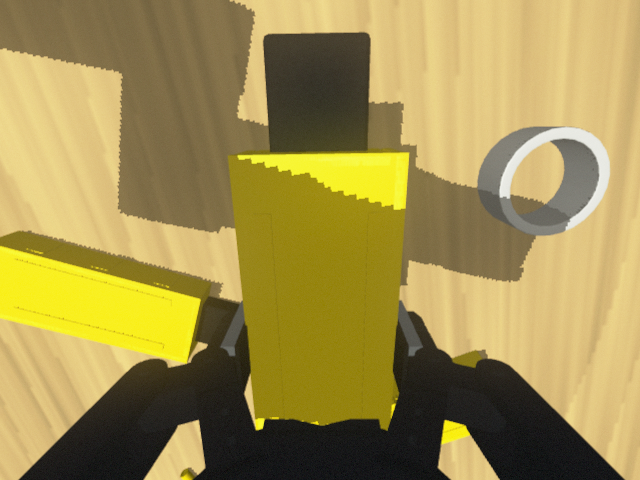

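The tray is held and has not moved in the grip. Moving to the hover.

```bash
python3 -m handwheel '[[[0,0.034,-0.018],[0,0,0],0],[[0,0.034,-0.018],[0,0,0],0],[[0,0.034,-0.018],[0,0,0],0],[[0,0.034,-0.018],[0,0,0],0],[[0,0.034,-0.018],[0,0,0],0],[[0,0.034,-0.018],[0,0,0],0],[[0,0.034,-0.018],[0,0,0],0],[[0,0.034,-0.018],[0,0,0],0],[[0,0.034,-0.018],[0,0,0],0],[[0,0.034,-0.018],[0,0,0],0]]'
python3 -m handwheel '[[[0.003,0,0],[-0.109,0,0],0],[[0.003,0,0],[-0.109,0,0],0],[[0.003,0,0],[-0.108,0,0],0],[[0,0,0],[0,0,0],0],[[0,0,0],[0,0,0],0]]'
python3 - <<'E'
from h import *
state();c=vision.capture("wrist"); cv2.imwrite("pics/w7.png",c["pixels"][:,:,::-1])
E
```

```text
time_s: 7.3
position: [387.1, 155.6, 152.2]
eef_rot: [[-0.004, 0.165, 0.986], [-0.002, 0.986, -0.165], [-1.0, -0.002, -0.004]]
wrist_force: [1.5, 0.1, -0.8]
finger_gap: 59.3
time_s: 7.72
position: [388.2, 154.3, 143.6]
eef_rot: [[-0.004, -0.158, 0.987], [-0.001, 0.987, 0.158], [-1.0, -0.001, -0.004]]
wrist_force: [-0.1, 0.0, -1.5]
finger_gap: 58.9
t 7.72 [388.2 154.3 143.6] [[-0.004, -0.158, 0.987], [-0.001, 0.987, 0.158], [-1.0, -0.001, -0.004]] F [-0.1  0.  -1.5] T [-0.03 -0.02 -0.02] gap 58.9 j [ 0.38  0.11 -0.47  0.99 -0.    1.79]
```

View pics/w7.png

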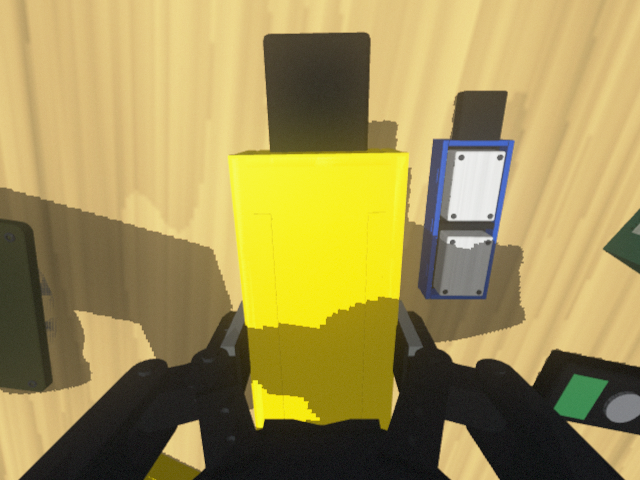

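```bash
python3 - <<'E'
from h import *
im=cv2.imread("pics/w7.png"); crop(im,405,125,130,185,3.2,"w7c.png"); crop(im,215,130,210,50,3.5,"w7d.png")
E
```

```text
(no output)
```

View pics/w7c.png

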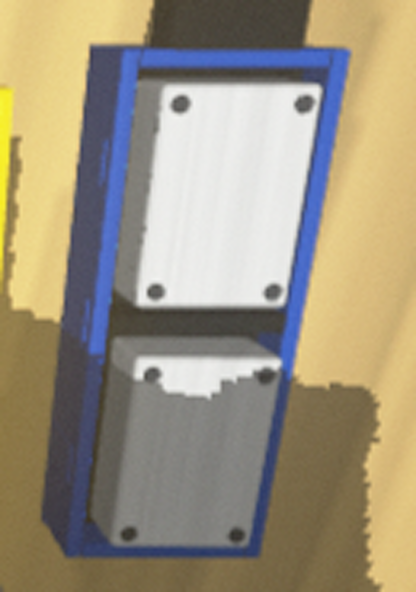

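View pics/w7d.png

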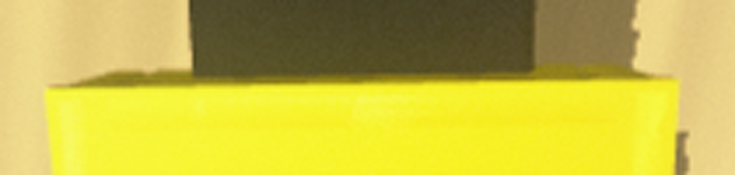

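```bash
python3 - <<'E'
from h import *
s=monitor.get_state()
Q=wrect(uncrop([(124,47),(351,50),(258,556),(68,556)],405,125,3.2),28)
cb=Q.mean(0);y=(Q[0]+Q[1]-Q[2]-Q[3]);y/=np.linalg.norm(y);x=np.array([y[1],-y[0]])
for n,m in {"m1":[(165,82),(322,85),(285,308),(133,305)],"m0":[(130,354),(282,356),(250,546),(107,546)]}.items():
    P=wrect(uncrop(m,405,125,3.2),36); d=P.mean(0)-cb; print(n,"in blue frame",round(d@x,1),round(d@y,1))
c=vision.capture("wrist");T=np.array(c["tool_from_camera"])
for p in uncrop([(47,87),(678,79)],215,130,3.5):
    d=T[:3,:3]@np.array([(p[0]-c["cx"])/c["fx"],(p[1]-c["cy"])/c["fy"],1]);o=T[:3,3];print("yellow corner tool",(o+d*(-63.4-o[0])/d[0]).round(1))
E
```

```text
[[476.9, 243.1], [536.0, 251.6], [559.1, 103.9], [501.2, 94.7]] c [518.3 173.3] sides [150.4, 59.7, 149.5, 58.6]
y axis deg 99.1
[[487.7, 236.3], [528.0, 241.9], [538.0, 183.0], [496.1, 177.2]] c [512.5 209.6] sides [59.7, 40.7, 59.8, 42.2]
y axis deg 98.84
m1 in blue frame -0.0 36.8
[[499.8, 163.3], [542.3, 169.5], [552.2, 110.3], [509.8, 103.5]] c [526.  136.7] sides [60.6, 42.9, 60.0, 42.9]
y axis deg 99.5
m0 in blue frame 1.8 -37.4
yellow corner tool [-63.4  75.4 -32.3]
yellow corner tool [-63.4  76.   27.7]
```

The modules are centred well enough for the cap to fit (offsets ≤ 1.8 mm). The wrist fix puts the blue centre at (518.3,173.3). Allowing for the held tray's own offset in the same camera, the TCP target is (520,173), which agrees with the scene fix. Moving over the tray.

```bash
python3 -m handwheel '[[[0,0,0.033],[0.009,0,0],0],[[0,0,0.033],[0,0,0],0],[[0,0,0.033],[0,0,0],0],[[0.005,0,0.033],[0,0,0],0],[[0.030,0,0],[0,0,0],0],[[0.030,0,0],[0,0,0],0],[[0.030,0,0],[0,0,0],0],[[0.020,0,0],[0,0,0],0],[[0,0,0],[0,0,0],0],[[0,0,0],[0,0,0],0]]'
python3 - <<'E'
from h import *
delta([520,173,10],down(8.7));state()
c=vision.capture("wrist"); cv2.imwrite("pics/w8.png",c["pixels"][:,:,::-1])
D=vision.capture("side");crop(D["pixels"][:,:,::-1],160,250,160,150,5,"d8.png")
D=vision.capture("scene");crop(D["pixels"][:,:,::-1],400,240,140,110,5,"s8.png")
E
```

```text
time_s: 8.8
position: [519.3, 174.6, 29.4]
eef_rot: [[-0.003, -0.151, 0.989], [-0.001, 0.989, 0.151], [-1.0, -0.0, -0.003]]
wrist_force: [-0.8, 0.7, -1.6]
finger_gap: 59.3
t 8.8 pos [519.3 174.6  29.4] F [-0.8  0.7 -1.6] gap 59.3
shift in present tool axes m [ 0.0194 -0.0017  0.0005] in target axes [ 0.0194 -0.0017  0.0004] rotvec [-0.001 -0.003  0.   ] world d [  0.7  -1.6 -19.4]
t 8.8 [519.3 174.6  29.4] [[-0.003, -0.151, 0.989], [-0.001, 0.989, 0.151], [-1.0, -0.0, -0.003]] F [-0.8  0.7 -1.6] T [-0.   -0.05  0.01] gap 59.3 j [ 0.32  0.42 -0.36  0.79  0.    1.74]
```

View pics/d8.png

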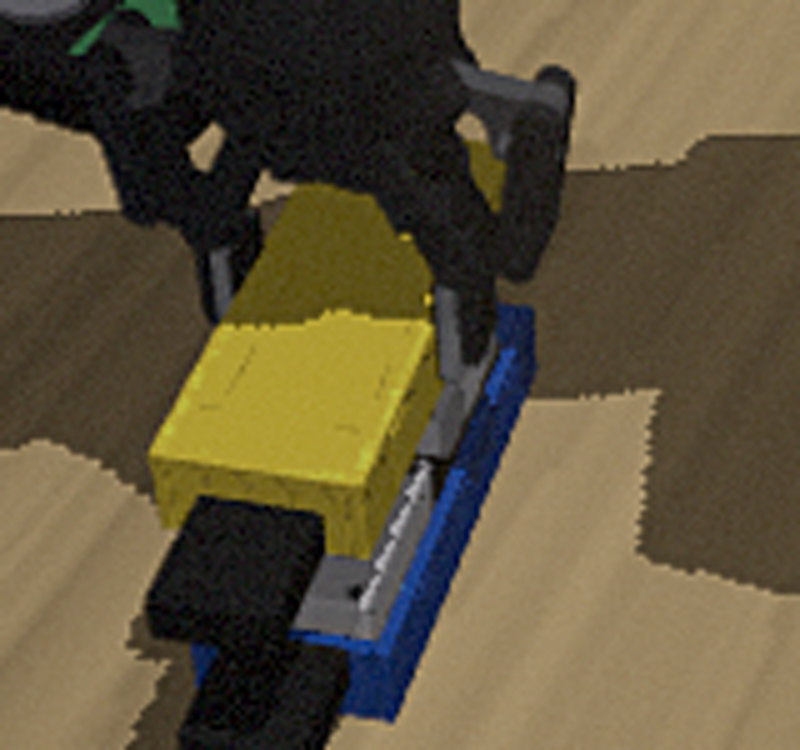

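View pics/s8.png

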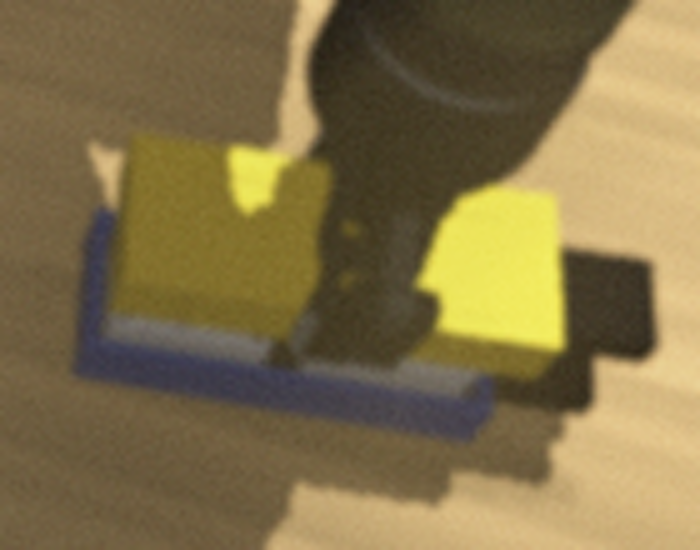

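```bash
python3 - <<'E'
from h import *
D=vision.capture("side");S=vision.capture("scene")
a=[ray(D,p,92.8)[:2].round(1) for p in uncrop([(150,457),(365,488)],160,250,5)];print("yellow handle end side",a)
b=[ray(S,p,92.8)[:2].round(1) for p in uncrop([(135,135),(557,193),(565,348)],400,240,5)];print("yellow scene",b)
yt=np.array([-.156,.988]);xt=np.array([.988,.156])
for z,cc in((0,[519.5,174]),): print("blue handle end expected",cc+75*yt-30*xt,cc+75*yt+30*xt,"plain inner",cc-75*yt-30*xt)
E
```

```text
yellow handle end side [array([538.8, 255.3]), array([479.6, 244.7])]
yellow scene [array([505. ,  98.1]), array([478. , 245.5]), array([538.2, 256. ])]
blue handle end expected [478.16 243.42] [537.44 252.78] plain inner [501.56  95.22]
```

Yellow sits about 2 mm too far along +y, in agreement with the TCP reading. I'll correct that and lower it.

```bash
python3 -m handwheel '[[[0.008,-0.002,0],[0,0,0],0],[[0.008,0,0],[0,0,0],0],[[0.007,0,0],[0,0,0],0],[[0.005,0,0],[0,0,0],0],[[0.004,0,0],[0,0,0],0],[[0.002,0,0],[0,0,0],0],[[0,0,0],[0,0,0],0],[[0,0,0],[0,0,0],0]]'
python3 - <<'E'
from h import *
state()
D=vision.capture("side");crop(D["pixels"][:,:,::-1],160,250,160,150,5,"d9.png")
D=vision.capture("scene");crop(D["pixels"][:,:,::-1],400,240,140,110,5,"s9.png")
E
```

```text
time_s: 9.72
position: [520.6, 173.2, -3.9]
eef_rot: [[-0.0, -0.151, 0.988], [-0.0, 0.988, 0.151], [-1.0, -0.0, -0.0]]
wrist_force: [0.3, 0.2, -1.2]
finger_gap: 58.9
t 9.72 [520.6 173.2  -3.9] [[-0.0, -0.151, 0.988], [-0.0, 0.988, 0.151], [-1.0, -0.0, -0.0]] F [ 0.3  0.2 -1.2] T [-0.04 -0.04 -0.04] gap 58.9 j [ 0.32  0.46 -0.4   0.71 -0.    1.74]
```

View pics/d9.png

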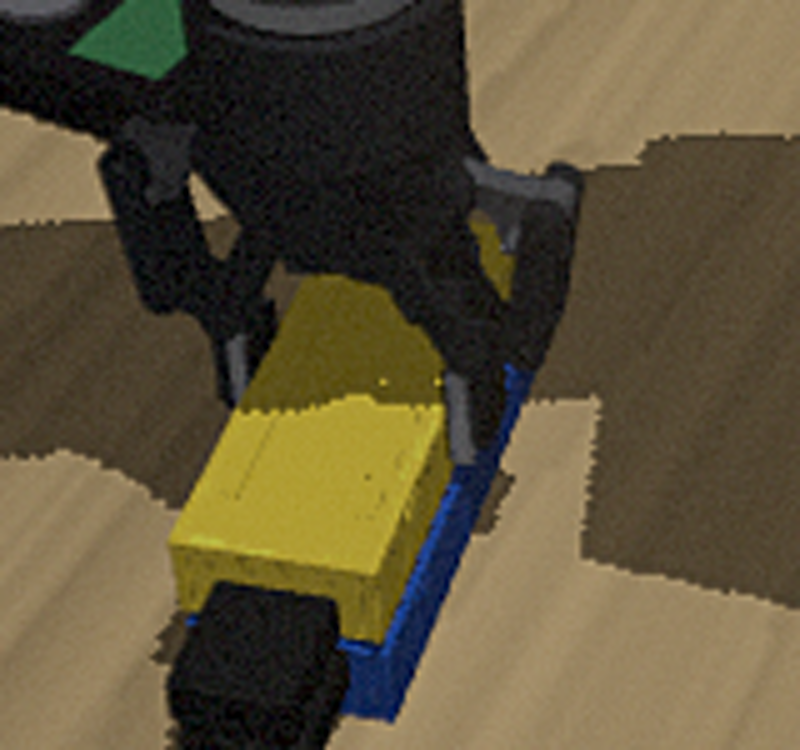

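```bash
python3 -m handwheel '[[[0.002,-0.0005,-0.0005],[0,0,0],0],[[0.0015,0,0],[0,0,0],0],[[0.001,0,0],[0,0,0],0],[[0,0,0],[0,0,0],0],[[0,0,0],[0,0,0],0]]'
python3 - <<'E'
from h import *
state()
D=vision.capture("side");crop(D["pixels"][:,:,::-1],160,250,160,150,5,"d10.png")
E
```

```text
time_s: 10.23
position: [520.4, 172.6, -7.4]
eef_rot: [[0.001, -0.151, 0.988], [0.0, 0.988, 0.151], [-1.0, 0.0, 0.001]]
wrist_force: [-1.2, -0.3, 5.7]
finger_gap: 58.5
t 10.23 [520.4 172.6  -7.4] [[0.001, -0.151, 0.988], [0.0, 0.988, 0.151], [-1.0, 0.0, 0.001]] F [-1.2 -0.3  5.7] T [-0.15  0.5  -0.04] gap 58.5 j [ 0.32  0.46 -0.41  0.7  -0.    1.74]
```

View pics/d10.png

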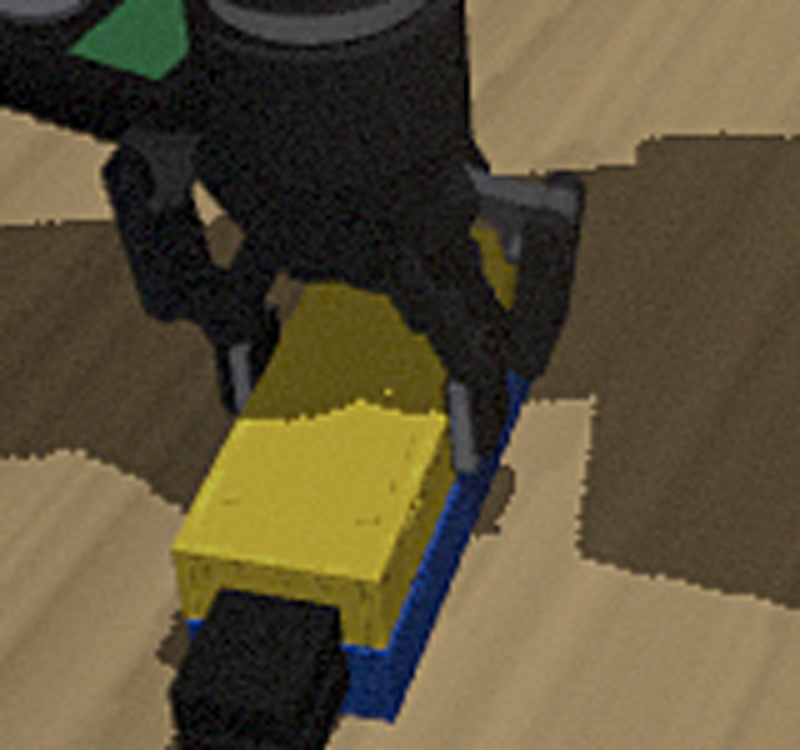

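It is seated: the contact force is 5.7 N and the rims match. Releasing and raising.

```bash
python3 -m handwheel '[[[0,0,0],[0,0,0],1],[[0,0,0],[0,0,0],1],[[0,0,0],[0,0,0],1],[[0,0,0],[0,0,0],1],[[0,0,0],[0,0,0],1],[[-0.02,0,0],[0,0,0],1],[[-0.04,0,0],[0,0,0],1],[[-0.04,0,0],[0,0,0],1],[[-0.04,0,0],[0,0,0],1],[[-0.02,0,0],[0,0,0],1]]'
python3 - <<'E'
from h import *
state()
D=vision.capture("side");crop(D["pixels"][:,:,::-1],160,250,160,150,5,"d11.png")
D=vision.capture("scene");crop(D["pixels"][:,:,::-1],400,240,140,110,5,"s11.png")
c=vision.capture("wrist"); cv2.imwrite("pics/w11.png",c["pixels"][:,:,::-1])
E
```

```text
time_s: 11.12
position: [522.5, 173.3, 156.7]
eef_rot: [[0.006, -0.151, 0.988], [0.002, 0.988, 0.151], [-1.0, 0.001, 0.007]]
wrist_force: [0.8, -0.5, 0.0]
finger_gap: 85.1
t 11.12 [522.5 173.3 156.7] [[0.006, -0.151, 0.988], [0.002, 0.988, 0.151], [-1.0, 0.001, 0.007]] F [ 0.8 -0.5  0. ] T [ 0.05 -0.03  0.01] gap 85.1 j [ 0.32  0.32 -0.16  1.08 -0.    1.74]
```

View pics/d11.png

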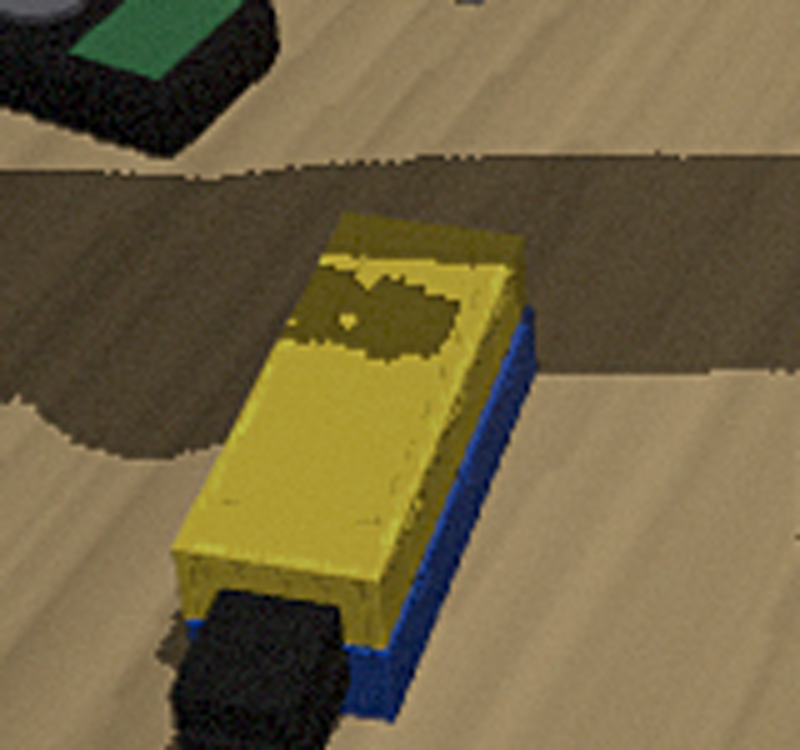

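View pics/w11.png

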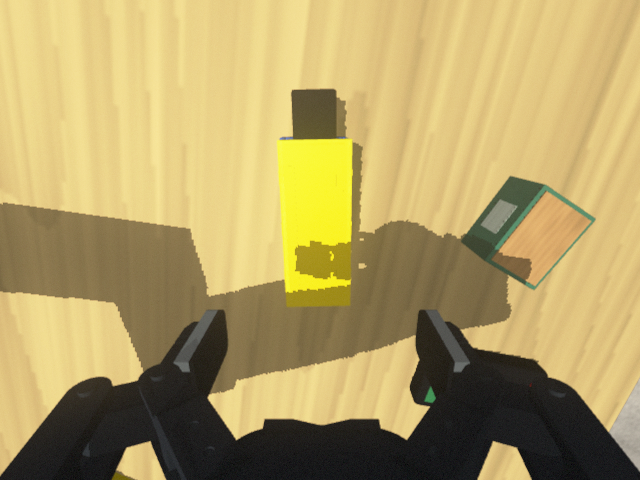

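View pics/s11.png

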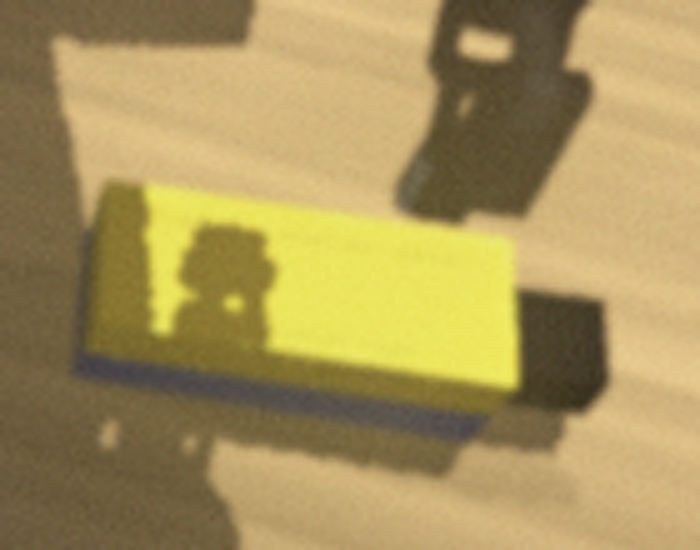

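Capped squarely: in the side crop the seam is even along its length and the handles are stacked. I'll pin down the fingertip offset before planning the handle grip.

```bash
python3 - <<'E'
from h import *
D=vision.capture("side")
def zof(c,px,xy):
    best=min(np.arange(-10,80,.5),key=lambda z:np.linalg.norm(ray(c,px,z)[:2]-xy)); return best,(ray(c,px,best)[:2]-xy).round(1)
P=np.array([512,-210.3]);x=np.array([.986,-.164]);y=np.array([.164,.986])
for o in (11,0,-11): print("d5 gap60",o,zof(D,uncrop([(477,520)],240,130,5)[0],P-29.5*x+o*y))
P=np.array([510.5,-209.6])
for o in (11,0,-11): print("d4 gap85",o,zof(D,uncrop([(510,500)],240,130,5)[0],P-42.5*x+o*y), zof(D,uncrop([(318,442)],240,130,5)[0],P+42.5*x+o*y))
P=np.array([520.4,172.6]);x=np.array([.988,.151]);y=np.array([-.151,.988])
for o in (11,0,-11): print("d10 gap59",o,zof(D,uncrop([(465,472)],160,250,5)[0],P-29.5*x+o*y))
E
```

```text
d5 gap60 11 (np.float64(7.5), array([-3.1, -1. ]))
d5 gap60 0 (np.float64(1.0), array([1.8, 0.2]))
d5 gap60 -11 (np.float64(-5.0), array([6.3, 2.2]))
d4 gap85 11 (np.float64(22.5), array([-3.5, -1. ])) (np.float64(23.5), array([2.1, 1. ]))
d4 gap85 0 (np.float64(16.0), array([1.3, 0. ])) (np.float64(17.5), array([7.5, 2.6]))
d4 gap85 -11 (np.float64(10.0), array([5.8, 1.8])) (np.float64(12.0), array([12.7,  5. ]))
d10 gap59 11 (np.float64(34.0), array([-3. , -1.6]))
d10 gap59 0 (np.float64(24.0), array([0.2, 0.4]))
d10 gap59 -11 (np.float64(13.5), array([3.8, 1.9]))
```

```bash
python3 - <<'E'
from h import *
im=cv2.imread("pics/w11.png"); crop(im,265,80,110,240,2.4,"w11c.png")
Q=wrect([(279.5,139),(352,139),(350,305.5),(286.5,305.5)],56)
S=vision.capture("scene");D=vision.capture("side")
for c,p,o in((S,[(105,183),(88,352),(518,390),(513,237)],(400,240,5)),(D,[(525,238),(345,213),(175,550),(378,580)],(160,250,5))):
    P=np.array([ray(c,q,56) for q in uncrop(p,*o)])[:,:2];y=P[2]+P[3]-P[0]-P[1];print(P.mean(0).round(1),np.degrees(np.arctan2(y[1],y[0])).round(2),[round(float(np.linalg.norm(P[i]-P[i-1])),1) for i in range(4)])
E
```

```text
[[475.6, 241.7], [531.8, 250.2], [556.6, 104.3], [498.2, 95.5]] c [515.5 172.9] sides [147.9, 56.9, 147.9, 59.0]
y axis deg 99.21
[525.3 173.1] 102.45 [150.5, 70.5, 152.8, 62.0]
[521.1 174.4] 99.79 [148.7, 60.3, 149.7, 58.4]
```

View pics/w11c.png

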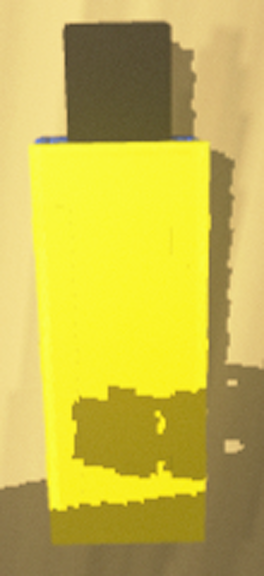

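```bash
cat >> h.py <<'E'
YT=np.array([-.160,.987,0]);XT=np.array([.987,.160,0]);Z=np.array([0,0,1.])
E
python3 -m handwheel '[[[0,0.03,0],[0,0,-0.112],1],[[0,0.03,0],[0,0,-0.112],1],[[0,0.03,0],[0,0,-0.112],1],[[0,0.03,0],[0,0,-0.112],1],[[0,0.03,0],[0,0,-0.112],1],[[0,0,0],[0,0,-0.112],1],[[0,0,0],[0,0,-0.112],1],[[0,0,0],[0,0,0],1]]'
python3 - <<'E'
from h import *
G=np.array([504,269.2,28]);dx=-.7071*YT-.7071*Z
R=frame(dx,XT);state();delta(G+(54-90)*dx,R)
E
```

```text
time_s: 12.13
position: [494.3, 317.0, 107.9]
eef_rot: [[0.102, -0.12, 0.988], [-0.709, 0.688, 0.156], [-0.698, -0.716, -0.015]]
wrist_force: [-1.0, -0.9, -2.1]
finger_gap: 85.6
t 12.13 [494.3 317.  107.9] [[0.102, -0.12, 0.988], [-0.709, 0.688, 0.156], [-0.698, -0.716, -0.015]] F [-1.  -0.9 -2.1] T [ 0.76  0.17 -0.06] gap 85.6 j [ 0.89  0.86  0.37  1.68 -0.55  2.48]
t 12.1333 pos [494.3 317.  107.9] F [-1.  -0.9 -2.1] gap 85.6
shift in present tool axes m [0.0546 0.0227 0.0028] in target axes [0.0549 0.022  0.0019] rotvec [ 0.008 -0.013  0.012] world d [  5.6 -22.6 -54.4]
```

```bash
python3 -m handwheel '[[[0.018,0.0075,0.001],[0.008,-0.013,0.012],1],[[0.018,0.0075,0.001],[0,0,0],1],[[0.018,0.0075,0.001],[0,0,0],1],[[0,0,0],[0,0,0],1],[[0,0,0],[0,0,0],1]]'
python3 - <<'E'
from h import *
G=np.array([504,269.2,28]);dx=-.7071*YT-.7071*Z
R=frame(dx,XT);delta(G+(54-90)*dx,R)
c=vision.capture("wrist"); cv2.imwrite("pics/w12.png",c["pixels"][:,:,::-1])
D=vision.capture("side");crop(D["pixels"][:,:,::-1],120,200,200,230,3.4,"d12.png")
E
```

```text
time_s: 12.55
position: [504.8, 292.6, 64.6]
eef_rot: [[0.116, -0.101, 0.988], [-0.688, 0.709, 0.153], [-0.716, -0.698, 0.013]]
wrist_force: [-0.2, -0.8, -0.3]
finger_gap: 85.6
t 12.55 pos [504.8 292.6  64.6] F [-0.2 -0.8 -0.3] gap 85.6
shift in present tool axes m [ 0.0062  0.0095 -0.0047] in target axes [ 0.0061  0.0096 -0.0045] rotvec [-0.014  0.004 -0.013] world d [ -4.8   1.7 -11.1]
```

View pics/w12.png

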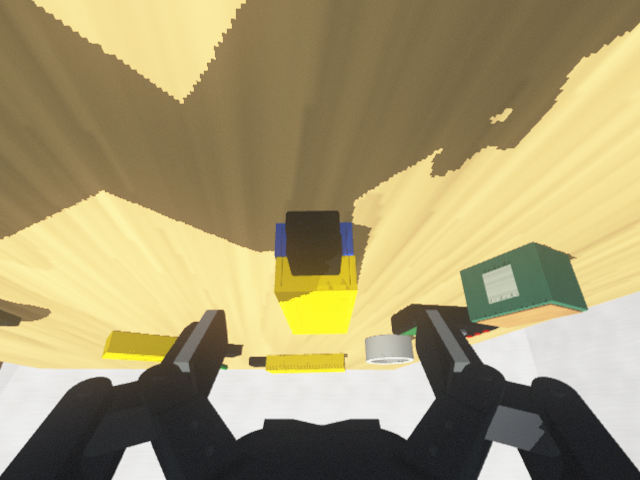

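View pics/d12.png

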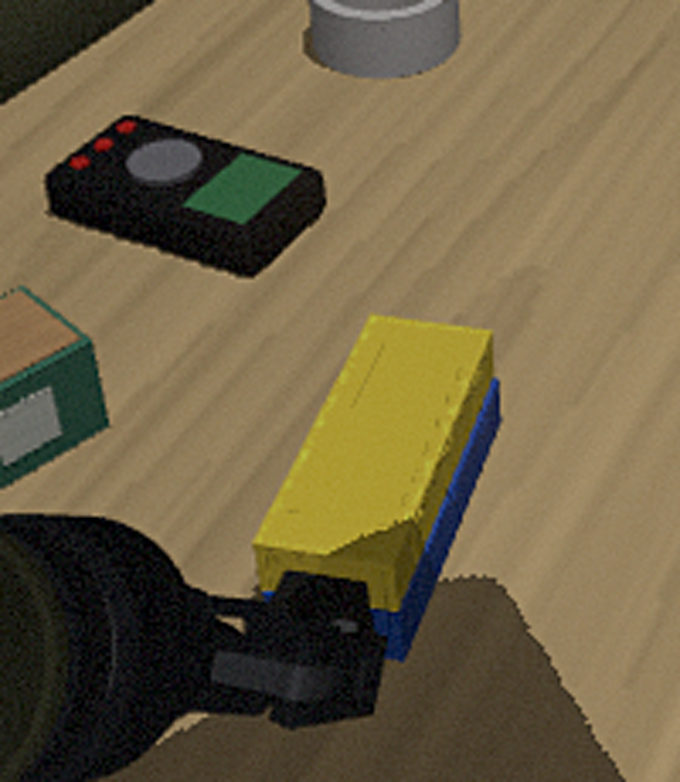

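The handles are centred about 5 mm left of the finger mid-line, as the numbers say. Correcting and advancing.

```bash
python3 -m handwheel '[[[0.006,0.0095,-0.0045],[-0.014,0.004,-0.013],1],[[0.02,0,0],[0,0,0],1],[[0.02,0,0],[0,0,0],1],[[0.01,0,0],[0,0,0],1],[[0,0,0],[0,0,0],1],[[0,0,0],[0,0,0],1]]'
python3 - <<'E'
from h import *
G=np.array([504,269.2,28]);dx=-.7071*YT-.7071*Z
R=frame(dx,XT);delta(G+54*dx,R)
c=vision.capture("wrist"); cv2.imwrite("pics/w13.png",c["pixels"][:,:,::-1])
E
```

```text
time_s: 13.15
position: [506.1, 261.7, 18.2]
eef_rot: [[0.116, -0.113, 0.987], [-0.697, 0.698, 0.162], [-0.707, -0.707, 0.002]]
wrist_force: [0.2, 0.2, 0.4]
finger_gap: 85.7
t 13.15 pos [506.1 261.7  18.2] F [0.2 0.2 0.4] gap 85.7
shift in present tool axes m [ 0.0416 -0.0015 -0.001 ] in target axes [ 0.0416 -0.0015 -0.0008] rotvec [ 0.     0.003 -0.   ] world d [  4.  -30.2 -28.4]
```

View pics/w13.png

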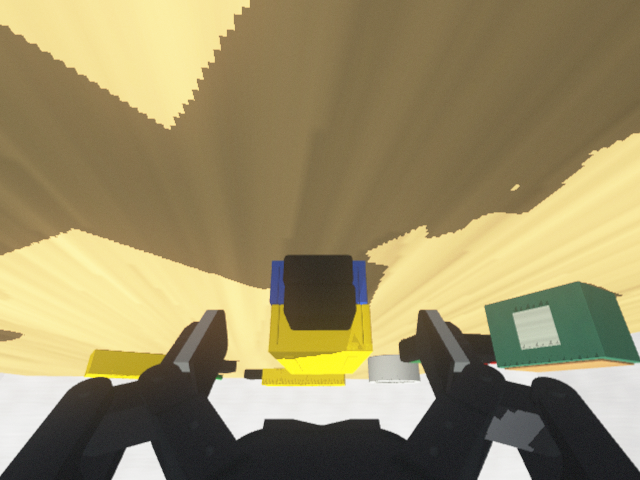

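```bash
python3 -m handwheel '[[[0.018,-0.0015,-0.001],[0,0,0],1],[[0.015,0,0],[0,0,0],1],[[0.008,0,0],[0,0,0],1],[[0,0,0],[0,0,0],1],[[0,0,0],[0,0,0],1]]'
python3 - <<'E'
from h import *
G=np.array([504,269.2,28]);dx=-.7071*YT-.7071*Z
R=frame(dx,XT);delta(G+54*dx,R)
c=vision.capture("wrist"); cv2.imwrite("pics/w14.png",c["pixels"][:,:,::-1])
D=vision.capture("side");crop(D["pixels"][:,:,::-1],140,300,150,150,5,"d14.png")
D=vision.capture("scene");crop(D["pixels"][:,:,::-1],420,230,150,120,5,"s14.png")
E
```

```text
time_s: 13.62
position: [510.4, 232.2, -9.3]
eef_rot: [[0.116, -0.113, 0.987], [-0.697, 0.699, 0.162], [-0.708, -0.707, 0.003]]
wrist_force: [0.5, -0.5, 0.8]
finger_gap: 85.2
t 13.6167 pos [510.4 232.2  -9.3] F [ 0.5 -0.5  0.8] gap 85.2
shift in present tool axes m [ 0.0011  0.0001 -0.0004] in target axes [ 0.0011  0.0001 -0.0004] rotvec [-0.     0.003 -0.001] world d [-0.3 -0.7 -0.8]
```

View pics/w14.png

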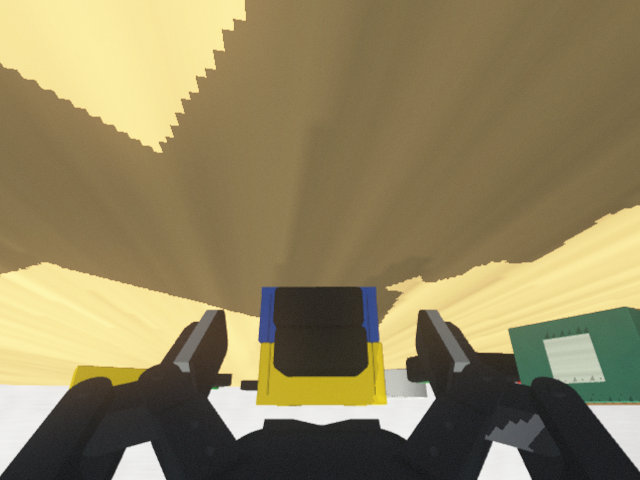

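View pics/d14.png

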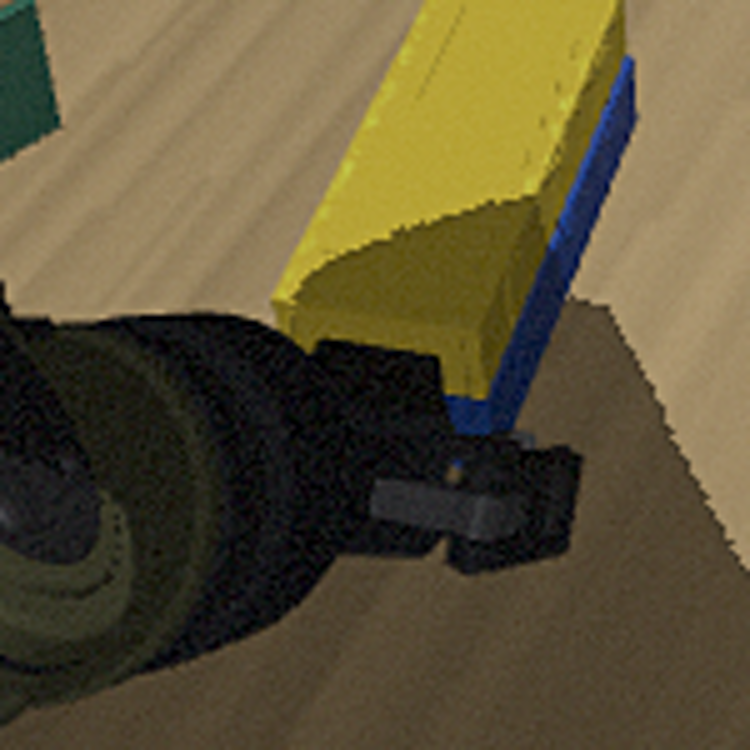

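View pics/s14.png

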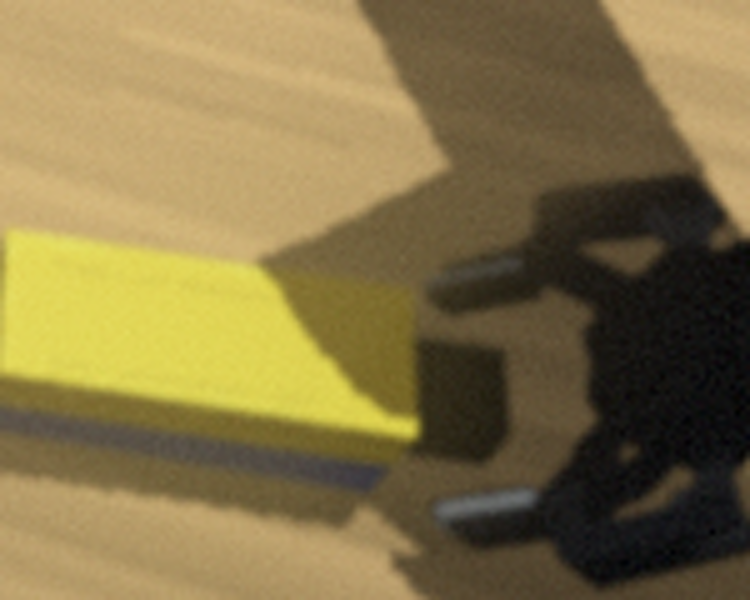

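Both handles are between the fingers and the tips are clear of the tray body. Closing.

```bash
python3 -m handwheel '[[[0,0,0],[0,0,0],0],[[0,0,0],[0,0,0],0],[[0,0,0],[0,0,0],0],[[0,0,0],[0,0,0],0],[[0,0,0],[0,0,0],0],[[0,0,0],[0,0,0],0],[[0,0,0],[0,0,0],0]]'
python3 - <<'E'
from h import *
state()
c=vision.capture("wrist"); cv2.imwrite("pics/w15.png",c["pixels"][:,:,::-1])
D=vision.capture("side");crop(D["pixels"][:,:,::-1],140,300,150,150,5,"d15.png")
D=vision.capture("scene");crop(D["pixels"][:,:,::-1],420,230,150,120,5,"s15.png")
E
```

```text
time_s: 14.35
position: [510.1, 231.8, -9.5]
eef_rot: [[0.116, -0.113, 0.987], [-0.697, 0.698, 0.162], [-0.708, -0.707, 0.002]]
wrist_force: [-2.0, 1.7, 2.3]
finger_gap: 35.4
t 14.35 [510.1 231.8  -9.5] [[0.116, -0.113, 0.987], [-0.697, 0.698, 0.162], [-0.708, -0.707, 0.002]] F [-2.   1.7  2.3] T [ 0.47  0.35 -0.2 ] gap 35.4 j [ 0.8   0.85  0.02  1.27 -0.61  2.38]
```

View pics/w15.png

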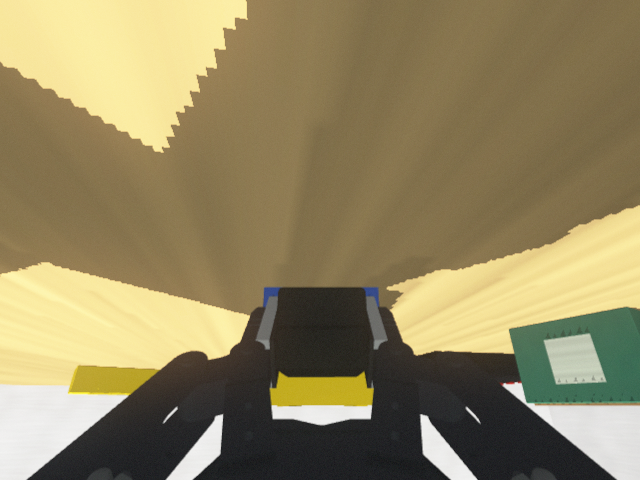

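View pics/s15.png

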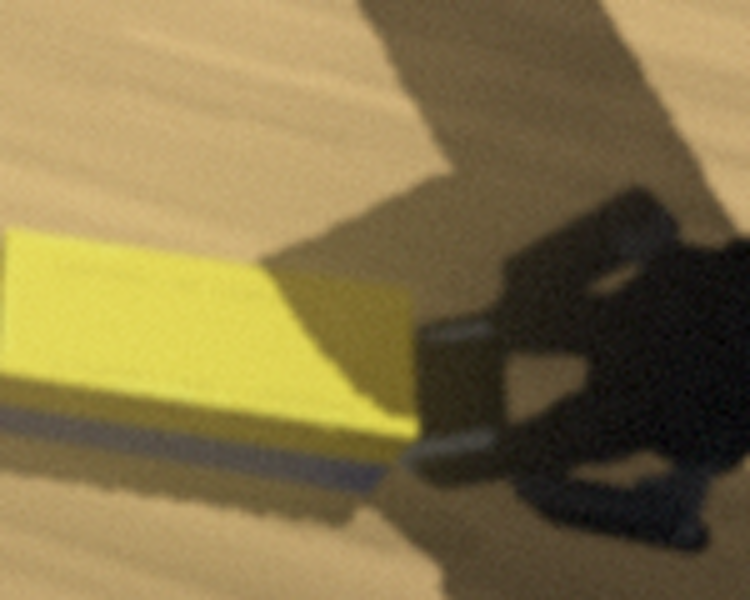

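View pics/d15.png

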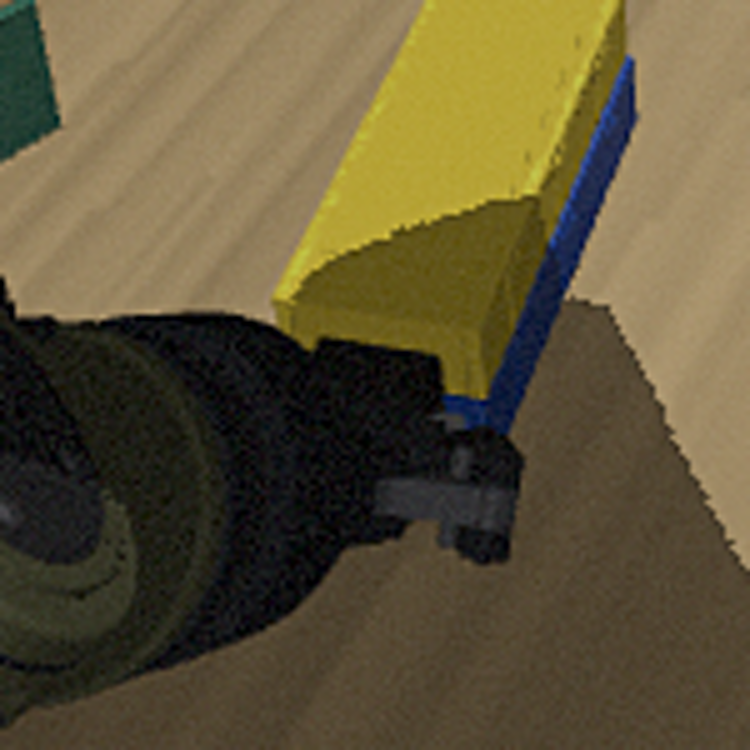

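Gripped at a 35.4 mm gap, with the pads spanning the seam. I'll lift 4 mm and start turning about the plain end.

```bash
python3 -m handwheel '[[[-0.0015,-0.0015,0],[0,0,0],0],[[-0.0015,-0.0015,0],[0,0,0],0],[[-0.0035,-0.003,0],[0,0,0.04],0],[[-0.0077,-0.0072,0],[0,0,0.0785],0],[[0,0,0],[0,0,0],0]]'
python3 - <<'E'
from h import *
state()
D=vision.capture("side");crop(D["pixels"][:,:,::-1],120,200,200,200,3.8,"d16.png")
E
```

```text
time_s: 14.92
position: [511.9, 231.3, 12.7]
eef_rot: [[0.104, -0.122, 0.987], [-0.607, 0.778, 0.16], [-0.788, -0.616, 0.007]]
wrist_force: [-0.1, -1.1, -2.2]
finger_gap: 35.6
t 14.92 [511.9 231.3  12.7] [[0.104, -0.122, 0.987], [-0.607, 0.778, 0.16], [-0.788, -0.616, 0.007]] F [-0.1 -1.1 -2.2] T [ 1.09  0.2  -0.04] gap 35.6 j [ 0.75  0.75 -0.04  1.19 -0.54  2.28]
```

View pics/d16.png

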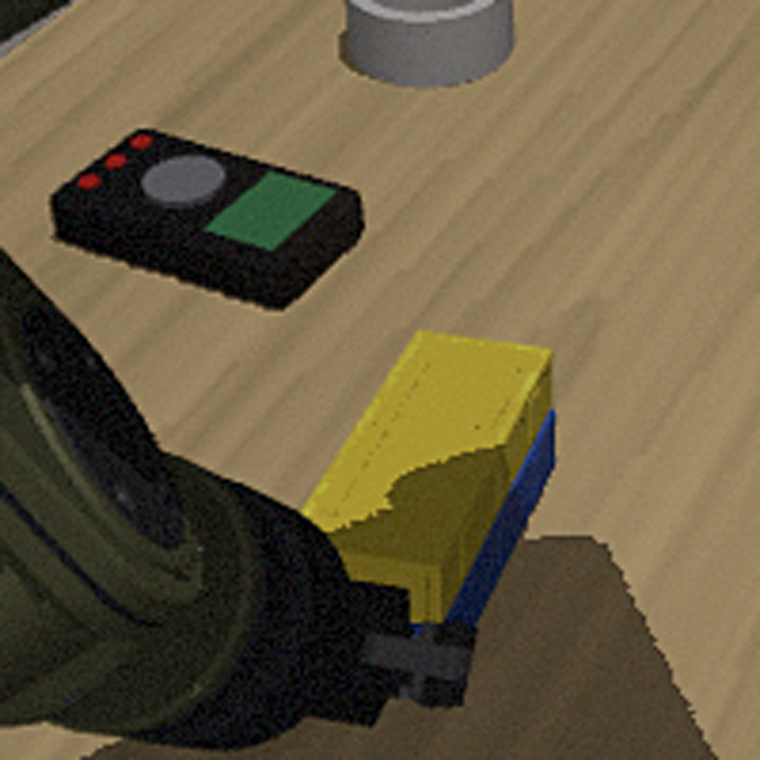

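The pair is rising together and the seam is tight. Continuing.

```bash
python3 -m handwheel '[[[-0.0077,-0.0072,0],[0,0,0.0785],0],[[-0.0077,-0.0072,0],[0,0,0.0785],0],[[-0.0077,-0.0072,0],[0,0,0.0785],0],[[-0.0077,-0.0072,0],[0,0,0.0785],0],[[-0.0077,-0.0072,0],[0,0,0.0785],0],[[-0.0077,-0.0072,0],[0,0,0.0785],0],[[0,0,0],[0,0,0],0]]'
python3 - <<'E'
from h import *
state()
D=vision.capture("side");crop(D["pixels"][:,:,::-1],120,150,200,200,3.8,"d17.png")
E
```

```text
time_s: 15.55
position: [513.6, 211.5, 71.6]
eef_rot: [[0.034, -0.153, 0.988], [-0.191, 0.969, 0.157], [-0.981, -0.194, 0.004]]
wrist_force: [0.1, -1.5, -1.6]
finger_gap: 35.2
t 15.55 [513.6 211.5  71.6] [[0.034, -0.153, 0.988], [-0.191, 0.969, 0.157], [-0.981, -0.194, 0.004]] F [ 0.1 -1.5 -1.6] T [ 0.5   0.14 -0.05] gap 35.2 j [ 0.51  0.44 -0.23  0.97 -0.19  1.93]
```

View pics/d17.png

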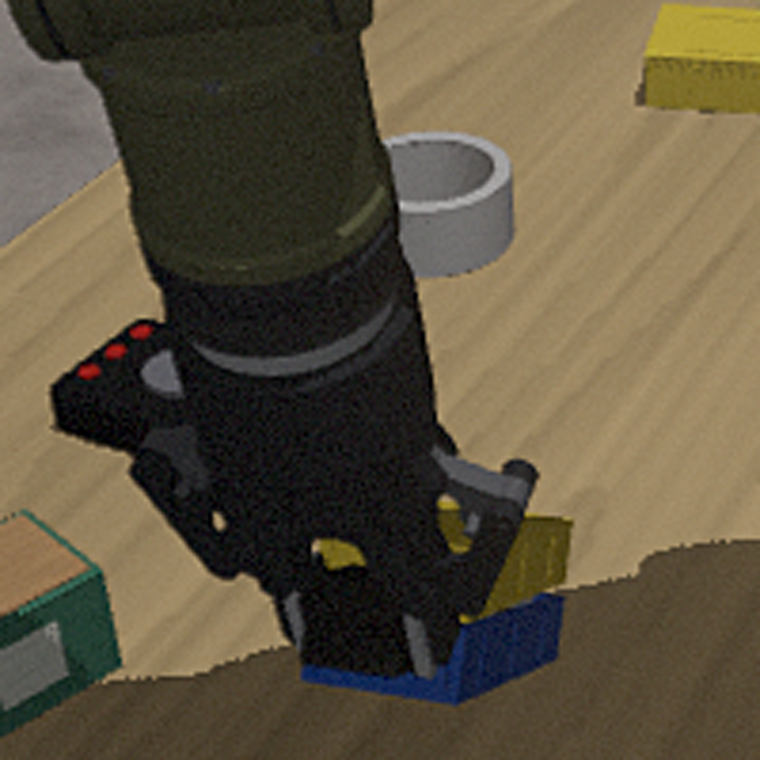

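```bash
python3 -m handwheel '[[[-0.0077,-0.0072,0],[0,0,0.0785],0],[[-0.0077,-0.0072,0],[0,0,0.0785],0],[[-0.0077,-0.0072,0],[0,0,0.0785],0],[[-0.0077,-0.0072,0],[0,0,0.0785],0],[[-0.0077,-0.0072,0],[0,0,0.0785],0],[[-0.0077,-0.0072,0],[0,0,0.0785],0],[[0,0,0],[0,0,0],0]]'
python3 - <<'E'
from h import *
state()
D=vision.capture("side");crop(D["pixels"][:,:,::-1],120,150,200,200,3.8,"d18.png")
D=vision.capture("scene");crop(D["pixels"][:,:,::-1],350,170,200,180,4,"s18.png")
E
```

```text
time_s: 16.18
position: [519.5, 168.8, 113.4]
eef_rot: [[-0.045, -0.15, 0.988], [0.266, 0.951, 0.157], [-0.963, 0.27, -0.003]]
wrist_force: [1.2, -0.3, -3.8]
finger_gap: 35.0
t 16.18 [519.5 168.8 113.4] [[-0.045, -0.15, 0.988], [0.266, 0.951, 0.157], [-0.963, 0.27, -0.003]] F [ 1.2 -0.3 -3.8] T [-0.37 -0.02  0.03] gap 35.0 j [ 0.14  0.35 -0.27  0.96  0.27  1.55]
```

View pics/d18.png

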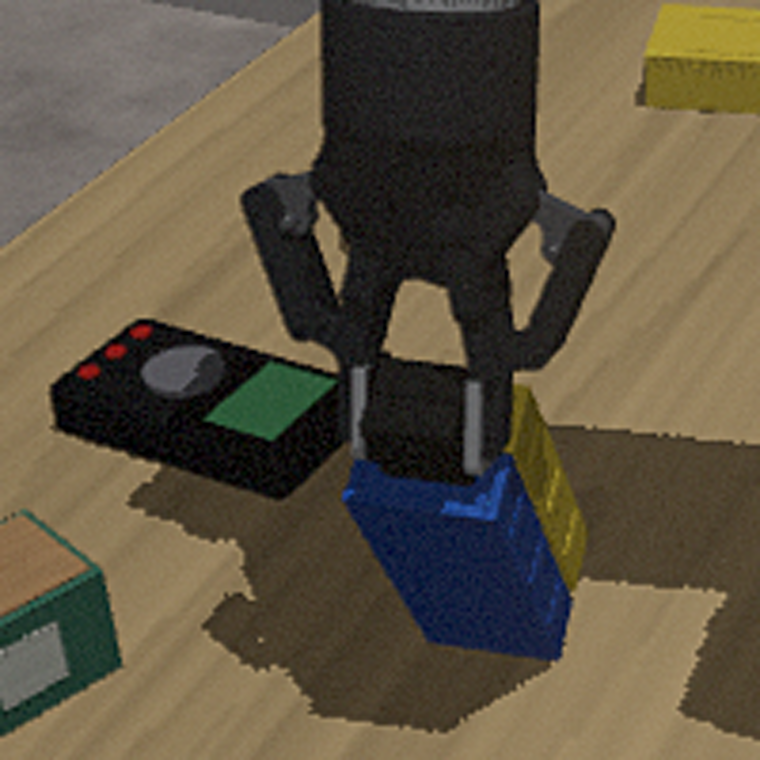

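View pics/s18.png

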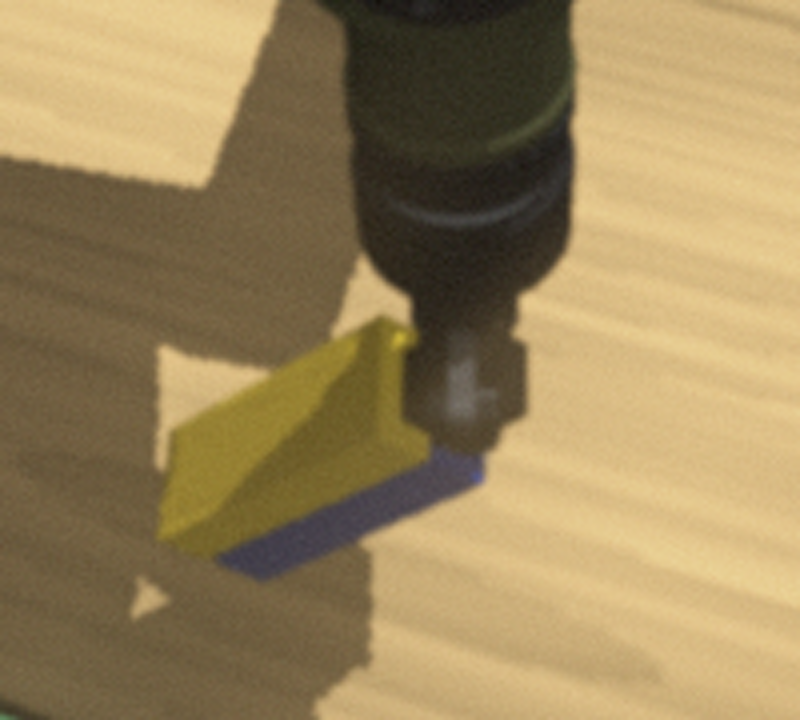

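```bash
python3 -m handwheel '[[[-0.0077,-0.0072,0],[0,0,0.0785],0],[[-0.0077,-0.0072,0],[0,0,0.0785],0],[[-0.0077,-0.0072,0],[0,0,0.0785],0],[[-0.0070,-0.0064,0],[0,0,0.07],0],[[-0.0060,-0.0055,0],[0,0,0.06],0],[[-0.0050,-0.0046,0],[0,0,0.05],0],[[-0.004,-0.0037,0],[0,0,0.04],0],[[-0.002,-0.0018,0],[0,0,0.02],0],[[0,0,0],[0,0,0],0],[[0,0,0],[0,0,0],0]]'
python3 - <<'E'
from h import *
state()
D=vision.capture("side");crop(D["pixels"][:,:,::-1],120,150,200,200,3.8,"d19.png")
D=vision.capture("scene");crop(D["pixels"][:,:,::-1],350,170,200,180,4,"s19.png")
E
```

```text
time_s: 17.12
position: [528.9, 114.3, 135.9]
eef_rot: [[-0.112, -0.12, 0.987], [0.673, 0.722, 0.164], [-0.732, 0.682, -0.0]]
wrist_force: [-0.7, -0.1, -4.0]
finger_gap: 35.0
t 17.12 [528.9 114.3 135.9] [[-0.112, -0.12, 0.987], [0.673, 0.722, 0.164], [-0.732, 0.682, -0.0]] F [-0.7 -0.1 -4. ] T [-0.98 -0.14 -0.  ] gap 35.0 j [-0.22  0.53 -0.16  1.21  0.69  1.07]
```

View pics/d19.png

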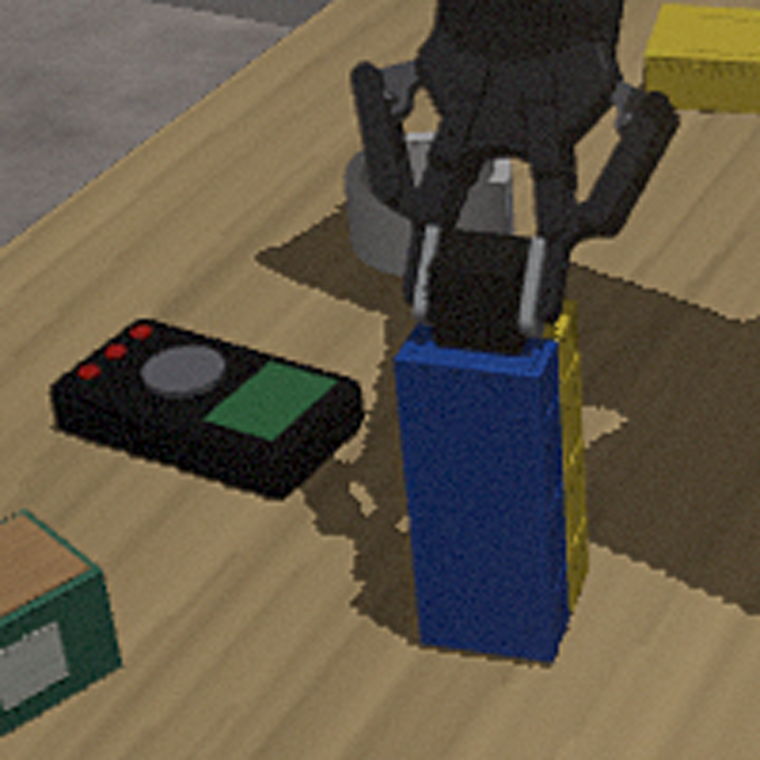

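View pics/s19.png

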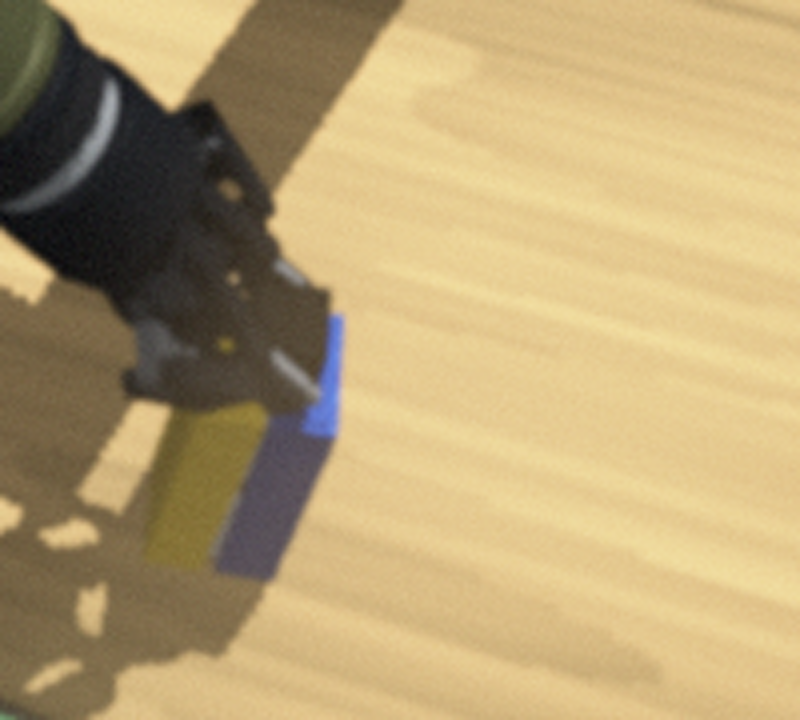

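```bash
python3 - <<'E'
from h import *
D=vision.capture("side");S=vision.capture("scene")
b=uncrop([(420,648),(552,664)],120,150,3.8);t=uncrop([(398,362),(555,374)],120,150,3.8)
for zb in (0,3,6):
    print(zb,[ray(D,p,zb)[:2].round(1) for p in b],[ray(D,p,zb+150)[:2].round(1) for p in t])
# scene: blue left(base side,+x) edge: top z150 corner near (337,435), bottom (270,580); yellow bottom outer (148,560)
b=uncrop([(270,580),(215,570),(148,562)],350,170,4);t=uncrop([(337,437)],350,170,4)
for zb in (0,3,6): print(zb,[ray(S,p,zb)[:2].round(1) for p in b],[ray(S,p,zb+150)[:2].round(1) for p in t])
cv2.imwrite("pics/x.png",1*S["pixels"]);crop(S["pixels"][:,:,::-1],370,240,80,90,8,"s19b.png")
E
```

```text
0 [array([562.8, 110.8]), array([504.4,  99.1])] [array([561.7, 107.4]), array([500. ,  92.1])]
3 [array([561. , 113.6]), array([503., 102.])] [array([559.4, 111.2]), array([498.,  96.])]
6 [array([559.2, 116.5]), array([501.5, 104.9])] [array([557. , 115.1]), array([496. ,  99.9])]
0 [array([558.5, 109.8]), array([562.3,  83.6]), array([569.1,  52. ])] [array([558.8, 111. ])]
3 [array([559.9, 109.6]), array([563.7,  83.5]), array([570.5,  52. ])] [array([560.5, 110.8])]
6 [array([561.4, 109.4]), array([565.1,  83.3]), array([571.9,  52. ])] [array([562.3, 110.5])]
```

View pics/s19b.png

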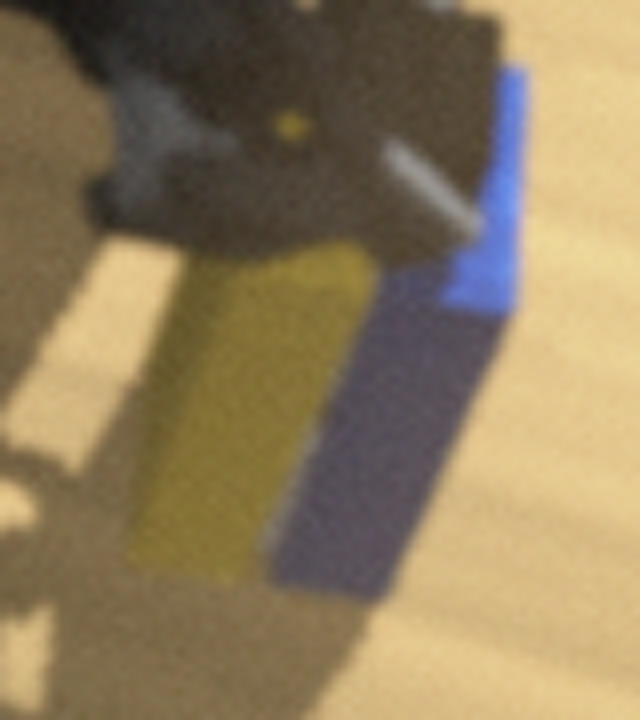

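The pair is upright: the blue edges are vertical within about 1°. The scene crop shows a thin wedge at the seam's lower end, about 3–5 mm. I'll lower it in small steps until the bench carries the weight.

```bash
python3 -m handwheel '[[[0.0011,-0.001,0],[0,0,0],0],[[0.0007,-0.0007,0],[0,0,0],0],[[0,0,0],[0,0,0],0],[[0,0,0],[0,0,0],0]]'
```

```text
time_s: 17.65
position: [529.2, 113.4, 134.6]
eef_rot: [[-0.109, -0.12, 0.987], [0.673, 0.721, 0.162], [-0.731, 0.682, 0.002]]
wrist_force: [0.7, -0.1, -3.2]
finger_gap: 35.3
```

```bash
python3 -m handwheel '[[[0.0007,-0.0007,0],[0,0,0],0],[[0.0007,-0.0007,0],[0,0,0],0],[[0,0,0],[0,0,0],0],[[0,0,0],[0,0,0],0]]'
python3 - <<'E'
from h import *
state()
D=vision.capture("scene");crop(D["pixels"][:,:,::-1],370,240,80,90,8,"s20.png")
E
```

```text
time_s: 17.98
position: [529.5, 113.2, 132.8]
eef_rot: [[-0.108, -0.12, 0.987], [0.674, 0.721, 0.161], [-0.731, 0.682, 0.003]]
wrist_force: [0.4, -0.3, -1.2]
finger_gap: 35.5
t 17.98 [529.5 113.2 132.8] [[-0.108, -0.12, 0.987], [0.674, 0.721, 0.161], [-0.731, 0.682, 0.003]] F [ 0.4 -0.3 -1.2] T [-0.81 -0.01  0.01] gap 35.5 j [-0.22  0.53 -0.17  1.21  0.69  1.07]
```

View pics/s20.png

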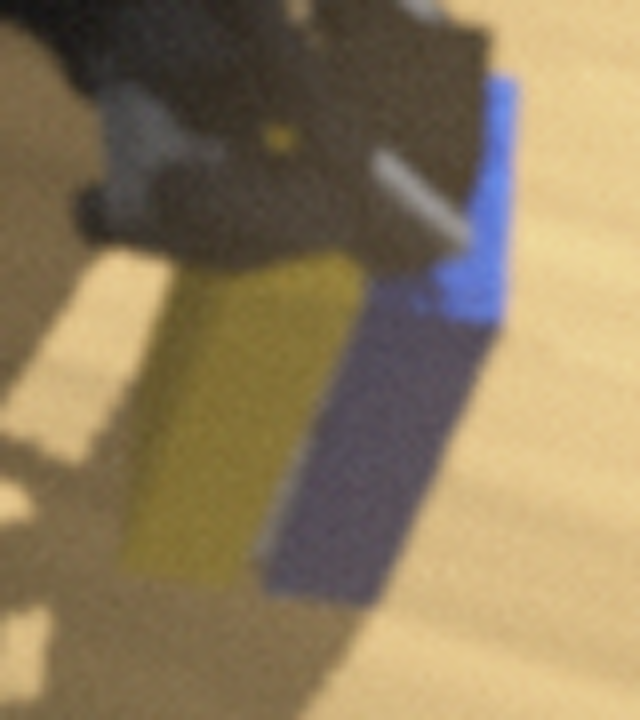

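```bash
python3 - <<'E'
from h import *
S=vision.capture("scene");E=np.array(S["extrinsics"])
def pw(c,q):
    v=E[:3,:3]@q+E[:3,3];return np.array((c["fx"]*v[0]/v[2]+c["cx"],c["fy"]*v[1]/v[2]+c["cy"]))
for xy in ((559,109),(563,83),(568,52)):
    a=pw(S,np.r_[xy,0.]);b=pw(S,np.r_[xy,150.]); print(xy,a.round(1),b.round(1),"crop",((a-[370,240])*8).round(),((b-[370,240])*8).round(),"slope",((a-b)[0]/(a-b)[1]).round(3))
E
```

```text
(559, 109) [416.7 314.7] [432.6 278.6] crop [373. 598.] [501. 309.] slope -0.442
(563, 83) [403.  312.4] [416.7 276. ] crop [264. 579.] [374. 288.] slope -0.377
(568, 52) [386.8 309.7] [397.8 273. ] crop [134. 557.] [222. 264.] slope -0.301
```

The blue tray is vertical and the yellow leans about 1°, so it is safe to set down. Lowering the last bit.

```bash
python3 -m handwheel '[[[0.0007,-0.0007,0],[0,0,0],0],[[0,0,0],[0,0,0],0],[[0.0004,-0.0004,0],[0,0,0],0],[[0,0,0],[0,0,0],0],[[0,0,0],[0,0,0],0]]'
```

```text
time_s: 18.5
position: [529.7, 113.7, 132.8]
eef_rot: [[-0.107, -0.119, 0.987], [0.675, 0.72, 0.161], [-0.73, 0.684, 0.003]]
wrist_force: [-0.8, -0.7, 7.6]
finger_gap: 35.2
```

```bash
python3 -m handwheel '[[[-0.0004,0.0003,0],[0,0,0],0],[[0,0,0],[0,0,0],0],[[0,0,0],[0,0,0],0.55],[[0,0,0],[0,0,0],0.55],[[0,0,0],[0,0,0],0.8],[[0,0,0],[0,0,0],1],[[0,0,0],[0,0,0],1],[[0,0,0],[0,0,0],1],[[0,0,0],[0,0,0],1]]'
python3 - <<'E'
from h import *
state()
D=vision.capture("scene");crop(D["pixels"][:,:,::-1],360,220,100,110,7,"s21.png")
D=vision.capture("side");crop(D["pixels"][:,:,::-1],120,150,200,200,3.8,"d21.png")
E
```

```text
time_s: 19.25
position: [529.3, 113.2, 131.4]
eef_rot: [[-0.109, -0.12, 0.987], [0.674, 0.721, 0.162], [-0.731, 0.682, 0.002]]
wrist_force: [-0.2, -0.4, -0.7]
finger_gap: 85.3
t 19.25 [529.3 113.2 131.4] [[-0.109, -0.12, 0.987], [0.674, 0.721, 0.162], [-0.731, 0.682, 0.002]] F [-0.2 -0.4 -0.7] T [-0.57 -0.12  0.01] gap 85.3 j [-0.22  0.53 -0.17  1.2   0.69  1.07]
```

View pics/s21.png

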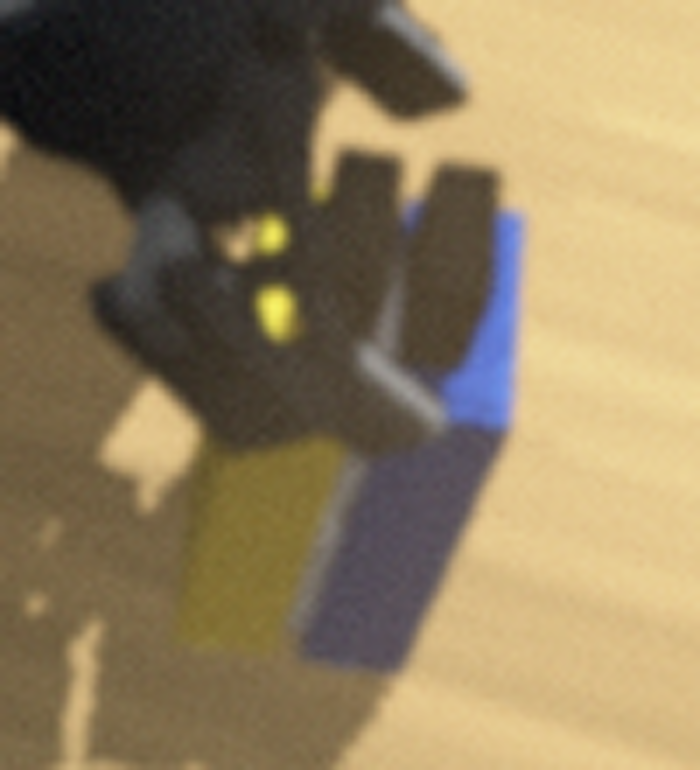

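View pics/d21.png

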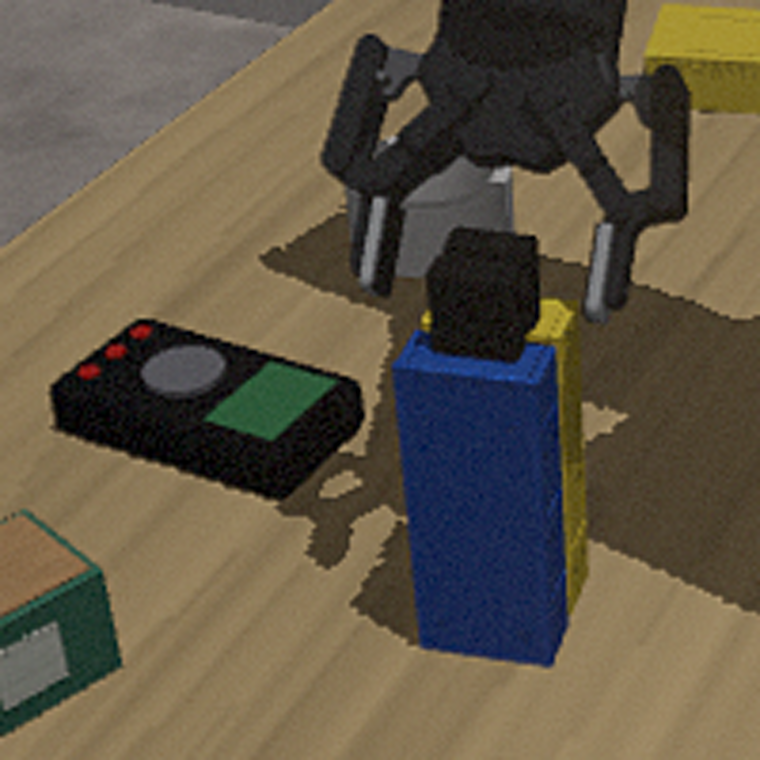

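Both trays stand upright and stable, but a gap of about 5 mm has opened between them. I'll back off and clamp both handles across their thickness from above. A small lift while clamped should close the gap before the second half of the turn.

```bash
python3 -m handwheel '[[[-0.010,0,0],[0,0,0],1],[[-0.025,0,0],[0,0,0],1],[[-0.04,0,0],[0,0,0],1],[[-0.04,0,0],[0,0,0],1],[[0,0,0],[0,0,-0.108],1],[[0,0,0],[0,0,-0.108],1],[[0,0,0],[0,0,-0.108],1],[[0,0,0],[0,0,-0.108],1],[[0,0,0],[0,0,-0.108],1],[[0,0,0],[0,0,-0.108],1]]'
python3 -m handwheel '[[[0,0,0],[0,0,-0.108],1],[[0,0,0],[-0.122,0,0],1],[[0,0,0],[-0.122,0,0],1],[[0,0,0],[-0.122,0,0],1],[[0,0,0],[-0.122,0,0],1],[[0,0,0],[-0.122,0,0],1],[[0,0,0],[-0.122,0,0],1],[[0,0,0],[-0.122,0,0],1],[[0,0,0],[-0.122,0,0],1],[[0,0,0],[-0.122,0,0],1]]'
python3 - <<'E'
from h import *
delta([535,76,200],frame([0,0,-1],YT));state()
S=vision.capture("scene");cv2.imwrite("pics/s22.png",S["pixels"][:,:,::-1]);crop(S["pixels"][:,:,::-1],360,220,100,110,7,"s22c.png")
E
```

```text
time_s: 20.18
position: [542.6, 35.3, 217.1]
eef_rot: [[-0.01, -0.16, 0.987], [0.097, 0.982, 0.161], [-0.995, 0.098, 0.006]]
wrist_force: [-0.3, -0.6, -0.4]
finger_gap: 85.6
time_s: 21.02
position: [541.6, 35.9, 215.5]
eef_rot: [[0.003, -0.954, 0.299], [-0.004, 0.299, 0.954], [-1.0, -0.004, -0.003]]
wrist_force: [-0.0, 0.0, 0.4]
finger_gap: 85.4
t 21.0167 pos [541.6  35.9 215.5] F [-0.   0.   0.4] gap 85.4
shift in present tool axes m [0.0153 0.0184 0.0364] in target axes [0.0155 0.0001 0.0407] rotvec [-0.465 -0.004  0.003] world d [ -6.6  40.1 -15.5]
t 21.02 [541.6  35.9 215.5] [[0.003, -0.954, 0.299], [-0.004, 0.299, 0.954], [-1.0, -0.004, -0.003]] F [-0.   0.   0.4] T [0.02 0.05 0.03] gap 85.4 j [ 0.07  0.28 -0.06  1.23 -0.    0.37]
```

View pics/s22c.png

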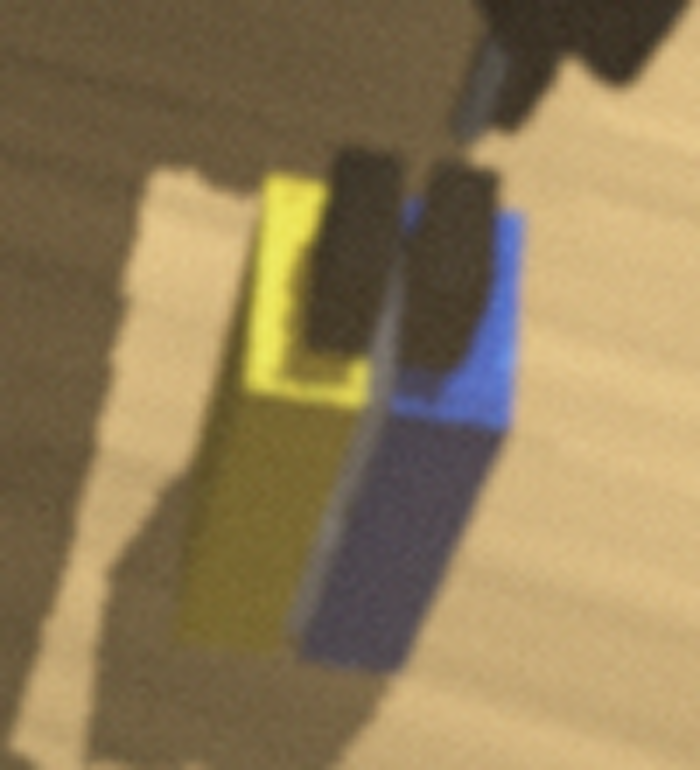

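```bash
python3 - <<'E'
from h import *
S=vision.capture("scene")
for n,p in {"yo_in":(262,178),"yo_out":(245,390),"yseam_out":(368,406),"bseam_out":(389,408),"bo_out":(510,430),"bo_in":(523,213)}.items():
    q=ray(S,uncrop([p],360,220,7)[0],150)[:2];print(n,q.round(1),"yt",round(q@YT[:2],1),"xt",round(q@XT[:2],1))
c=[535,76];print(np.dot(c,YT[:2]),np.dot(c,XT[:2]))
E
```

```text
yo_in [515.  37.] yt -45.9 xt 514.2
yo_out [574.  48.] yt -44.5 xt 574.2
yseam_out [568.4  76.6] yt -15.4 xt 573.3
bseam_out [567.3  81.4] yt -10.4 xt 572.9
bo_out [563.5 109.6] yt 18.1 xt 573.7
bo_in [503.4  99.9] yt 18.0 xt 512.9
-10.58800000000001 540.2049999999999
```

The gap is 5 mm with both trays parallel, and the pair's centre is at (538.7,73.7). Aligning above it.

```bash
python3 -m handwheel '[[[0,0,0],[-0.116,0,0],1],[[0,0,0],[-0.116,0,0],1],[[0,0,0],[-0.116,0,0],1],[[0,0,0],[-0.117,0,0],1],[[0,0,0.019],[0,0,0],1],[[0,0,0.019],[0,0,0],1],[[0,0,0],[0,0,0],1],[[0,0,0],[0,0,0],1]]'
python3 - <<'E'
from h import *
delta([538.7,73.7,121],frame([0,0,-1],YT))
c=vision.capture("wrist"); cv2.imwrite("pics/w23.png",c["pixels"][:,:,::-1])
E
```

```text
time_s: 21.78
position: [535.8, 73.7, 215.3]
eef_rot: [[0.003, -0.988, -0.153], [-0.005, -0.153, 0.988], [-1.0, -0.002, -0.005]]
wrist_force: [-0.1, -1.2, 0.6]
finger_gap: 85.6
t 21.7833 pos [535.8  73.7 215.3] F [-0.1 -1.2  0.6] gap 85.6
shift in present tool axes m [ 0.0943 -0.0027  0.0001] in target axes [ 0.0943 -0.0029 -0.0004] rotvec [-0.007 -0.005  0.002] world d [  2.9   0.  -94.3]
```

View pics/w23.png

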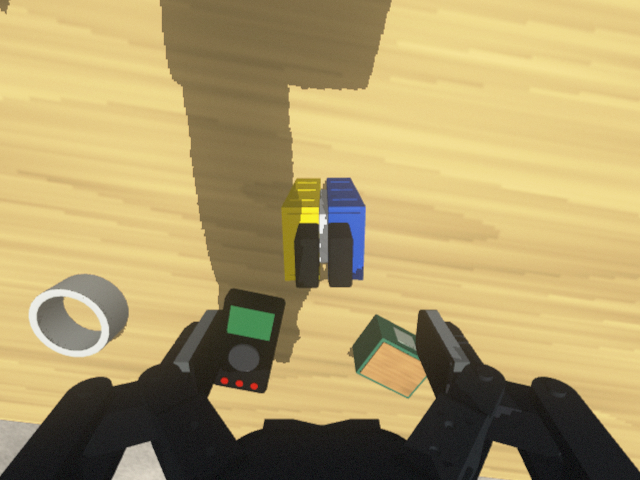

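The handles are at (307,255) and (341,255), which is on the finger mid-line. Descending and closing.

```bash
python3 -m handwheel '[[[0.03,-0.003,0],[-0.007,-0.005,0],1],[[0.03,0,0],[0,0,0],1],[[0.022,0,0],[0,0,0],1],[[0.012,0,0],[0,0,0],1],[[0,0,0],[0,0,0],1],[[0,0,0],[0,0,0],1]]'
python3 - <<'E'
from h import *
delta([538.7,73.7,121],frame([0,0,-1],YT))
c=vision.capture("wrist"); cv2.imwrite("pics/w24.png",c["pixels"][:,:,::-1])
E
```

```text
time_s: 22.33
position: [538.8, 72.8, 121.0]
eef_rot: [[0.001, -0.987, -0.159], [-0.0, -0.159, 0.987], [-1.0, -0.001, -0.0]]
wrist_force: [-0.4, -0.7, 0.9]
finger_gap: 85.2
t 22.3333 pos [538.8  72.8 121. ] F [-0.4 -0.7  0.9] gap 85.2
shift in present tool axes m [-0.     -0.0001  0.0009] in target axes [-0.     -0.0001  0.0009] rotvec [-0.001 -0.     0.001] world d [-0.1  0.9  0. ]
```

View pics/w24.png

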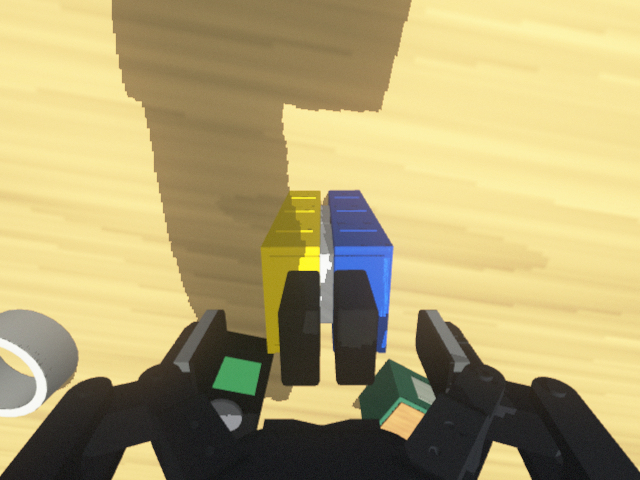

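```bash
python3 -m handwheel '[[[0,0,0.002],[0,0,0],0.6],[[0,0,0],[0,0,0],0.55],[[0,0,0],[0,0,0],0.5],[[0,0,0],[0,0,0],0.46],[[0,0,0],[0,0,0],0.43],[[0,0,0],[0,0,0],0.4],[[0,0,0],[0,0,0],0.37],[[0,0,0],[0,0,0],0.2],[[0,0,0],[0,0,0],0],[[0,0,0],[0,0,0],0]]'
python3 - <<'E'
from h import *
state()
c=vision.capture("wrist"); cv2.imwrite("pics/w25.png",c["pixels"][:,:,::-1])
S=vision.capture("scene");crop(S["pixels"][:,:,::-1],360,220,100,110,7,"s25c.png")
E
```

```text
time_s: 23.22
position: [539.5, 75.7, 121.8]
eef_rot: [[0.003, -0.987, -0.161], [0.0, -0.161, 0.987], [-1.0, -0.003, -0.0]]
wrist_force: [2.1, 0.2, 3.2]
finger_gap: 31.3
t 23.22 [539.5  75.7 121.8] [[0.003, -0.987, -0.161], [0.0, -0.161, 0.987], [-1.0, -0.003, -0.0]] F [2.1 0.2 3.2] T [ 0.01 -0.07  0.02] gap 31.3 j [ 0.14  0.33 -0.24  1.    0.   -0.02]
```

View pics/w25.png

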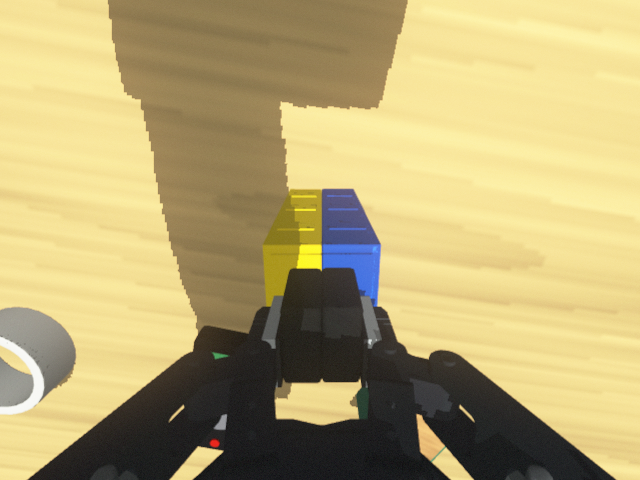

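View pics/s25c.png

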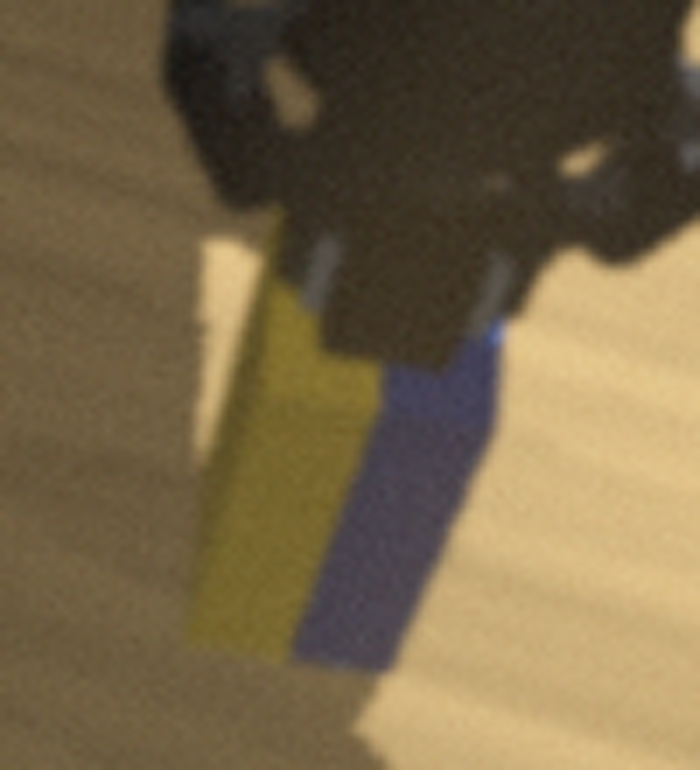

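The clamp closed the seam right down to the base (gap 31.3 mm). I'll lift 4 mm to seat both ends flush, set it down and release.

```bash
python3 -m handwheel '[[[-0.003,0,0],[0,0,0],0],[[-0.002,0,0],[0,0,0],0],[[0,0,0],[0,0,0],0],[[0,0,0],[0,0,0],0]]'
python3 -m handwheel '[[[0.002,0,0],[0,0,0],0],[[0.001,0,0],[0,0,0],0],[[0.001,0,0],[0,0,0],0],[[0,0,0],[0,0,0],0],[[0,0,0],[0,0,0],0]]'
```

```text
time_s: 23.65
position: [538.1, 75.4, 125.7]
eef_rot: [[0.001, -0.987, -0.161], [-0.0, -0.161, 0.987], [-1.0, -0.001, -0.0]]
wrist_force: [0.1, -0.2, -4.0]
finger_gap: 30.9
time_s: 24.07
position: [538.8, 75.5, 122.2]
eef_rot: [[0.002, -0.987, -0.161], [0.0, -0.161, 0.987], [-1.0, -0.002, -0.0]]
wrist_force: [-0.8, -0.5, -3.5]
finger_gap: 31.3
```

```bash
python3 -m handwheel '[[[0.0008,0,0],[0,0,0],0],[[0,0,0],[0,0,0],0],[[0,0,0],[0,0,0],0]]'
```

```text
time_s: 24.32
position: [539.1, 75.6, 121.8]
eef_rot: [[0.003, -0.987, -0.161], [0.0, -0.161, 0.987], [-1.0, -0.003, -0.0]]
wrist_force: [-0.2, -0.7, -1.2]
finger_gap: 30.9
```

```bash
python3 -m handwheel '[[[0.0005,0,0],[0,0,0],0],[[0,0,0],[0,0,0],0],[[0,0,0],[0,0,0],0.42],[[0,0,0],[0,0,0],0.5],[[0,0,0],[0,0,0],0.7],[[0,0,0],[0,0,0],1],[[0,0,0],[0,0,0],1],[[0,0,0],[0,0,0],1],[[0,0,0],[0,0,0],1]]'
python3 - <<'E'
from h import *
state()
c=vision.capture("wrist"); cv2.imwrite("pics/w26.png",c["pixels"][:,:,::-1])
S=vision.capture("scene");crop(S["pixels"][:,:,::-1],360,220,100,110,7,"s26c.png")
E
```

```text
time_s: 25.07
position: [538.9, 75.6, 121.0]
eef_rot: [[0.002, -0.987, -0.161], [0.0, -0.161, 0.987], [-1.0, -0.002, -0.0]]
wrist_force: [-0.0, 0.0, 0.4]
finger_gap: 85.5
t 25.07 [538.9  75.6 121. ] [[0.002, -0.987, -0.161], [0.0, -0.161, 0.987], [-1.0, -0.002, -0.0]] F [-0.   0.   0.4] T [-0.02 -0.06 -0.03] gap 85.5 j [ 0.14  0.33 -0.24  1.   -0.   -0.02]
```

View pics/w26.png

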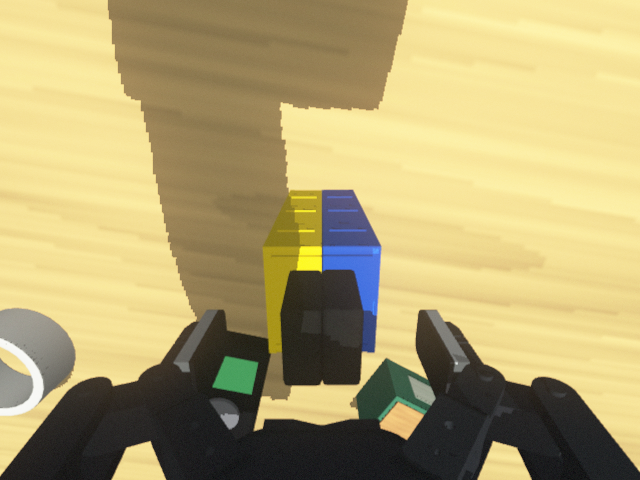

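The pair stands closed with its seam at column 322. I'll retract, turn the jaws back across the handle width and tilt for the second grip from the +y side.

```bash
python3 -m handwheel '[[[-0.03,0,0],[0,0,0],1],[[-0.041,0,0],[0,0,0],1],[[-0.04,0,0],[0,0,0],1],[[0,0,0],[0.122,0,0],1],[[0,0,0],[0.122,0,0],1],[[0,0,0],[0.122,0,0],1],[[0,0,0],[0.122,0,0],1],[[0,0,0],[0.122,0,0],1],[[0,0,0],[0.122,0,0],1],[[0,0,0],[0.122,0,0],1]]'
python3 -m handwheel '[[[0,0,0],[0.122,0,0],1],[[0,0,0],[0.122,0,0],1],[[0,0,0],[0.122,0,0],1],[[0,0,0],[0.122,0,0],1],[[0,0,0],[0.122,0,0],1],[[0,0.02,0],[0.1,0,0],1],[[0,0.02,0],[0,0,-0.112],1],[[0,0.02,0],[0,0,-0.112],1],[[0,0.02,0],[0,0,-0.112],1],[[0,0,0],[0,0,-0.112],1]]'
python3 -m handwheel '[[[0,0,0],[0,0,-0.112],1],[[0,0,0],[0,0,-0.112],1],[[0,0,0],[0,0,-0.112],1],[[0,0,0],[0,0,0],1],[[0,0,0],[0,0,0],1]]'
python3 - <<'E'
from h import *
dx=-.7071*YT-.7071*Z;G=543.8*XT-12*YT+172*Z
R=frame(dx,XT);state();delta(G+(54-90)*dx,R)
E
```

```text
time_s: 26.0
position: [538.6, 75.5, 232.0]
eef_rot: [[0.002, -0.766, 0.643], [0.0, 0.643, 0.766], [-1.0, -0.001, 0.002]]
wrist_force: [0.7, 0.4, -0.2]
finger_gap: 85.5
time_s: 26.83
position: [523.6, 156.5, 225.9]
eef_rot: [[0.079, -0.151, 0.985], [-0.428, 0.887, 0.17], [-0.9, -0.435, 0.006]]
wrist_force: [-0.7, -0.3, -0.3]
finger_gap: 85.6
time_s: 27.25
position: [522.9, 154.6, 223.1]
eef_rot: [[0.119, -0.122, 0.985], [-0.697, 0.697, 0.17], [-0.708, -0.707, -0.002]]
wrist_force: [0.3, -0.5, 0.1]
finger_gap: 85.3
t 27.25 [522.9 154.6 223.1] [[0.119, -0.122, 0.985], [-0.697, 0.697, 0.17], [-0.708, -0.707, -0.002]] F [ 0.3 -0.5  0.1] T [ 0.61  0.1  -0.02] gap 85.3 j [ 0.7   0.57  0.12  1.59 -0.66  2.26]
t 27.25 pos [522.9 154.6 223.1] F [ 0.3 -0.5  0.1] gap 85.3
shift in present tool axes m [ 0.0574 -0.0211  0.0023] in target axes [ 0.0573 -0.0211  0.0028] rotvec [ 0.009  0.006 -0.001] world d [ 11.6 -54.3 -25.7]
```

```bash
python3 -m handwheel '[[[0.02,-0.011,0.0015],[0.009,0.006,0],1],[[0.02,-0.010,0.0015],[0,0,0],1],[[0.017,0,0],[0,0,0],1],[[0,0,0],[0,0,0],1],[[0,0,0],[0,0,0],1]]'
python3 - <<'E'
from h import *
dx=-.7071*YT-.7071*Z;G=543.8*XT-12*YT+172*Z
R=frame(dx,XT);delta(G+(54-90)*dx,R)
c=vision.capture("wrist"); cv2.imwrite("pics/w27.png",c["pixels"][:,:,::-1])
D=vision.capture("side");crop(D["pixels"][:,:,::-1],100,100,220,220,3.4,"d27.png")
E
```

```text
time_s: 27.67
position: [535.3, 97.8, 201.4]
eef_rot: [[0.113, -0.105, 0.988], [-0.696, 0.702, 0.154], [-0.71, -0.705, 0.007]]
wrist_force: [-0.5, 0.1, 0.1]
finger_gap: 85.0
t 27.6667 pos [535.3  97.8 201.4] F [-0.5  0.1  0.1] gap 85.0
shift in present tool axes m [ 0.001   0.0047 -0.0004] in target axes [ 0.001   0.0047 -0.0004] rotvec [-0.009  0.    -0.003] world d [-0.8  2.5 -4. ]
```

View pics/w27.png

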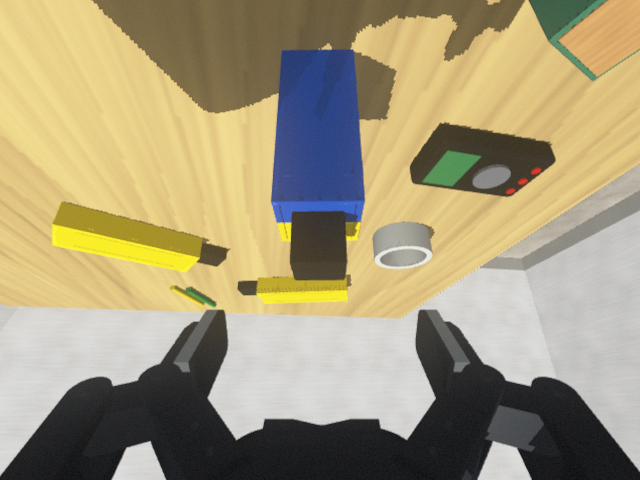

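View pics/d27.png

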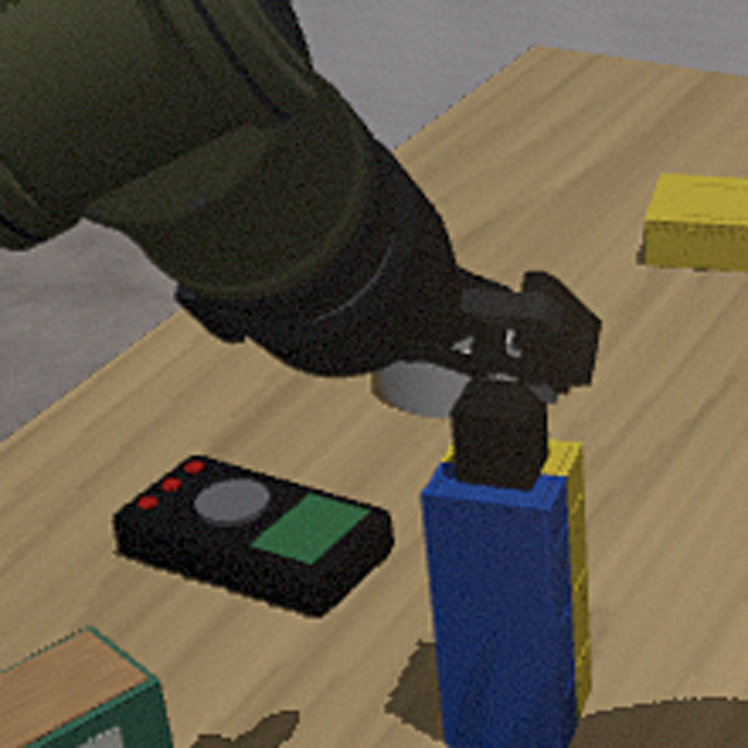

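Both handles are at (319,245), close to the mid-line. Correcting and advancing.

```bash
python3 -m handwheel '[[[0.001,0.0047,-0.0005],[-0.009,0,-0.003],1],[[0.025,0,0],[0,0,0],1],[[0.03,0,0],[0,0,0],1],[[0.02,0,0],[0,0,0],1],[[0.008,0,0],[0,0,0],1],[[0,0,0],[0,0,0],1],[[0,0,0],[0,0,0],1]]'
python3 - <<'E'
from h import *
dx=-.7071*YT-.7071*Z;G=543.8*XT-12*YT+172*Z
R=frame(dx,XT);delta(G+(54)*dx,R)
c=vision.capture("wrist"); cv2.imwrite("pics/w28.png",c["pixels"][:,:,::-1])
S=vision.capture("scene");crop(S["pixels"][:,:,::-1],360,200,130,130,6,"s28.png")
E
```

```text
time_s: 28.35
position: [544.2, 44.6, 137.6]
eef_rot: [[0.115, -0.117, 0.986], [-0.699, 0.696, 0.164], [-0.706, -0.708, -0.002]]
wrist_force: [0.8, 0.2, 0.1]
finger_gap: 85.5
t 28.35 pos [544.2  44.6 137.6] F [0.8 0.2 0.1] gap 85.5
shift in present tool axes m [ 0.0078 -0.0023 -0.0006] in target axes [ 0.0078 -0.0024 -0.0006] rotvec [0.004 0.002 0.001] world d [ 0.5 -7.2 -3.8]
```

View pics/w28.png

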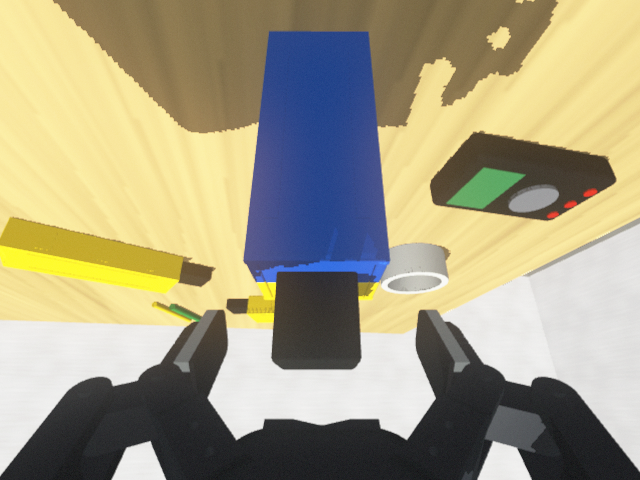

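View pics/s28.png

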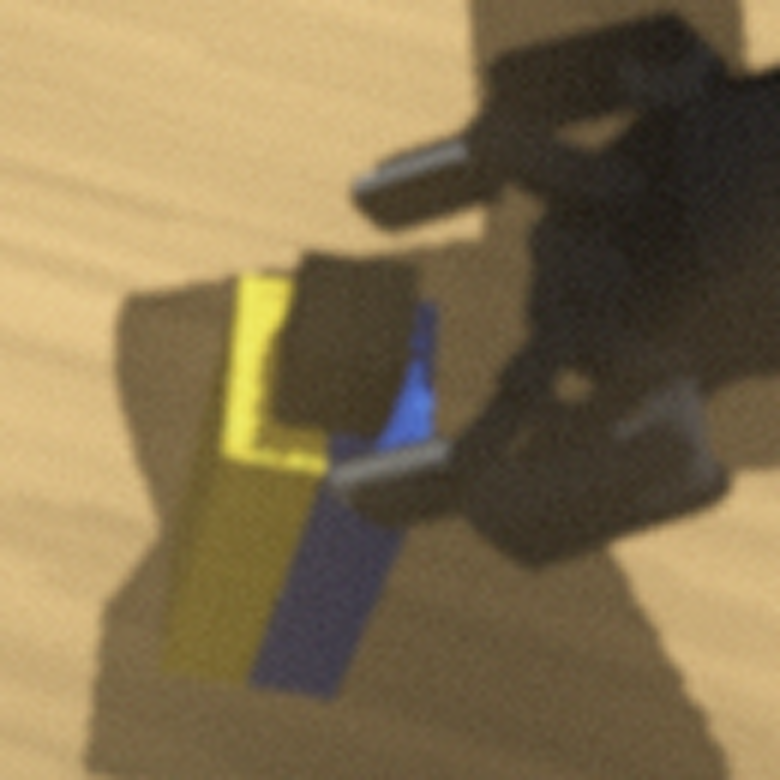

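```bash
python3 -m handwheel '[[[0.008,-0.002,-0.002],[0.004,0,0],1],[[0,0,0],[0,0,0],0.8],[[0,0,0],[0,0,0],0.6],[[0,0,0],[0,0,0],0.5],[[0,0,0],[0,0,0],0.45],[[0,0,0],[0,0,0],0.4],[[0,0,0],[0,0,0],0.2],[[0,0,0],[0,0,0],0],[[0,0,0],[0,0,0],0],[[0,0,0],[0,0,0],0]]'
python3 - <<'E'
from h import *
dx=-.7071*YT-.7071*Z;G=543.8*XT-12*YT+172*Z
R=frame(dx,XT);delta(G+(54)*dx,R);state()
c=vision.capture("wrist"); cv2.imwrite("pics/w29.png",c["pixels"][:,:,::-1])
S=vision.capture("scene");crop(S["pixels"][:,:,::-1],360,200,130,130,6,"s29.png")
E
```

```text
time_s: 29.28
position: [543.3, 36.7, 133.3]
eef_rot: [[0.115, -0.113, 0.987], [-0.699, 0.697, 0.161], [-0.706, -0.708, 0.001]]
wrist_force: [0.6, 0.9, 2.5]
finger_gap: 35.3
t 29.2833 pos [543.3  36.7 133.3] F [0.6 0.9 2.5] gap 35.3
shift in present tool axes m [-0.0008  0.      0.0015] in target axes [-0.0008  0.      0.0015] rotvec [-0.     0.002  0.002] world d [1.4 0.8 0.5]
t 29.28 [543.3  36.7 133.3] [[0.115, -0.113, 0.987], [-0.699, 0.697, 0.161], [-0.706, -0.708, 0.001]] F [0.6 0.9 2.5] T [0.42 0.14 0.01] gap 35.3 j [ 0.52  0.53 -0.19  1.18 -0.73  2.05]
```

View pics/w29.png

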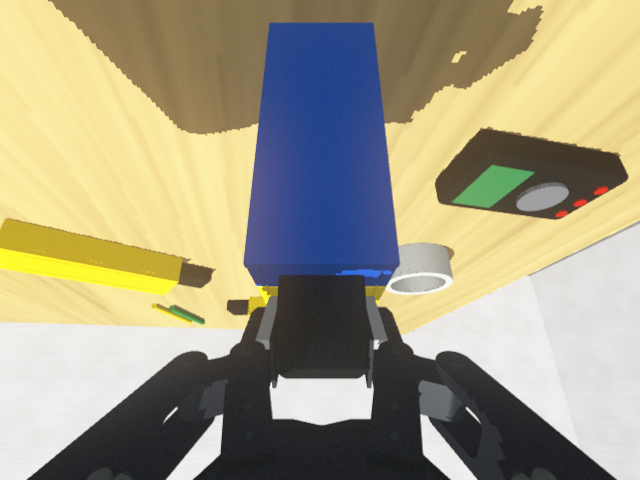

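View pics/s29.png

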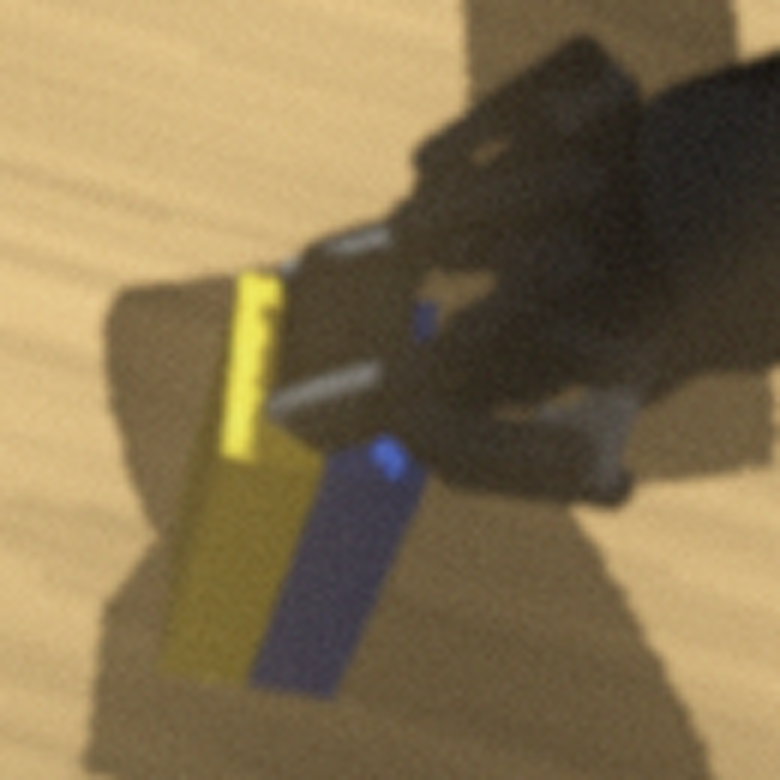

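Gripped at 35.3 mm over both handles. I'll lift 3 mm and turn about the yellow tray's outer bottom edge, in stages.

```bash
python3 -m handwheel '[[[-0.0011,-0.0011,0],[0,0,0],0],[[-0.0011,-0.0011,0],[0,0,0],0],[[0.0042,-0.0034,0],[0,0,0.04],0],[[0.0063,-0.005,0],[0,0,0.06],0],[[0.0082,-0.0065,0],[0,0,0.0785],0],[[0.0082,-0.0065,0],[0,0,0.0785],0],[[0.0082,-0.0065,0],[0,0,0.0785],0],[[0.0082,-0.0065,0],[0,0,0.0785],0],[[0,0,0],[0,0,0],0]]'
python3 - <<'E'
from h import *
state()
D=vision.capture("side");crop(D["pixels"][:,:,::-1],130,100,220,220,3.4,"d30.png")
S=vision.capture("scene");crop(S["pixels"][:,:,::-1],300,180,180,150,4.4,"s30.png")
E
```

```text
time_s: 30.13
position: [551.4, -19.7, 121.6]
eef_rot: [[0.058, -0.144, 0.988], [-0.36, 0.92, 0.155], [-0.931, -0.364, 0.002]]
wrist_force: [-0.5, -0.7, -3.3]
finger_gap: 35.0
t 30.13 [551.4 -19.7 121.6] [[0.058, -0.144, 0.988], [-0.36, 0.92, 0.155], [-0.931, -0.364, 0.002]] F [-0.5 -0.7 -3.3] T [ 0.38  0.09 -0.02] gap 35.0 j [ 0.2   0.35 -0.28  0.96 -0.37  1.62]
```

View pics/d30.png

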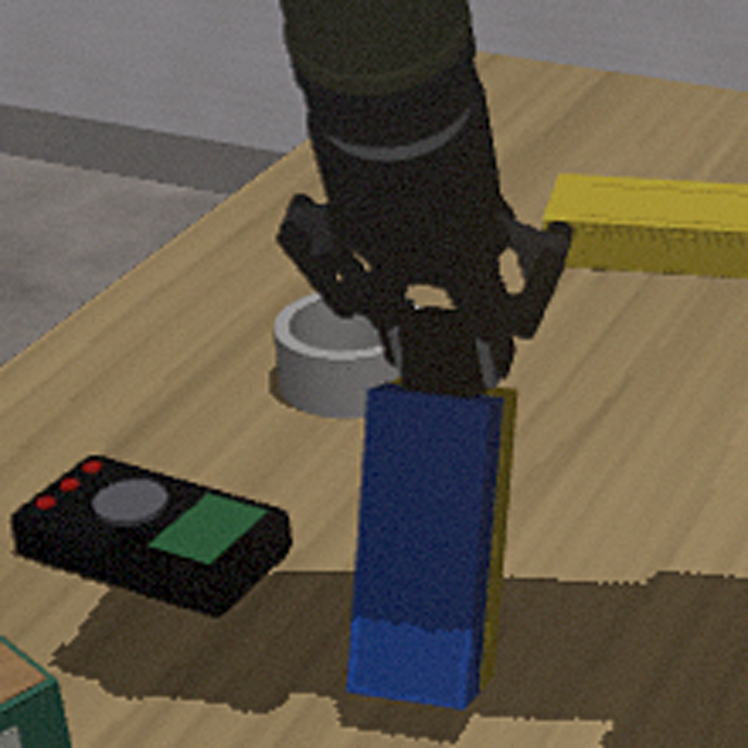

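View pics/s30.png

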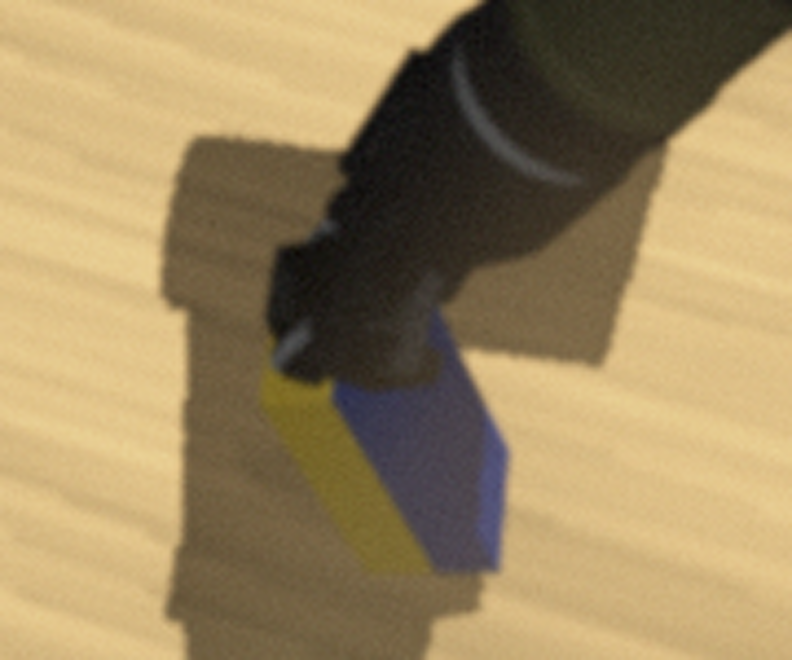

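The pair is still closed, about 24° over. Continuing.

```bash
python3 -m handwheel '[[[0.0082,-0.0065,0],[0,0,0.0785],0],[[0.0082,-0.0065,0],[0,0,0.0785],0],[[0.0082,-0.0065,0],[0,0,0.0785],0],[[0.0082,-0.0065,0],[0,0,0.0785],0],[[0.0082,-0.0065,0],[0,0,0.0785],0],[[0.0082,-0.0065,0],[0,0,0.0785],0],[[0.0082,-0.0065,0],[0,0,0.0785],0],[[0,0,0],[0,0,0],0]]'
python3 - <<'E'
from h import *
state()
D=vision.capture("side");crop(D["pixels"][:,:,::-1],150,100,220,220,3.4,"d31.png")
S=vision.capture("scene");crop(S["pixels"][:,:,::-1],250,180,200,150,4,"s31.png")
E
```

```text
time_s: 30.9
position: [559.6, -70.0, 67.8]
eef_rot: [[-0.031, -0.154, 0.988], [0.173, 0.972, 0.157], [-0.984, 0.176, -0.004]]
wrist_force: [0.3, -2.7, 0.4]
finger_gap: 35.3
t 30.9 [559.6 -70.   67.8] [[-0.031, -0.154, 0.988], [0.173, 0.972, 0.157], [-0.984, 0.176, -0.004]] F [ 0.3 -2.7  0.4] T [-0.54 -0.17 -0.01] gap 35.3 j [-0.23  0.46 -0.2   0.98  0.16  1.18]
```

View pics/d31.png

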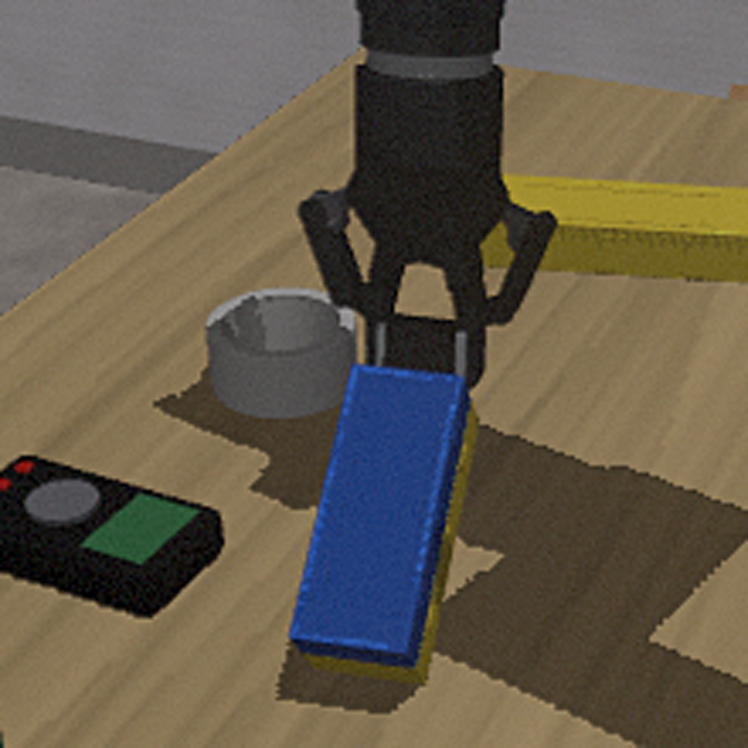

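View pics/s31.png

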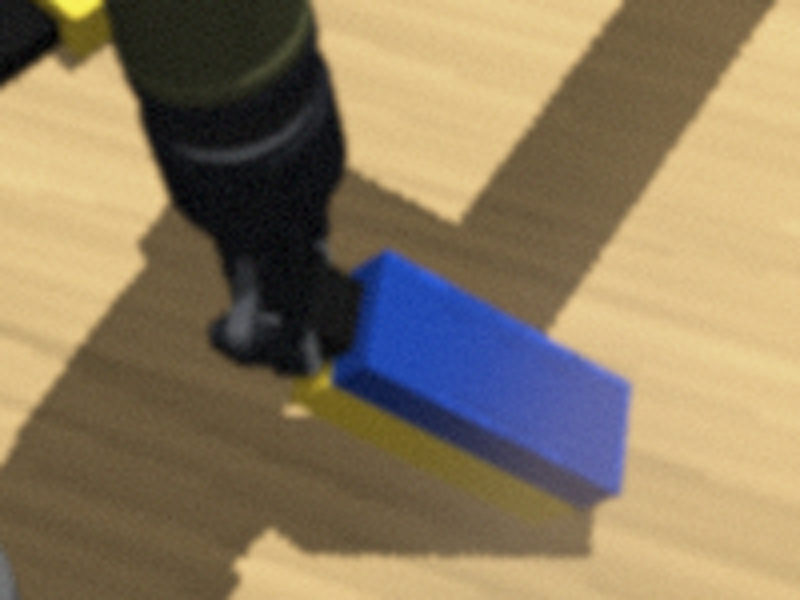

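```bash
python3 -m handwheel '[[[0.0067,-0.0062,0],[0,0,0.0785],0],[[0.0082,-0.0065,0],[0,0,0.0785],0],[[0.0082,-0.0065,0],[0,0,0.0785],0],[[0.0082,-0.0065,0],[0,0,0.0785],0],[[0.0082,-0.0065,0],[0,0,0.0785],0],[[0.0063,-0.005,0],[0,0,0.06],0],[[0,0,0],[0,0,0],0]]'
python3 - <<'E'
from h import *
state()
D=vision.capture("side");crop(D["pixels"][:,:,::-1],150,100,220,220,3.4,"d32.png")
E
```

```text
time_s: 31.58
position: [562.0, -84.8, 11.2]
eef_rot: [[-0.099, -0.127, 0.987], [0.582, 0.797, 0.161], [-0.807, 0.59, -0.005]]
wrist_force: [0.8, -2.2, -1.1]
finger_gap: 35.0
t 31.58 [562.  -84.8  11.2] [[-0.099, -0.127, 0.987], [0.582, 0.797, 0.161], [-0.807, 0.59, -0.005]] F [ 0.8 -2.2 -1.1] T [-0.85 -0.19  0.05] gap 35.0 j [-0.45  0.76  0.    1.22  0.5   0.85]
```

View pics/d32.png

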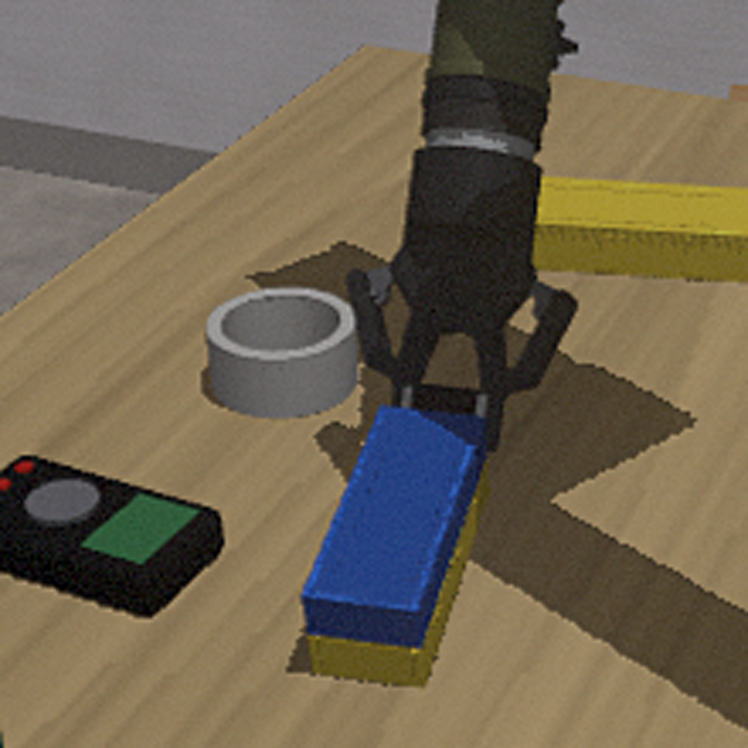

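```bash
python3 -m handwheel '[[[0.0042,-0.0034,0],[0,0,0.04],0],[[0.0042,-0.0034,0],[0,0,0.04],0],[[0.0042,-0.0034,0],[0,0,0.04],0],[[0.0031,-0.0025,0],[0,0,0.03],0],[[0,0,0],[0,0,0],0],[[0,0,0],[0,0,0],0]]'
python3 - <<'E'
from h import *
state()
D=vision.capture("side");crop(D["pixels"][:,:,::-1],190,170,160,160,4.5,"d33.png")
S=vision.capture("scene");crop(S["pixels"][:,:,::-1],280,200,160,130,5,"s33.png")
E
```

```text
time_s: 32.13
position: [563.2, -83.4, -4.4]
eef_rot: [[-0.114, -0.117, 0.987], [0.692, 0.704, 0.163], [-0.713, 0.701, 0.001]]
wrist_force: [0.5, 0.7, -3.3]
finger_gap: 35.2
t 32.13 [563.2 -83.4  -4.4] [[-0.114, -0.117, 0.987], [0.692, 0.704, 0.163], [-0.713, 0.701, 0.001]] F [ 0.5  0.7 -3.3] T [-1.37 -0.22 -0.02] gap 35.2 j [-0.5   0.87  0.09  1.33  0.59  0.74]
```

View pics/d33.png

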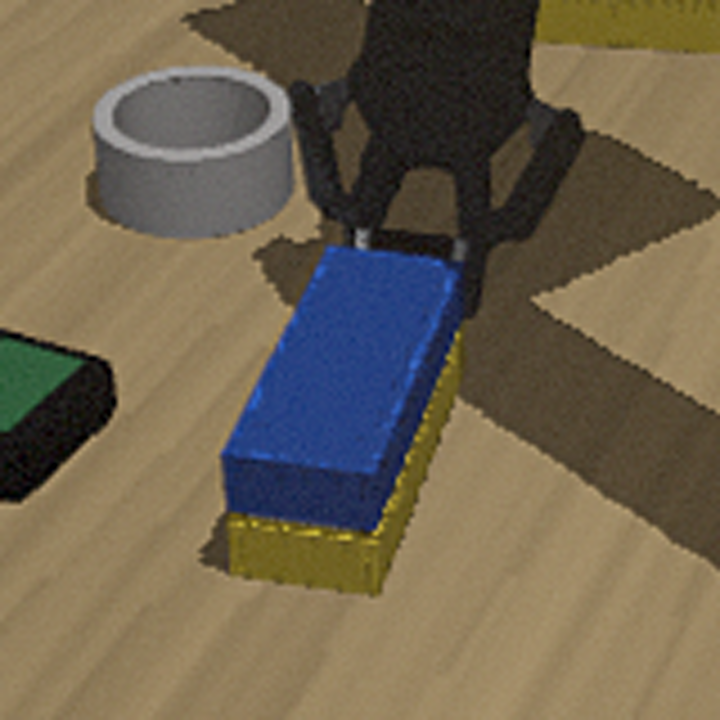

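View pics/s33.png

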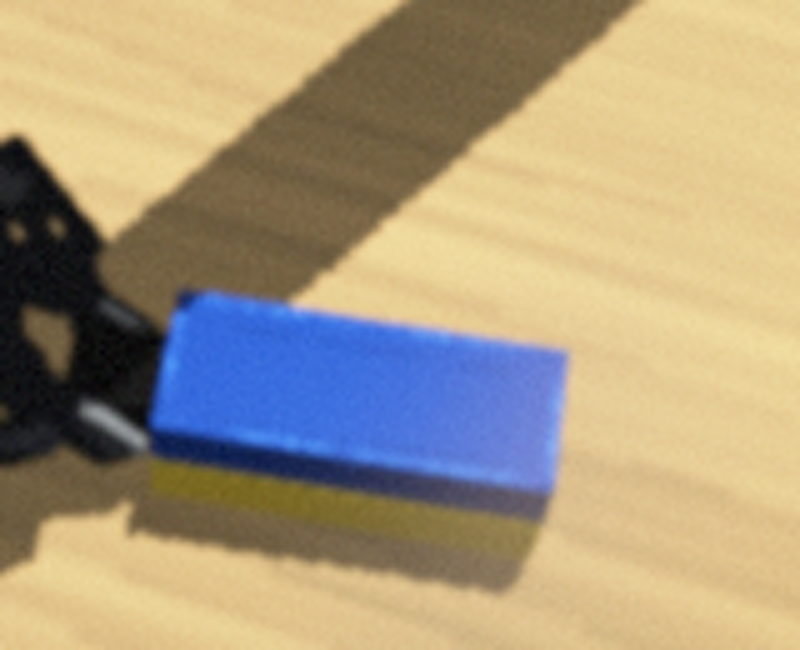

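It is nearly flat and closed. Lowering the last ~5 mm against the force reading.

```bash
python3 -m handwheel '[[[0.0014,-0.0014,0],[0,0,0.008],0],[[0.001,-0.001,0],[0,0,0],0],[[0.0005,-0.0005,0],[0,0,0],0],[[0,0,0],[0,0,0],0],[[0,0,0],[0,0,0],0]]'
```

```text
time_s: 32.65
position: [563.3, -84.5, -8.6]
eef_rot: [[-0.112, -0.114, 0.987], [0.7, 0.696, 0.16], [-0.706, 0.709, 0.001]]
wrist_force: [0.4, -0.4, -1.2]
finger_gap: 35.5
```

```bash
python3 -m handwheel '[[[0.0007,-0.0007,0],[0,0,0],0],[[0,0,0],[0,0,0],0],[[0,0,0],[0,0,0],0]]'
python3 -m handwheel '[[[0.0004,-0.0004,0],[0,0,0],0],[[0,0,0],[0,0,0],0],[[0,0,0],[0,0,0],0]]'
```

```text
time_s: 32.9
position: [563.2, -84.7, -9.9]
eef_rot: [[-0.113, -0.114, 0.987], [0.699, 0.697, 0.16], [-0.706, 0.708, 0.001]]
wrist_force: [1.1, 0.1, -0.9]
finger_gap: 35.0
time_s: 33.15
position: [563.2, -84.8, -10.4]
eef_rot: [[-0.113, -0.114, 0.987], [0.699, 0.697, 0.16], [-0.706, 0.708, 0.001]]
wrist_force: [1.4, -0.6, 0.3]
finger_gap: 35.2
```

Contact is made and the load is taken by the bench. Releasing slowly.

```bash
python3 -m handwheel '[[[0,0,0],[0,0,0],0.46],[[0,0,0],[0,0,0],0.5],[[0,0,0],[0,0,0],0.7],[[0,0,0],[0,0,0],1],[[0,0,0],[0,0,0],1],[[0,0,0],[0,0,0],1],[[0,0,0],[0,0,0],1],[[-0.02,0,0],[0,0,0],1],[[-0.035,0,0],[0,0,0],1],[[-0.035,0,0],[0,0,0],1]]'
python3 - <<'E'
from h import *
state()
D=vision.capture("side");crop(D["pixels"][:,:,::-1],190,170,160,160,4.5,"d34.png")
S=vision.capture("scene");crop(S["pixels"][:,:,::-1],260,200,180,130,4.4,"s34.png")
E
```

```text
time_s: 33.98
position: [572.3, -146.9, 53.3]
eef_rot: [[-0.116, -0.113, 0.987], [0.7, 0.695, 0.162], [-0.704, 0.71, -0.001]]
wrist_force: [1.3, -0.5, -0.5]
finger_gap: 85.5
t 33.98 [ 572.3 -146.9   53.3] [[-0.116, -0.113, 0.987], [0.7, 0.695, 0.162], [-0.704, 0.71, -0.001]] F [ 1.3 -0.5 -0.5] T [-0.63 -0.13 -0.03] gap 85.5 j [-0.57  0.9   0.3   1.57  0.55  0.66]
```

View pics/d34.png

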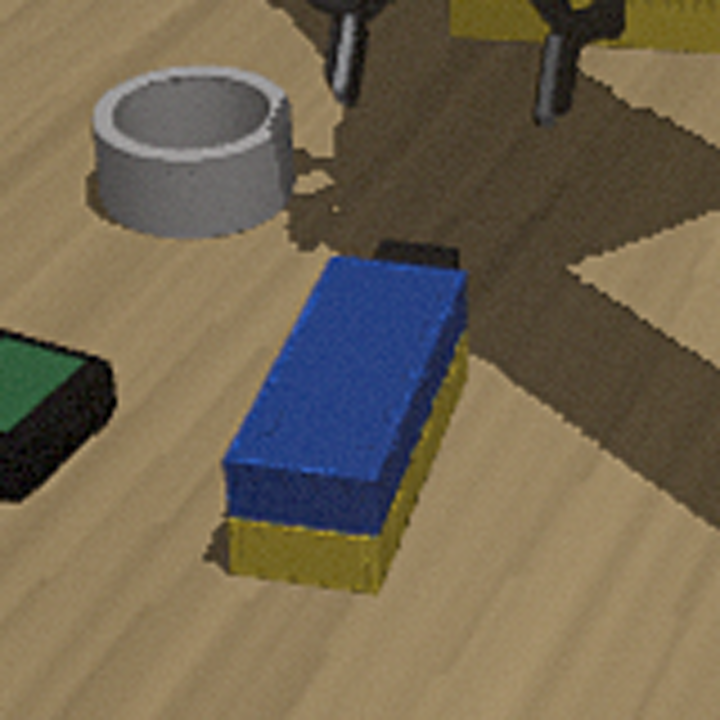

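View pics/s34.png

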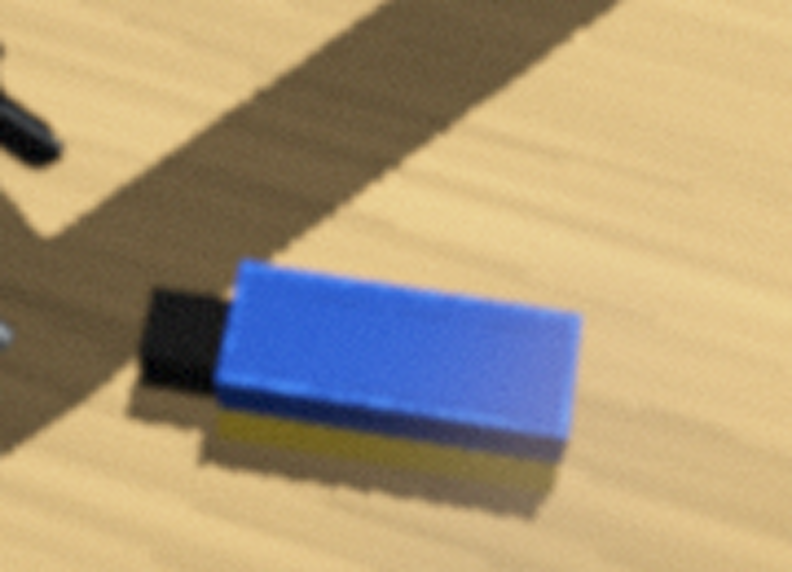

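The turned pair lies flat and closed with blue on top. Locating it for the lift-off.

```bash
python3 - <<'E'
from h import *
S=vision.capture("scene");D=vision.capture("side")
for c,p,o in((S,[(243,262),(217,387),(566,440),(580,315)],(260,200,4.4)),(D,[(467,272),(335,257),(225,462),(380,480)],(190,170,4.5))):
    P=np.array([ray(c,q,56) for q in uncrop(p,*o)])[:,:2];y=P[0]+P[1]-P[2]-P[3];print(P.round(1).tolist(),P.mean(0).round(1),"handle dir",np.degrees(np.arctan2(y[1],y[0])).round(2),[round(float(np.linalg.norm(P[i]-P[i-1])),1) for i in range(4)])
delta([563,-40,160],down(9.2))
E
```

```text
[[538.4, -106.5], [599.6, -96.3], [574.1, 49.3], [514.7, 39.7]] [556.7 -28.5] handle dir -80.41 [148.1, 62.1, 147.9, 60.2]
[[537.7, -106.1], [595.1, -96.3], [571.6, 51.6], [512.4, 40.3]] [554.2 -27.6] handle dir -80.61 [148.7, 58.3, 149.7, 60.2]
t 34.1833 pos [ 573.8 -148.5   53.1] F [-0.  1. -0.] gap 85.6
shift in present tool axes m [0.0014 0.1526 0.0069] in target axes [-0.1069  0.1088  0.0067] rotvec [ 0.001  0.002 -0.786] world d [-10.8 108.5 106.9]
```

```bash
python3 -m handwheel '[[[-0.026,0.026,0],[0,0,0],1],[[-0.026,0.026,0],[0,0,0],1],[[-0.024,0.024,0],[0,0,0],1],[[0,0,0],[0,0,-0.112],1],[[0,0,0],[0,0,-0.112],1],[[0,0,0],[0,0,-0.112],1],[[0,0,0],[0,0,-0.112],1],[[0,0,0],[0,0,-0.112],1],[[0,0,0],[0,0,-0.112],1],[[0,0,0],[0,0,-0.112],1]]'
python3 -m handwheel '[[[0,0.040,0],[0,0,0],1],[[0,0.040,0],[0,0,0],1],[[0,0.038,0],[0,0,0],1],[[0,0,0],[0,0,0],1],[[0,0,0],[0,0,0],1]]'
python3 - <<'E'
from h import *
delta([555.5,-28,-2],down(9.5));state()
c=vision.capture("wrist"); cv2.imwrite("pics/w35.png",c["pixels"][:,:,::-1])
E
```

```text
time_s: 35.02
position: [572.4, -146.7, 160.3]
eef_rot: [[0.002, -0.161, 0.987], [-0.002, 0.987, 0.161], [-1.0, -0.002, 0.002]]
wrist_force: [0.6, 0.1, -0.5]
finger_gap: 85.6
time_s: 35.43
position: [552.1, -28.5, 159.5]
eef_rot: [[-0.003, -0.166, 0.986], [0.003, 0.986, 0.166], [-1.0, 0.004, -0.002]]
wrist_force: [0.9, -0.3, 0.2]
finger_gap: 85.2
t 35.4333 pos [552.1 -28.5 159.5] F [ 0.9 -0.3  0.2] gap 85.2
shift in present tool axes m [ 0.1615 -0.0007  0.0038] in target axes [ 1.615e-01 -1.000e-04  3.400e-03] rotvec [ 0.001 -0.002 -0.004] world d [   3.4    0.5 -161.5]
t 35.43 [552.1 -28.5 159.5] [[-0.003, -0.166, 0.986], [0.003, 0.986, 0.166], [-1.0, 0.004, -0.002]] F [ 0.9 -0.3  0.2] T [-0.04  0.04 -0.02] gap 85.2 j [-0.05  0.33 -0.14  1.11  0.    1.35]
```

View pics/w35.png

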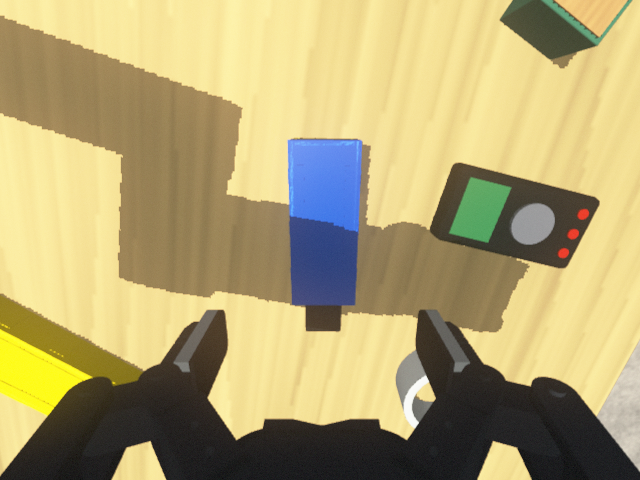

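The blue base is centred at column 324.5, which matches the computed +3 mm. Descending to TCP z ≈ -2, which puts the fingertips at about 37 mm, above the seam.

```bash
python3 -m handwheel '[[[0.041,0,0.003],[0,0,0],1],[[0.041,0,0],[0,0,0],1],[[0.041,0,0],[0,0,0],1],[[0.024,0,0],[0,0,0],1],[[0.013,0,0],[0,0,0],1],[[0,0,0],[0,0,0],1],[[0,0,0],[0,0,0],1]]'
python3 - <<'E'
from h import *
delta([555.5,-28,-2],down(9.5))
c=vision.capture("wrist"); cv2.imwrite("pics/w36.png",c["pixels"][:,:,::-1])
D=vision.capture("side");crop(D["pixels"][:,:,::-1],190,150,160,160,4.5,"d36.png")
E
```

```text
time_s: 36.07
position: [556.1, -31.4, -0.4]
eef_rot: [[-0.003, -0.159, 0.987], [0.003, 0.987, 0.159], [-1.0, 0.003, -0.002]]
wrist_force: [0.3, -1.1, 0.6]
finger_gap: 85.7
t 36.0667 pos [ 5.561e+02 -3.140e+01 -4.000e-01] F [ 0.3 -1.1  0.6] gap 85.7
shift in present tool axes m [ 0.0016  0.0035 -0.    ] in target axes [0.0016 0.0035 0.    ] rotvec [-0.006 -0.002 -0.003] world d [-0.6  3.4 -1.6]
```

View pics/d36.png

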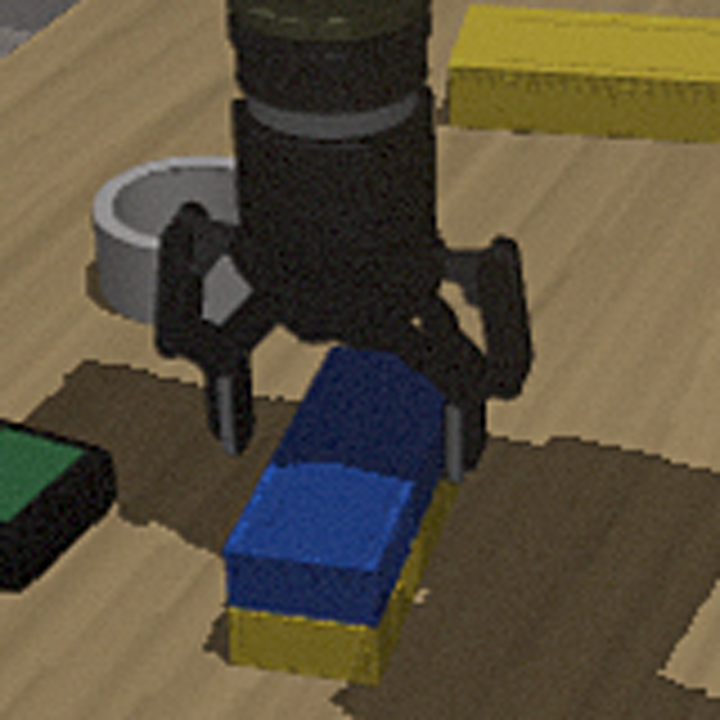

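View pics/w36.png

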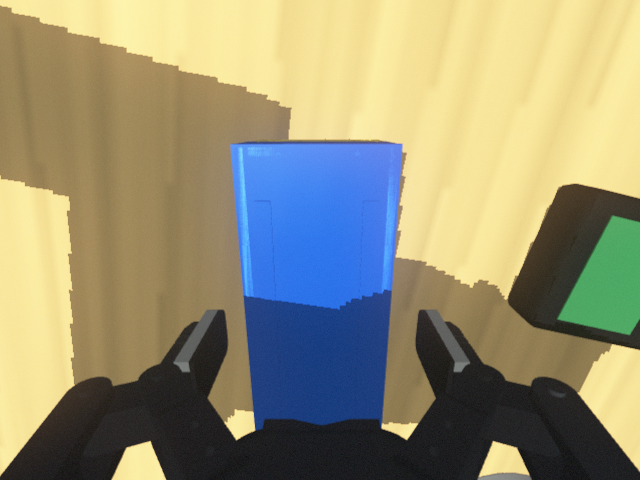

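```bash
python3 -m handwheel '[[[0,0.001,0],[0,0,0],0.85],[[0,0,0],[0,0,0],0.78],[[0,0,0],[0,0,0],0.74],[[0,0,0],[0,0,0],0.7],[[0,0,0],[0,0,0],0.5],[[0,0,0],[0,0,0],0],[[0,0,0],[0,0,0],0],[[0,0,0],[0,0,0],0]]'
python3 - <<'E'
from h import *
state()
D=vision.capture("side");crop(D["pixels"][:,:,::-1],190,150,160,160,4.5,"d37.png")
E
```

```text
time_s: 36.83
position: [557.3, -29.4, 2.2]
eef_rot: [[0.001, -0.161, 0.987], [0.003, 0.987, 0.161], [-1.0, 0.002, 0.002]]
wrist_force: [-1.7, -0.2, 7.3]
finger_gap: 58.5
t 36.83 [557.3 -29.4   2.2] [[0.001, -0.161, 0.987], [0.003, 0.987, 0.161], [-1.0, 0.002, 0.002]] F [-1.7 -0.2  7.3] T [-0.05  0.71 -0.17] gap 58.5 j [-0.05  0.47 -0.37  0.73  0.    1.36]
```

View pics/d37.png

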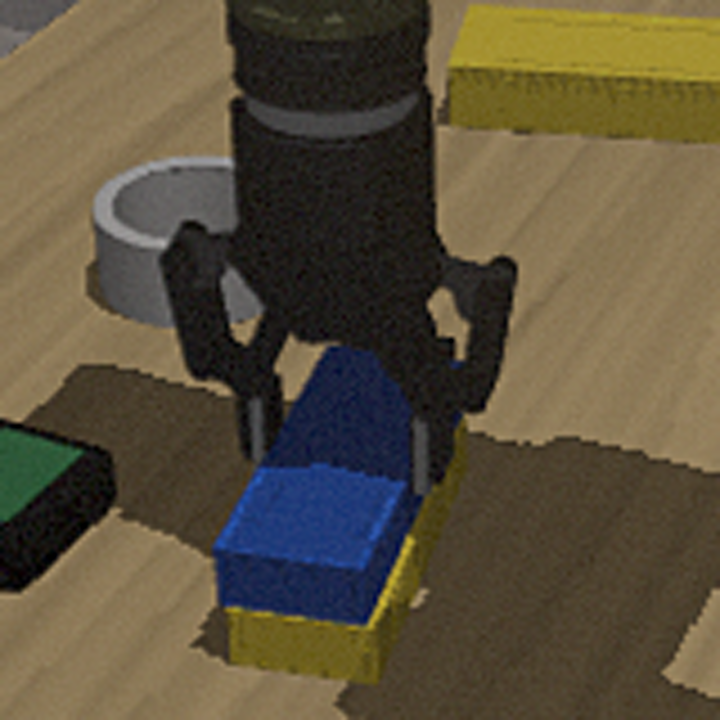

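Gripping shifted blue about 3 mm outward. I'll ease it back and lift straight up slowly.

```bash
python3 -m handwheel '[[[-0.001,0,-0.002],[0,0,0],0],[[-0.002,0,0],[0,0,0],0],[[-0.003,0,0],[0,0,0],0],[[-0.005,0,0],[0,0,0],0],[[-0.008,0,0],[0,0,0],0],[[-0.008,0,0],[0,0,0],0],[[0,0,0],[0,0,0],0]]'
python3 - <<'E'
from h import *
state()
D=vision.capture("side");crop(D["pixels"][:,:,::-1],190,150,160,160,4.5,"d38.png")
S=vision.capture("scene");crop(S["pixels"][:,:,::-1],270,180,170,140,4.5,"s38.png")
E
```

```text
time_s: 37.47
position: [556.8, -29.8, 29.9]
eef_rot: [[0.004, -0.161, 0.987], [0.003, 0.987, 0.161], [-1.0, 0.002, 0.004]]
wrist_force: [0.3, -0.4, -0.2]
finger_gap: 58.6
t 37.47 [556.8 -29.8  29.9] [[0.004, -0.161, 0.987], [0.003, 0.987, 0.161], [-1.0, 0.002, 0.004]] F [ 0.3 -0.4 -0.2] T [-0.01  0.01  0.  ] gap 58.6 j [-0.06  0.43 -0.34  0.79  0.    1.35]
```

View pics/d38.png

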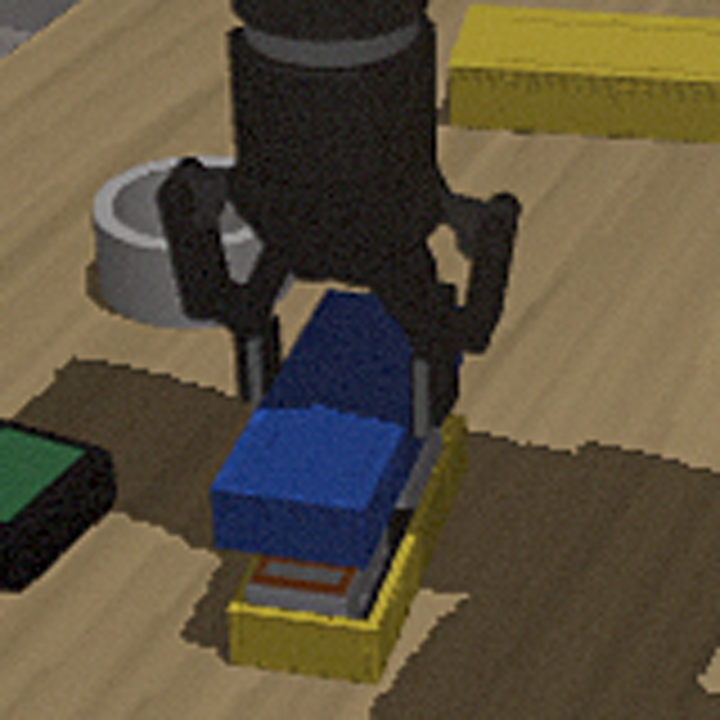

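View pics/s38.png

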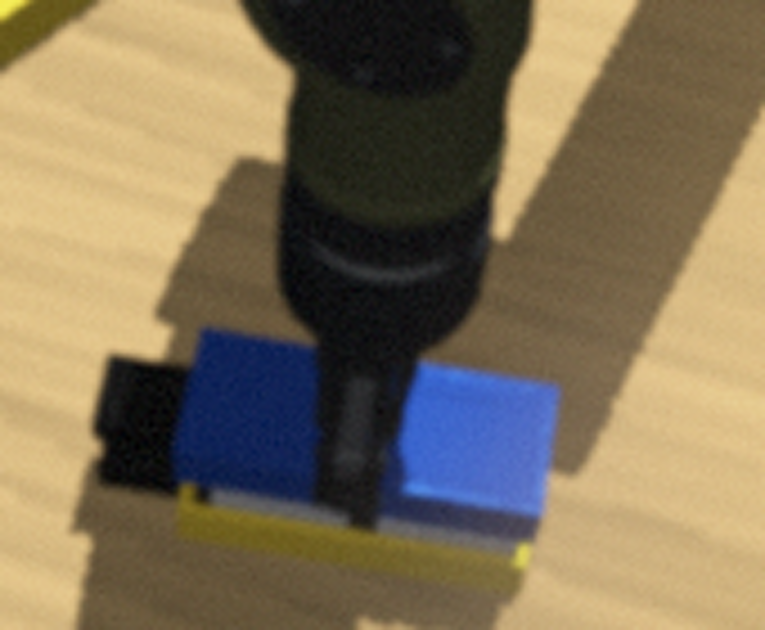

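The modules stayed in the yellow tray and their orange faces show. I'll raise blue and carry it to the free area around (520,197).

```bash
python3 -m handwheel '[[[-0.03,0,0],[0,0,0],0],[[-0.035,0,0],[0,0,0],0],[[-0.015,0.03,0],[0,0,0],0],[[0,0.04,0],[0,0,0],0],[[0,0.04,0],[0,0,0],0],[[0,0.04,0],[0,0,0],0],[[0,0.04,0],[0,0,0],0],[[0,0.04,0],[0,0,0],0],[[0,0,0],[0,0,0],0],[[0,0,0],[0,0,0],0]]'
python3 - <<'E'
from h import *
state()
c=vision.capture("wrist"); cv2.imwrite("pics/w39.png",c["pixels"][:,:,::-1])
S=vision.capture("scene");cv2.imwrite("pics/s39.png",S["pixels"][:,:,::-1])
E
```

```text
time_s: 38.4
position: [517.3, 199.1, 108.0]
eef_rot: [[-0.0, -0.165, 0.986], [0.003, 0.986, 0.165], [-1.0, 0.003, 0.0]]
wrist_force: [0.2, -0.2, -1.3]
finger_gap: 58.7
t 38.4 [517.3 199.1 108. ] [[-0.0, -0.165, 0.986], [0.003, 0.986, 0.165], [-1.0, 0.003, 0.0]] F [ 0.2 -0.2 -1.3] T [-0.05  0.01 -0.01] gap 58.7 j [ 0.37  0.36 -0.23  0.98  0.    1.77]
```

View pics/s39.png

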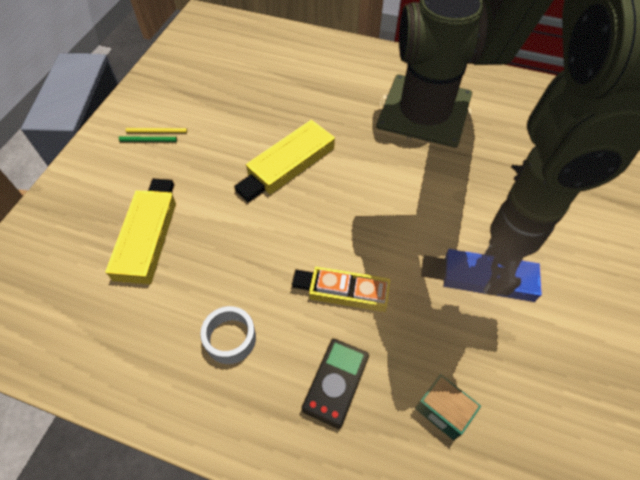

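Both modules lie face up in the yellow tray at (348,286), and the bystanders are untouched. Lowering blue to TCP z ≈ -26.

```bash
python3 -m handwheel '[[[0.04,0,0],[0,0,0],0],[[0.04,0,0],[0,0,0],0],[[0.03,0,0],[0,0,0],0],[[0.015,0,0],[0,0,0],0],[[0.004,0,0],[0,0,0],0],[[0,0,0],[0,0,0],0],[[0,0,0],[0,0,0],0]]'
```

```text
time_s: 39.08
position: [519.1, 196.7, -19.8]
eef_rot: [[0.001, -0.159, 0.987], [0.003, 0.987, 0.159], [-1.0, 0.003, 0.002]]
wrist_force: [-0.4, 0.1, -0.7]
finger_gap: 58.6
```

```bash
python3 -m handwheel '[[[0.003,0,0],[0,0,0],0],[[0.002,0,0],[0,0,0],0],[[0.001,0,0],[0,0,0],0],[[0,0,0],[0,0,0],0],[[0,0,0],[0,0,0],0]]'
```

```text
time_s: 39.5
position: [519.0, 197.6, -25.7]
eef_rot: [[0.002, -0.161, 0.987], [0.003, 0.987, 0.161], [-1.0, 0.003, 0.003]]
wrist_force: [0.6, -0.0, 2.3]
finger_gap: 58.4
```

Contact at the predicted height. Releasing and retreating upward.

```bash
python3 -m handwheel '[[[0,0,0],[0,0,0],1],[[0,0,0],[0,0,0],1],[[0,0,0],[0,0,0],1],[[0,0,0],[0,0,0],1],[[0,0,0],[0,0,0],1],[[-0.02,0,0],[0,0,0],1],[[-0.04,0,0],[0,0,0],1],[[-0.04,0,0],[0,0,0],1],[[-0.04,0,0],[0,0,0],1],[[-0.04,0,0],[0,0,0],1]]'
python3 -m handwheel '[[[-0.03,-0.03,-0.02],[0,0,0],1],[[-0.03,0,-0.03],[0,0,0],1],[[0,0,-0.03],[0,0,0],1],[[0,0,0],[0,0,0],1],[[0,0,0],[0,0,0],1]]'
python3 - <<'E'
from h import *
state()
S=vision.capture("scene");crop(S["pixels"][:,:,::-1],280,250,130,70,6,"s40.png");cv2.imwrite("pics/s40f.png",S["pixels"][:,:,::-1])
D=vision.capture("side");cv2.imwrite("pics/d40f.png",D["pixels"][:,:,::-1]);crop(D["pixels"][:,:,::-1],220,210,100,110,7,"d40.png")
E
```

```text
time_s: 40.33
position: [517.4, 196.7, 155.2]
eef_rot: [[-0.0, -0.161, 0.987], [0.003, 0.987, 0.161], [-1.0, 0.003, 0.0]]
wrist_force: [1.0, 0.9, -0.5]
finger_gap: 85.3
time_s: 40.75
position: [444.9, 157.7, 210.0]
eef_rot: [[0.001, -0.161, 0.987], [0.003, 0.987, 0.161], [-1.0, 0.003, 0.002]]
wrist_force: [0.6, -0.2, 0.2]
finger_gap: 85.3
t 40.75 [444.9 157.7 210. ] [[0.001, -0.161, 0.987], [0.003, 0.987, 0.161], [-1.0, 0.003, 0.002]] F [ 0.6 -0.2  0.2] T [-0.   -0.07 -0.  ] gap 85.3 j [ 0.34  0.16 -0.23  1.18  0.    1.75]
```

View pics/s40.png

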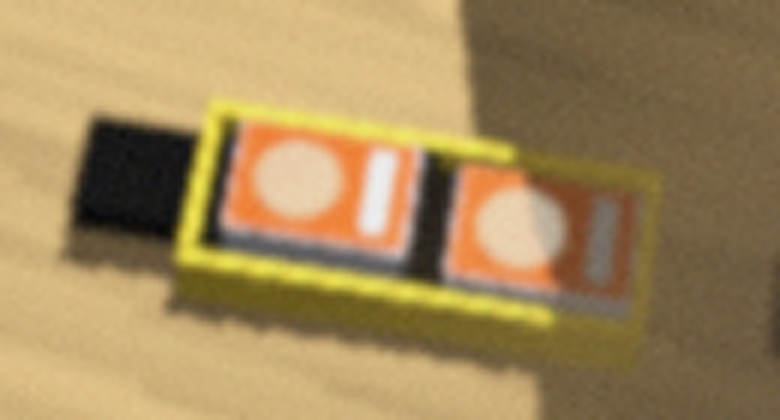

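View pics/d40.png

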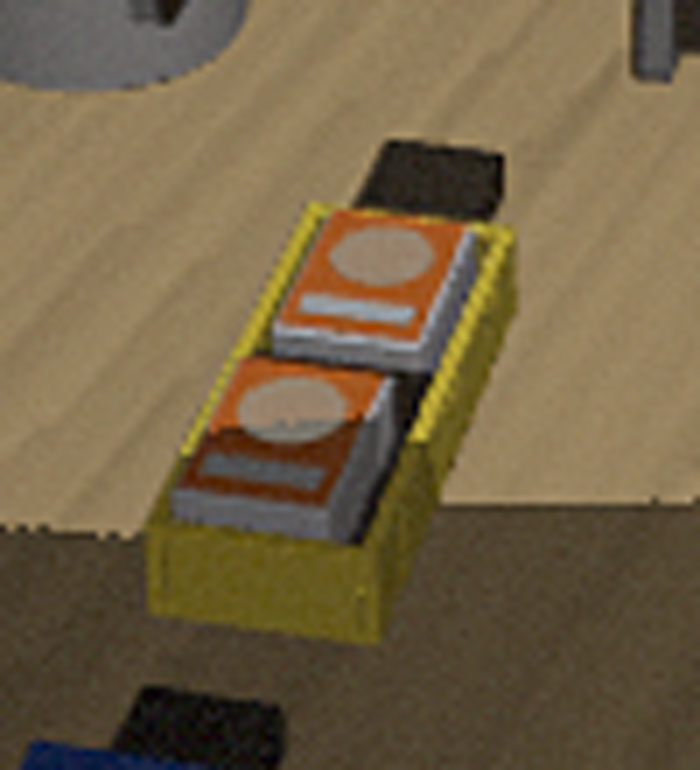

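View pics/d40f.png

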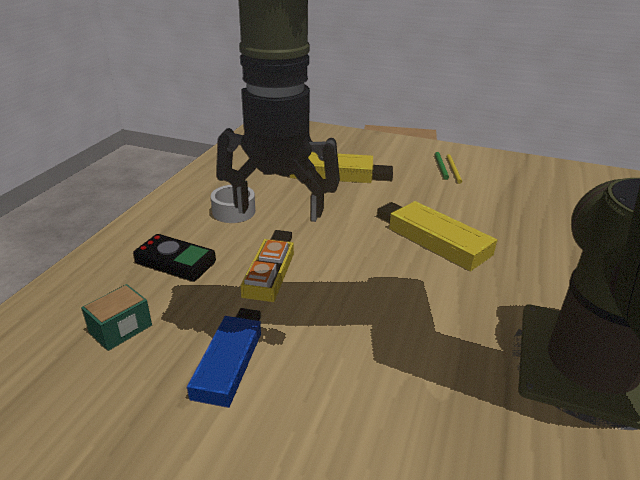

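View pics/s40f.png

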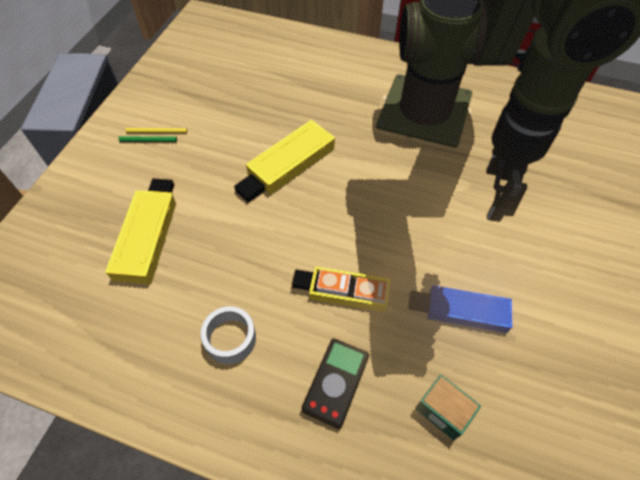

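Both modules are face up, one in each pocket, and the bystanders are where they started. One numeric check that they sit on the floor: with the tops at z = 36, both cameras must agree on size and place.

```bash
python3 - <<'E'
from h import *
S=vision.capture("scene");D=vision.capture("side")
a={"handle-side":[[(240,122),(425,148),(405,250),(222,228)],[(468,232),(330,210),(275,325),(430,345)]],"plain-side":[[(460,166),(638,192),(628,300),(444,275)],[(393,375),(245,355),(175,487),(340,512)]]}
def tri(p,q):
    best=min(np.arange(20,55,.5),key=lambda z:np.linalg.norm(ray(S,p,z)[:2]-ray(D,q,z)[:2]));return best
for n,(s,d) in a.items():
    s=uncrop(s,280,250,6);d=uncrop(d,220,210,7)
    for c,p in((S,s),(D,d)):
        P=np.array([ray(c,q,36)[:2] for q in p]);print(n,P.mean(0).round(1),[round(float(np.linalg.norm(P[i]-P[i-1])),1) for i in range(4)])
    print("tri z of centre",tri(np.mean(s,0),np.mean(d,0)))
for n,s,d in(("yellow",[(212,102),(662,175),(642,335),(180,262)],[(515,232),(312,203),(150,535),(380,555)]),):
    for c,p in((S,uncrop(s,280,250,6)),(D,uncrop(d,220,210,7))):
        P=np.array([ray(c,q,28)[:2] for q in p]);print(n,P.mean(0).round(1),[round(float(np.linalg.norm(P[i]-P[i-1])),1) for i in range(4)])
E
```

```text
handle-side [560.7 -60.7] [38.9, 60.7, 37.4, 58.6]
handle-side [559.5 -59.3] [53.9, 39.9, 56.2, 42.2]
tri z of centre 34.5
plain-side [553.   10.3] [39.3, 57.4, 38.4, 58.0]
plain-side [551.7  11.5] [58.1, 39.9, 57.5, 42.6]
tri z of centre 34.5
yellow [556.4 -28.1] [59.3, 148.8, 57.6, 147.7]
yellow [554.5 -26.8] [145.8, 59.1, 152.3, 57.7]
```

```bash
python3 - <<'E'
from workcell import workorder, monitor
print(workorder.sign_off(), monitor.get_state()["time_s"])
E
```

```text
the job is handed in; nothing more can be done
the job is handed in; nothing more can be done
```

The job is handed in at about 41 s of the 72 s allowed. No verdict was reported. Both modules lie face up in the yellow tray, and the blue tray lies flat, base up, about 225 mm away.

**What I did**
- I capped the blue tray with the smallest yellow one, gripped both handles at a 45° tilt and stood the pair on its plain end.
- I clamped the handles together while it stood, then regripped from the other side and laid the pair over with yellow underneath.
- I lifted blue off and carried it clear.

**Last checks**
- **Modules:** each is in its own pocket. From the two fixed cameras, the tops come out at about 34.5 mm against an expected 36, within the calibration error, so both are down on the floor.
- **Trays:** yellow's rim measures in place at about (555,-27) and blue was released at about (519,197). The side view shows both flat.
- **Surroundings:** the tape, carton and meter appear unmoved in the final pictures, and the robot is clear of everything.

**What disagreed or went wrong**
- **Fingertips:** they sat about 35 mm behind the reported TCP, so the first close on the yellow tray shut above it without contact. I allowed for that offset afterwards.
- **Gap while standing:** about 5 mm opened between the trays after the first release, close to the 34 mm limit for the closed pair. I closed it by clamping before the second half of the turn.
- **Blue tray at lift-off:** gripping it shifted it about 3 mm. I eased it back and neither module came up with it.

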